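Unload the three-tube furnace with the hook rod

ROBOT

A 7-joint arm with a two-finger parallel gripper is mounted at the origin on a cart in front of the work surface, level with it; the furniture and walls round the work are solid. World frame = base frame: x ahead of the robot, y to its left, z up, the work surface at z = 0. Lengths are in m, angles in rad, forces in N, time in s.
With the tool pointing down it reaches from about 0.425 to 0.875 m from the base axis. Payload 4.7 kg.
Tool frame: the origin (TCP) lies at the very end of the fingers, on their centre line; the grasp point (between the pads) lies 19 mm behind it; x points along the fingers, z is the direction in which the jaws open and shut, and the axes are right-handed (so a half turn about x gives the same grasp; the last joint's range is limited). The gripper opens to 87 mm and grips with 3 to 60 N. Pads are 19 mm wide; open, the fingers measure 117 mm over their backs; the gripper's body (75 mm by 190 mm) begins 51 mm behind the grasp point.
Start: joints at [-1.301, 0.321, -0.07, 1.45, 0.023, 1.371, -0.057], TCP at [0.164, 0.629, 0.223] pointing down, gripper open.
Joint ranges: [-2.86, 2.86], [-0.3, 2.09], [-1.38, 1.24], [0.06, 2.45], [-1.56, 4.7], [0.09, 2.05], [-2.69, 2.69]. Speed limits (rad/s): [2.57, 2.57, 3.14, 3.14, 3.14, 3.14, 3.14].

INTERFACE

Orientations are given as a rotation vector (axis times angle).
In Python, from bench import * gives the robot as it stands.
- The arm moves only by the shell command python3 -m handwheel 'ROWS' [OPENING] [FORCE]. ROWS is JSON, a list of rows, each an object with "xyz": the shift along the world's x, y, z in cm, a list of three; "angular": the turn, a rotation vector about the world's x, y, z in degrees, a list of three. A call has 1 to 5 rows; each row shifts and turns the pose as measured when the row begins; what a row does not reach is not made up. A row lasts 1/12 s, in which the tool goes at most 41.7 mm and 7.16 degrees, less where a joint would pass 70% of its speed; a pose out of reach is approached as far as the arm can. A call with a gripper value outside its range is refused whole. OPENING is the finger opening in cm, from 0 to 8.7, set as the call begins (- or left out, the last holds). The fingers move at their own pace and stop on an object; FORCE is the grip in N (left out, the last holds). Time passes only in rows, so rows that do not move let the fingers close. It gives the time, the measured TCP pose, the force and the opening at its end, in the units of the state.
- get_state(): the state, without advancing time (a new reading comes with each control period).
- get_image(name): name is "scene" or "top" or "wrist"; returns a dict with "pixels" (420x560x3 uint8, blue, green, red), "K" (3x3 intrinsics, pixels), "dist" ([k1, k2, p1, p2, k3] as OpenCV has them; the pictures are not rectified), "cam_to_world" (4x4, takes a point from camera to world coordinates). Camera axes: x right, y down, z forward; pixel columns grow to the right and rows downward; lengths in m; the calibration is good to about 2 mm. A picture is of the moment at which its call begins. There is no depth.
- close_job(): hands the job in, once; it reports no verdict.
The state is a dict: "time": time; "joint_positions": joint angles; "qd": joint speeds; "joint_torque": joint torques, N m; "position": TCP position; "tool_rot": TCP orientation; "ft_force": force on the tool from outside, world axes, zero at the start; "torque": the same for the moment, N m; "grip_width": opening from 0.0 (shut) to 1.0 (fully open).
Only numpy, scipy, OpenCV 4.12 (cv2) and the standard library are available. Lean on these libraries where they do the work, as an engineer would, in place of code of your own. Each camera call takes 0.05 s, during which the arm holds its last target.

TASK

The three-tube furnace has finished pre-firing its empty combustion boats: slide the heater control on its top fully to the zero end first, then swing the guard bar off the tube mouths all the way round to its stop. Draw every boat out of its tube by the wire loop with the hook rod, keeping the fingers off any boat still in its tube, and stand all the boats upright on the floor of the cooling tray. Finish with the hook rod back in the notches of its rest, the guard bar swung fully shut across the tube mouths again and the control still at zero, and do not disturb the bottles, vials and beaker around.

Things in the scene. Friction and masses are not known exactly. Their poses are not given: they have to be found in the camera images.
- furnace: low grey fixed bench furnace with three round tubes in its white front; 168 wide (y), 152 deep (x), top deck 98 mm high. Origin on the bench under the middle of the front face; x points into the tubes, y to the left, z up. Tube axes run along x at y = +52, 0, -52, 52 mm above the bench; tubes 40 across, 118 deep, bottom line 32 mm above the bench
- shelf_mid (a point): middle of the top of the flat white discharge shelf in front of the tubes, fixed to the furnace, axes as the furnace's: 31 mm above the bench, just under the tube bottoms; it reaches 48 mm to either side along x (to the front face on the one side) and 84 mm along y
- heater_control (a joint): position (m) of the grey heater control grip on its track on the furnace's top deck: 0 = zero end (red mark, end stop, at the furnace's -y side), 0.09 = full power (+y side). Stays where it is left; about 1.2 N moves it
- control_grip (a point): middle of the upper part of the grey control grip, 119 mm above the bench, axes as the furnace's: the part is 24 mm along x, 12 mm along y (the sliding direction) and 22 mm tall (11 mm above and below this point); the deck lies 21 mm below this point
- guard_bar (a joint): angle (rad) of the steel guard bar: 0 = shut across the three tube mouths; grows as its free end swings out towards the robot and round to the furnace's left, clockwise from above; stops at 0 and at 2.0 (fully open). It turns about an upright pin at x = -12, y = +82 mm of the furnace and stays where it is left; under 1 N at the free end moves it
- guard_end (a point): middle of the black tab at the guard bar's free end, 207 mm from the pin's axis, 52 mm above the bench; tab 10 thick, 22 along the bar, 34 tall. Shut, it stands 30 to 52 mm out beyond the furnace's right side, free bench behind it. The frame turns with the bar: y from the free end to the pin, x square to the bar, -x the way it opens
- hook_grip (a point): hook rod: black handle 86 long, 14 wide, 16 tall, on this point's axis (50 mm behind it to 36 ahead); grip it here. x points to the hook, z up. The 4 mm steel rod cranks down ahead of the handle, runs level 26 mm below the axis from 60 to 105 mm ahead, then bends straight down; hook tip 105 mm ahead, 40 mm below this point. 90 g. Lies in its rest at the start
- rest_grip (a point): where the hook rod's grip point lies when the rod is in its rest, 58 mm above the bench; x towards the hook end. Fixed dark plate with two aluminium posts 40 mm behind and 29 mm ahead of this point, 6 mm thick, each with a notch 20 wide, 11 deep for the 14 mm handle (notch floor 50, post top 61 mm above the bench)
- tray: open steel cooling tray, 130 (x) by 190 (y) mm, on four short rubber feet, walls and floor 3 mm thick; the inner floor is 9 mm and the rim 31 mm above the bench; origin on the bench under its centre; loose, 600 g
- boat_0_mid (a point): white ceramic combustion boat, 50 long (x), 22 wide (y), 18 tall, 60 g, empty; this point is its centre, 9 mm above its underside. From its -x end a flat level loop of 2.8 mm wire reaches to 44 mm from the centre, 1 mm above the centre; opening 12 mm wide, from 25 to 41 mm out. Starts in a tube, loop towards the mouth; absent in some runs
- boat_1_mid (a point): white ceramic combustion boat, 50 long (x), 22 wide (y), 18 tall, 60 g, empty; this point is its centre, 9 mm above its underside. From its -x end a flat level loop of 2.8 mm wire reaches to 44 mm from the centre, 1 mm above the centre; opening 12 mm wide, from 25 to 41 mm out. Starts in a tube, loop towards the mouth; absent in some runs
- boat_2_mid (a point): white ceramic combustion boat, 50 long (x), 22 wide (y), 18 tall, 60 g, empty; this point is its centre, 9 mm above its underside. From its -x end a flat level loop of 2.8 mm wire reaches to 44 mm from the centre, 1 mm above the centre; opening 12 mm wide, from 25 to 41 mm out. Starts in a tube, loop towards the mouth; absent in some runs
- beaker: clear 50 mL glass beaker, 46 mm across, 58 tall; a bystander; origin at the centre of its underside
- bottle_amber: brown bottle with a black cap, 54 mm across, 105 tall; a bystander; origin at the centre of its underside
- bottle_buffer: white bottle with a blue cap, 62 mm across, 125 tall; a bystander; origin at the centre of its underside
- vial_1: clear vial with a black cap, 24 mm across, 51 tall; a bystander; origin at the centre of its underside

How it is judged:
On the way, in this order (a step that is already met when the one before it is completed fails the run):
1. the heater control is at the zero end of its track (value of joint heater_control below 0.004 m), for 0.2 s.
2. the guard bar has been swung open to its stop (value of joint guard_bar above 1.93 rad and value of joint heater_control below 0.004 m), for 0.2 s.
3. every boat stands upright in the cooling tray (x of boat_0_mid in the frame of tray between -0.046 and 0.046 m and y of boat_0_mid in the frame of tray between -0.085 and 0.085 m and z of boat_0_mid in the frame of tray between 0.01 and 0.024 m and angle between each of boat_0_mid, boat_1_mid, boat_2_mid's own z axis and vertical below 0.15 rad and linear speed of each of boat_0, boat_1, boat_2 below 0.02 m/s and x of boat_1_mid in the frame of tray between -0.046 and 0.046 m and y of boat_1_mid in the frame of tray between -0.085 and 0.085 m and z of boat_1_mid in the frame of tray between 0.01 and 0.024 m and x of boat_2_mid in the frame of tray between -0.046 and 0.046 m and y of boat_2_mid in the frame of tray between -0.085 and 0.085 m and z of boat_2_mid in the frame of tray between 0.01 and 0.024 m), for 0.2 s.
At the end, for the whole second after the job is handed in: Heater control within 4 mm of its zero end; guard bar shut again, within 4 degrees; every boat at rest on the tray's floor, inside its walls, tilted less than 8 degrees; hook rod at rest in the notches of its rest, its grip point within 15 mm of where it belongs and within 6 mm in height (all of step 3 and value of joint heater_control below 0.004 m and value of joint guard_bar below 0.07 rad and distance between hook_grip and rest_grip below 0.015 m and z of hook_grip in the frame of rest_grip between -0.006 and 0.006 m and linear speed of hook_rod below 0.02 m/s); the robot touches nothing.
It fails at once if the fingers touch a boat that is still in its tube (its centre behind the furnace's front face) ((contact force between the fingers and boat_0 above 0.5 N and x of boat_0_mid in the frame of furnace above 0 m) or (contact force between the fingers and boat_1 above 0.5 N and x of boat_1_mid in the frame of furnace above 0 m) or (contact force between the fingers and boat_2 above 0.5 N and x of boat_2_mid in the frame of furnace above 0 m)).
It fails at once if a bystander (beaker, brown bottle, white bottle or black-capped vial) is moved by more than 30 mm (distance of any of beaker, bottle_amber, bottle_buffer, vial_1 from where it was at the start of the episode above 0.03 m).
Of boat_0, boat_1, boat_2 only 2 to 3 are there at a start; the rules pass over those that are not, and their reading is None.
At some moment in a run one of tray may be knocked a few centimetres aside while the robot is not near it.
It also fails if it takes over 210 s, if anything falls off the work surface, if the arm or the gripper's body presses on something with over 40 N, if the wrist force passes 120 N, or if a joint passes its speed limit or range.

## Working session

There is one attempt and no reset: what is moved stays moved. The work goes in short steps, Python scripts to look and compute and a shell command to move; the robot and the scene stay as the last step left them, time stands still between calls to the robot, and variables do not carry over. Pictures are saved under pics/ and viewed, and the job is handed in when it is done.

```bash
ls; mkdir -p pics; python3 - <<'E'
from bench import *
import cv2
s=get_state(); print(s)
for n in ["scene","top","wrist"]:
    d=get_image(n); cv2.imwrite(f"pics/{n}0.png",d["pixels"]); print(n,d["K"],d["dist"],d["cam_to_world"])
E
```

```text
pics
{'time': 0.0, 'joint_positions': array([-1.30092181,  0.32183053, -0.07010172,  1.45168239,  0.02260774,
        1.37078251, -0.05692377]), 'qd': array([-1.07781370e-03,  7.25928628e-04,  5.61862709e-04,  4.80395935e-05,
       -1.18192361e-03,  8.97348427e-04, -1.18605967e-03]), 'joint_torque': array([-5.16359778e-04, -4.91289783e+01, -4.03998401e-01, -3.12528992e+01,
       -6.39036717e-02,  4.38574667e-02,  1.94277945e-04]), 'position': array([0.16434738, 0.628308  , 0.22145304]), 'tool_rot': array([-1.02001778,  1.32088366,  1.0179365 ]), 'ft_force': array([ 0.57997028, -0.60976069,  0.27476058]), 'torque': array([-0.00457789, -0.00756488,  0.0142117 ]), 'grip_width': 1.0006697092153487}
scene [[512.25584839   0.         278.89182704]
 [  0.         512.25584839 203.98334499]
 [  0.           0.           1.        ]] [0.04407367 0.         0.         0.         0.        ] [[-0.88672539 -0.26911557  0.37589213 -0.09411455]
 [-0.46226551  0.50673231 -0.72769016  1.17679477]
 [ 0.00535607 -0.81902331 -0.57373525  1.09171791]
 [ 0.          0.          0.          1.        ]]
top [[425.56629418   0.         281.22881959]
 [  0.         425.56629418 207.39403124]
 [  0.           0.           1.        ]] [-0.02749849  0.          0.          0.          0.        ] [[ 0.01387161 -0.99886458  0.04557544  0.48687876]
 [-0.99977767 -0.01457934 -0.01523325 -0.06743385]
 [ 0.01588042 -0.04535399 -0.99884475  1.62202605]
 [ 0.          0.          0.          1.        ]]
wrist [[316.58521538   0.         280.36674236]
 [  0.         316.58521538 207.13003012]
 [  0.           0.           1.        ]] [-0.00142449  0.          0.          0.          0.        ] [[ 0.25265954  0.93757312  0.23899749  0.09943145]
 [ 0.96755269 -0.24426144 -0.06463857  0.64500253]
 [-0.00222552  0.24757421 -0.96886638  0.38307371]
 [ 0.          0.          0.          1.        ]]
```

View pics/scene0.png

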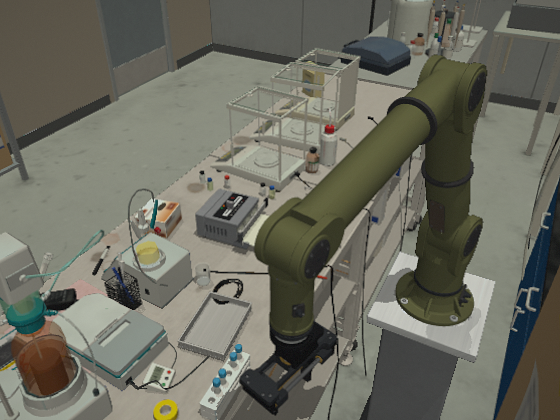

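View pics/top0.png

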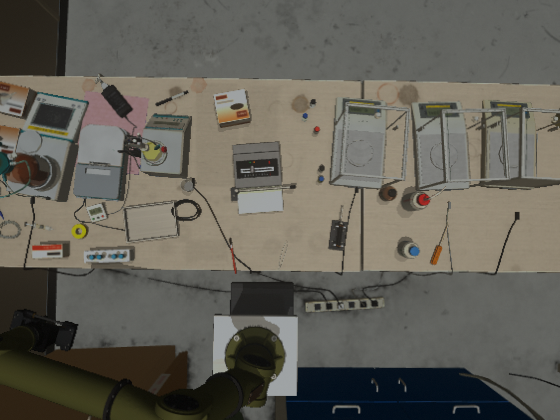

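View pics/wrist0.png

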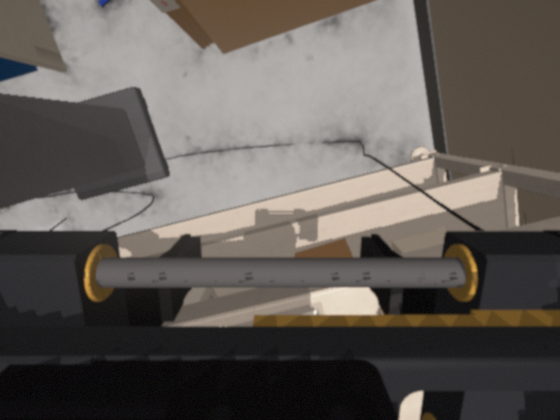

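```bash
cat > h.py <<'E'
import numpy as np, cv2
from bench import *
from scipy.spatial.transform import Rotation as R
def snap(n,f,crop=None,sc=1):
    d=get_image(n); np.save(f"pics/{f}.npy",d,allow_pickle=True)
    im=d["pixels"]
    if crop: x0,y0,x1,y1=crop; im=im[y0:y1,x0:x1]
    if sc!=1: im=cv2.resize(im,None,fx=sc,fy=sc,interpolation=cv2.INTER_CUBIC)
    cv2.imwrite(f"pics/{f}.png",im); return d
def load(f): return np.load(f"pics/{f}.npy",allow_pickle=True).item()
def ray(d,uv):
    p=cv2.undistortPoints(np.array([[uv]],float),d["K"],np.array(d["dist"]))[0,0]
    T=d["cam_to_world"]; v=T[:3,:3]@np.array([p[0],p[1],1]); return T[:3,3],v/np.linalg.norm(v)
def onz(d,uv,z):
    o,v=ray(d,uv); return o+v*(z-o[2])/v[2]
def proj(d,P):
    P=np.atleast_2d(np.asarray(P,float)); T=np.linalg.inv(d["cam_to_world"])
    c=P@T[:3,:3].T+T[:3,3]
    return cv2.projectPoints(c,np.zeros(3),np.zeros(3),d["K"],np.array(d["dist"]))[0][:,0]
def tri(obs):
    A=np.zeros((3,3));b=np.zeros(3)
    for d,uv in obs:
        o,v=ray(d,uv);M=np.eye(3)-np.outer(v,v);A+=M;b+=M@o
    p=np.linalg.solve(A,b); 
    return p,[float(np.linalg.norm(np.cross(p-ray(d,uv)[0],ray(d,uv)[1]))) for d,uv in obs]
def st():
    s=get_state(); r=R.from_rotvec(s["tool_rot"]).as_matrix()
    print("t",round(s["time"],2),"p",s["position"].round(4),"x",r[:,0].round(3),"z",r[:,2].round(3),"F",s["ft_force"].round(1),"g",round(s["grip_width"]*8.7,2),"q",s["joint_positions"].round(2))
E
python3 - <<'E'
from h import *
snap("top","t1",(110,130,310,280),4)
snap("top","t2",(220,130,420,280),4)
snap("scene","s1",(150,150,350,300),4)
st()
E
```

```text
t 0.3 p [0.1645 0.6287 0.2222] x [-0.    -0.001 -1.   ] z [ 0.253  0.967 -0.001] F [0.3 0.1 0.1] g 8.71 q [-1.3   0.32 -0.07  1.45  0.02  1.37 -0.06]
```

View pics/t1.png

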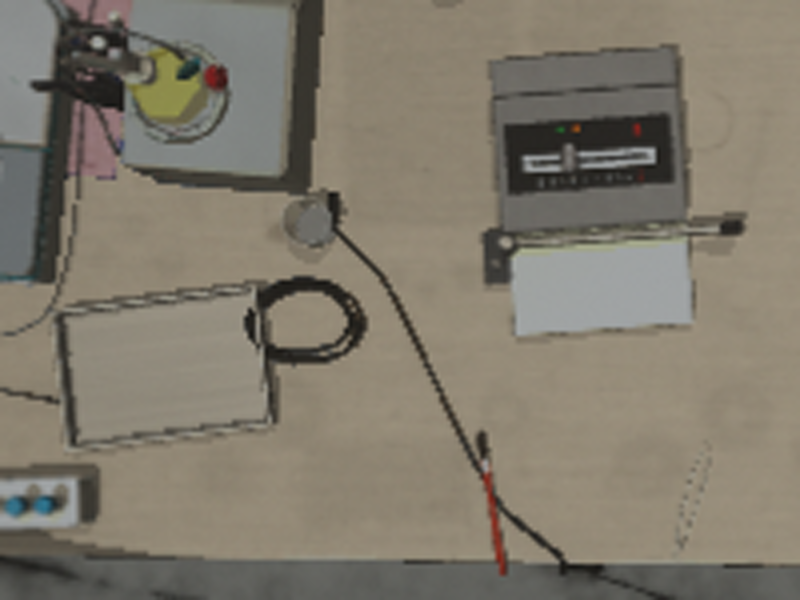

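View pics/t2.png

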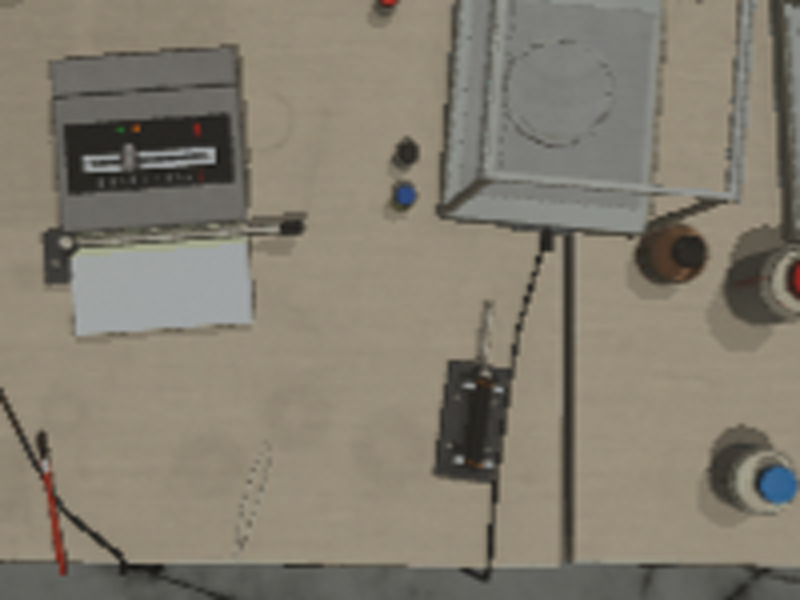

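View pics/s1.png

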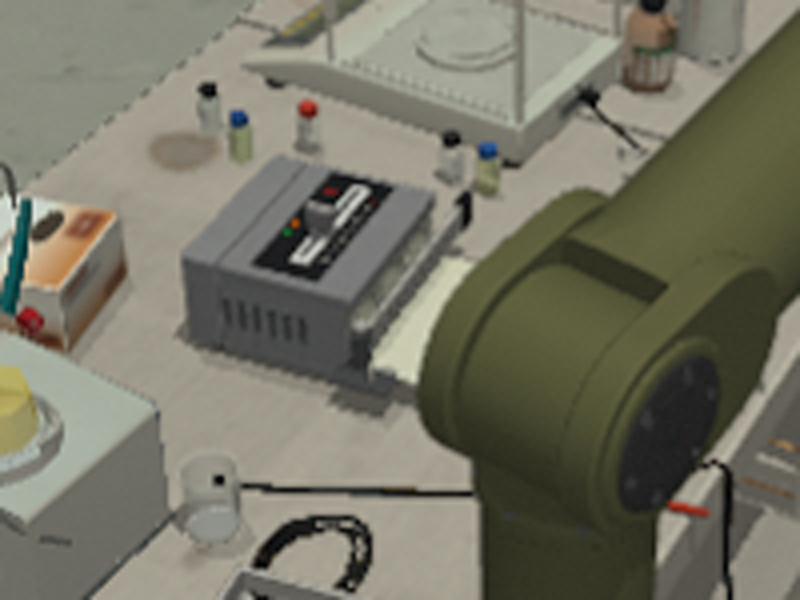

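```bash
cat > m.py <<'E'
from h import *
d=load("t2")
q=lambda x,y:(220+(x)/4-.4,130+y/4-.4)
for n,pts,z in [("shelf",[(72,250),(250,240),(252,323),(77,335)],.031),("deck back/front",[(50,62),(238,46),(245,222),(62,232)],.098),("grip",[(129,157)],.13),("pin",[(66,243)],.06),("tab",[(291,227)],.069),("handle",[(485,375),(478,463)],.066),("rodtip",[(489,305)],.032),("plate",[(447,362),(512,370),(497,480),(434,474)],.0),("amber",[(690,250)],.105),("vialblack",[(406,152)],.051),("vialblue",[(404,195)],.051),("buffer",[(778,485)],.125)]:
    print(n,[onz(d,q(*p),z).round(3)[:2].tolist() for p in pts])
q=lambda x,y:(110+(x)/4-.4,130+y/4-.4)
for n,pts,z in [("tray rim",[(60,312),(258,284),(273,425),(70,447)],.031),("beaker",[(312,222)],.03)]:
    print(n,[onz(d,q(*p),z).round(3)[:2].tolist() for p in pts])
E
python3 m.py
```

```text
shelf [[0.614, 0.072], [0.626, -0.094], [0.548, -0.097], [0.535, 0.066]]
deck back/front [[0.779, 0.09], [0.796, -0.08], [0.637, -0.088], [0.625, 0.076]]
grip [[0.689, 0.015]]
pin [[0.618, 0.076]]
tab [[0.636, -0.131]]
handle [[0.503, -0.31], [0.422, -0.305]]
rodtip [[0.569, -0.319]]
plate [[0.515, -0.284], [0.508, -0.347], [0.403, -0.333], [0.408, -0.273]]
amber [[0.617, -0.489]]
vialblack [[0.709, -0.238]]
vialblue [[0.669, -0.236]]
buffer [[0.408, -0.562]]
tray rim [[0.55, 0.493], [0.579, 0.309], [0.448, 0.292], [0.425, 0.48]]
beaker [[0.638, 0.26]]
```

```bash
python3 -m handwheel '[{"xyz":[1.5,-1,3.5],"angular":[0,0,4]},{"xyz":[1.5,-1,3.5],"angular":[0,0,4]},{"xyz":[1.5,-1,3.5],"angular":[0,0,4]},{"xyz":[2.8,-3,0],"angular":[0,0,4]},{"xyz":[2.8,-3,0],"angular":[0,0,3]}]'
python3 -m handwheel '[{"xyz":[2.8,-3,0],"angular":[0,0,0]},{"xyz":[2.8,-3,0],"angular":[0,0,0]},{"xyz":[2.8,-3,0],"angular":[0,0,0]},{"xyz":[2.8,-3,0],"angular":[0,0,0]},{"xyz":[2.8,-3,0],"angular":[0,0,0]}]'
```

```text
time: 0.72
position: [0.2561, 0.54, 0.3264]
tool_rot: [-1.294, 1.163, 1.289]
ft_force: [2.0, 0.7, -0.5]
grip_width: 1.001
time: 1.13
position: [0.3982, 0.3863, 0.3297]
tool_rot: [-1.295, 1.152, 1.295]
ft_force: [0.2, 0.4, 0.6]
grip_width: 1.002
```

```bash
python3 - <<'E'
from h import *
st(); snap("wrist","w1",sc=1.4)
E
```

```text
t 1.13 p [0.3982 0.3863 0.3297] x [-0. -0. -1.] z [-0.117  0.993 -0.   ] F [0.2 0.4 0.6] g 8.72 q [-0.91  0.09  0.1   1.52 -0.01  1.54  0.88]
```

View pics/w1.png

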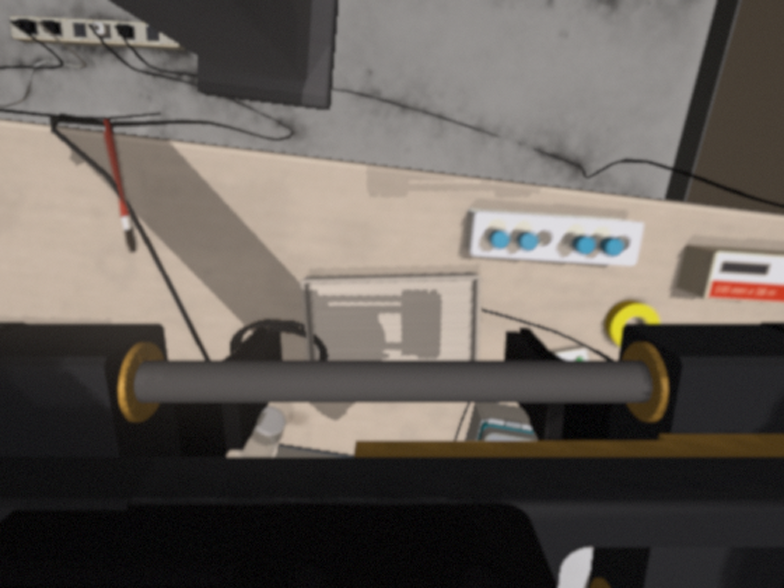

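```bash
python3 -m handwheel '[{"xyz":[2.6,-2.9,0],"angular":[0,0,-2.5]},{"xyz":[2.6,-2.9,0],"angular":[0,0,0]},{"xyz":[2.6,-2.9,0],"angular":[0,0,0]},{"xyz":[2.6,-2.9,0],"angular":[0,0,0]},{"xyz":[2.6,-2.9,0],"angular":[0,0,0]}]' 0
python3 -m handwheel '[{"xyz":[2.9,-2.8,0],"angular":[0,0,0]},{"xyz":[2.9,-2.9,0],"angular":[0,0,0]},{"xyz":[2.9,-2.9,0],"angular":[0,0,0]},{"xyz":[2.9,-2.9,0],"angular":[0,0,0]},{"xyz":[2.9,-2.9,0],"angular":[0,0,0]}]'
python3 - <<'E'
from h import *
st(); snap("wrist","w2",sc=1.4)
E
```

```text
time: 1.6
position: [0.5287, 0.2399, 0.3309]
tool_rot: [-1.26, 1.175, 1.255]
ft_force: [0.7, 0.5, 0.3]
grip_width: 0.703
time: 2.02
position: [0.676, 0.0924, 0.3322]
tool_rot: [-1.262, 1.17, 1.257]
ft_force: [1.1, -0.4, 0.5]
grip_width: 0.324
t 2.02 p [0.676  0.0924 0.3322] x [ 0.006  0.002 -1.   ] z [-0.07   0.998  0.001] F [ 1.1 -0.4  0.5] g 2.82 q [-0.44  0.38  0.38  1.19 -0.14  1.59  1.56]
```

View pics/w2.png

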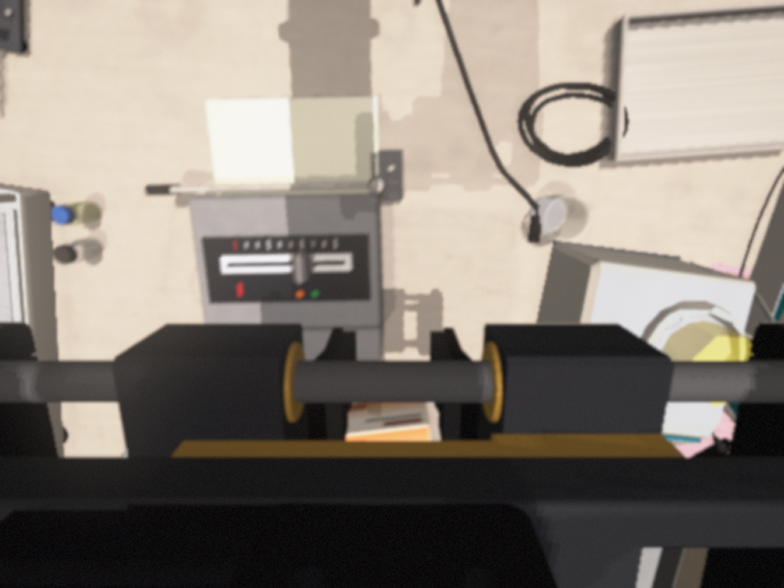

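```bash
python3 - <<'E'
from h import *
d=load("w2"); t=load("t2")
q=lambda x,y:(x/1.4-.15,y/1.4-.15)
Q=lambda x,y:(220+(x)/4-.4,130+y/4-.4)
for n,a,b in [("grip",(303,266),(129,157)),("tab",(158,188),(291,227)),("pin",(376,184),(66,243)),("deckfrontL",(381,196),(62,232)),("deckfrontR",(192,198),(245,222)),("shelfnearL",(379,97),(77,335)),("shelfnearR",(207,99),(252,323))]:
    p,e=tri([(d,q(*a)),(t,Q(*b))]); print(n,p.round(4),np.round(e,4))
for n,a,z in [("grip",(303,262),.13),("tab",(158,188),.069),("deckfL",(381,196),.098),("deckfR",(192,198),.098),("shelfL",(379,97),.031),("shelfR",(207,99),.031),("trackL",(220,264),.1),("trackR",(352,262),.1)]: print(n,onz(d,q(*a),z).round(4))
E
python3 -m handwheel '[{"xyz":[0.8,-2.2,-3.5],"angular":[0,0,0]},{"xyz":[0.6,-0.4,-3.9],"angular":[0,0,0]},{"xyz":[0,0,-4],"angular":[0,0,0]},{"xyz":[0,0,-3],"angular":[0,0,0]},{"xyz":[0,0,0],"angular":[0,0,0]}]' 0
```

```text
grip [0.6902 0.0156 0.1189] [0.0006 0.0006]
tab [ 0.6356 -0.1308  0.0685] [0.0001 0.0001]
pin [0.617  0.073  0.0844] [0.0006 0.0006]
deckfrontL [0.6277 0.0779 0.0744] [0.0005 0.0005]
deckfrontR [ 0.6388 -0.0883  0.0936] [0.0018 0.0018]
shelfnearL [0.535  0.0679 0.0176] [0.0005 0.0005]
shelfnearR [ 0.5493 -0.0973  0.0301] [0.0008 0.0008]
grip [0.6838 0.0175 0.13  ]
tab [ 0.6357 -0.1306  0.069 ]
deckfL [0.6271 0.0782 0.098 ]
deckfR [ 0.6403 -0.0866  0.098 ]
shelfL [0.5368 0.0689 0.031 ]
shelfR [ 0.5502 -0.0973  0.031 ]
trackL [ 0.6972 -0.063   0.1   ]
trackR [0.687  0.0558 0.1   ]
time: 2.48
position: [0.6953, 0.0543, 0.1886]
tool_rot: [-1.258, 1.186, 1.228]
ft_force: [-1.0, -0.4, -1.0]
grip_width: 0.012
```

```bash
python3 -m handwheel '[{"xyz":[-0.3,0,-3.5],"angular":[0,0,0]},{"xyz":[0,0,-3.9],"angular":[0,0,0]},{"xyz":[0,-0.7,0],"angular":[0,0,0]},{"xyz":[0.05,-0.7,0],"angular":[0,0,0]},{"xyz":[0,0,0],"angular":[0,0,0]}]' 0
python3 - <<'E'
from h import *
st(); snap("wrist","w3",sc=1.4)
E
```

```text
time: 2.9
position: [0.6946, 0.0423, 0.121]
tool_rot: [-1.261, 1.181, 1.228]
ft_force: [-0.1, -0.4, 0.8]
grip_width: 0.001
t 2.9 p [0.6946 0.0423 0.121 ] x [ 0.017 -0.01  -1.   ] z [-0.049  0.999 -0.011] F [-0.1 -0.4  0.8] g 0.01 q [-0.38  0.48  0.38  1.48 -0.17  1.2   1.64]
```

View pics/w3.png

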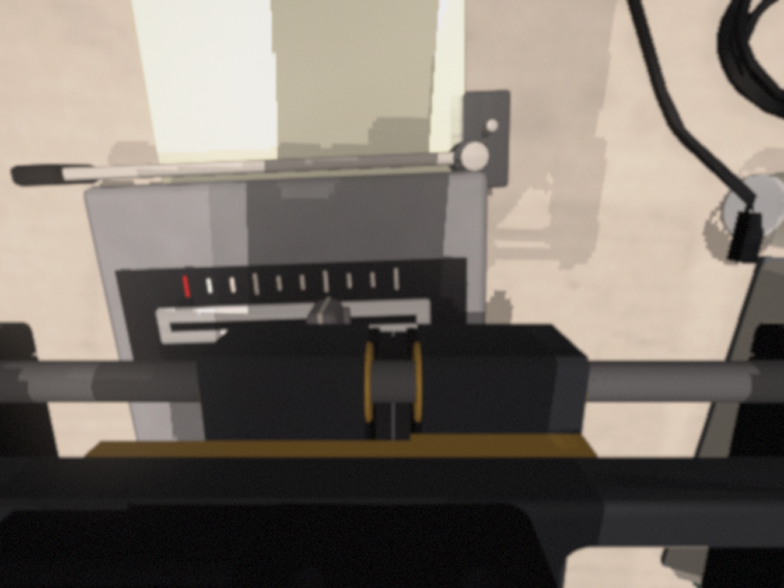

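```bash
python3 -m handwheel '[{"xyz":[-0.2,-0.5,-0.6],"angular":[0,0,0]},{"xyz":[0.05,-1,0],"angular":[0,0,0]},{"xyz":[0.05,-1,0],"angular":[0,0,0]},{"xyz":[0.05,-1,0],"angular":[0,0,0]},{"xyz":[0.05,-1,0],"angular":[0,0,0]}]' 0
python3 -m handwheel '[{"xyz":[0.05,-1,0],"angular":[0,0,0]},{"xyz":[0.05,-1,0],"angular":[0,0,0]},{"xyz":[0.05,-1,0],"angular":[0,0,0]},{"xyz":[0,0,0],"angular":[0,0,0]}]' 0
python3 - <<'E'
from h import *
st(); snap("wrist","w4",sc=1.4)
E
```

```text
time: 3.37
position: [0.7003, -0.0003, 0.1253]
tool_rot: [-1.267, 1.161, 1.223]
ft_force: [0.2, 1.4, -1.1]
grip_width: 0.005
time: 3.7
position: [0.7025, -0.0304, 0.1263]
tool_rot: [-1.259, 1.154, 1.225]
ft_force: [-1.0, 3.6, 0.1]
grip_width: 0.003
t 3.7 p [ 0.7025 -0.0304  0.1263] x [ 0.034  0.007 -0.999] z [-0.053  0.999  0.005] F [-1.   3.6  0.1] g 0.02 q [-0.28  0.48  0.39  1.47 -0.2   1.2   1.77]
```

View pics/w4.png

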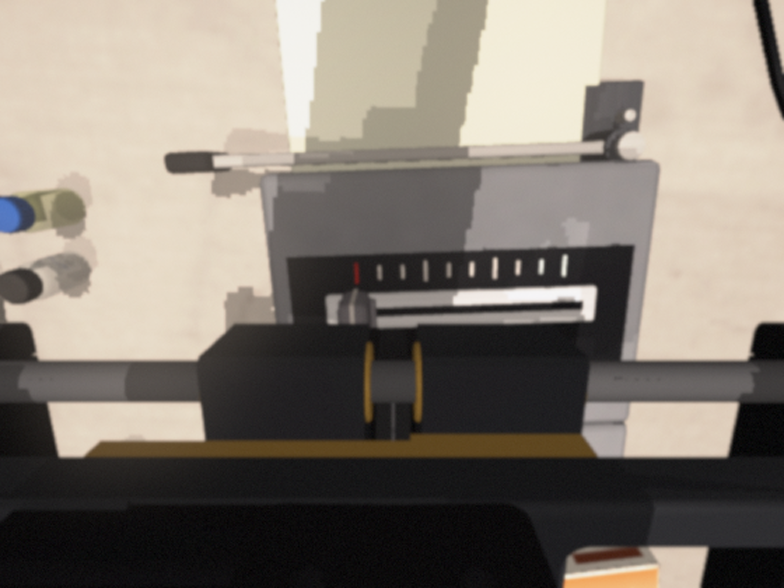

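```bash
python3 -m handwheel '[{"xyz":[-0.4,-0.8,-0.8],"angular":[0,0,0]},{"xyz":[0,-1,-0.2],"angular":[0,0,0]},{"xyz":[0,-1,0],"angular":[0,0,0]},{"xyz":[0,0,0],"angular":[0,0,0]}]' 0
python3 - <<'E'
from h import *
st(); snap("wrist","w5",sc=1.4)
E
```

```text
time: 4.08
position: [0.7008, -0.0283, 0.12]
tool_rot: [-1.245, 1.111, 1.256]
ft_force: [0.1, -1.7, -0.5]
grip_width: 0.006
t 4.08 p [ 0.7008 -0.0283  0.12  ] x [ 0.036  0.049 -0.998] z [-0.073  0.996  0.046] F [ 0.1 -1.7 -0.5] g 0.06 q [-0.25  0.48  0.38  1.48 -0.24  1.19  1.82]
```

View pics/w5.png

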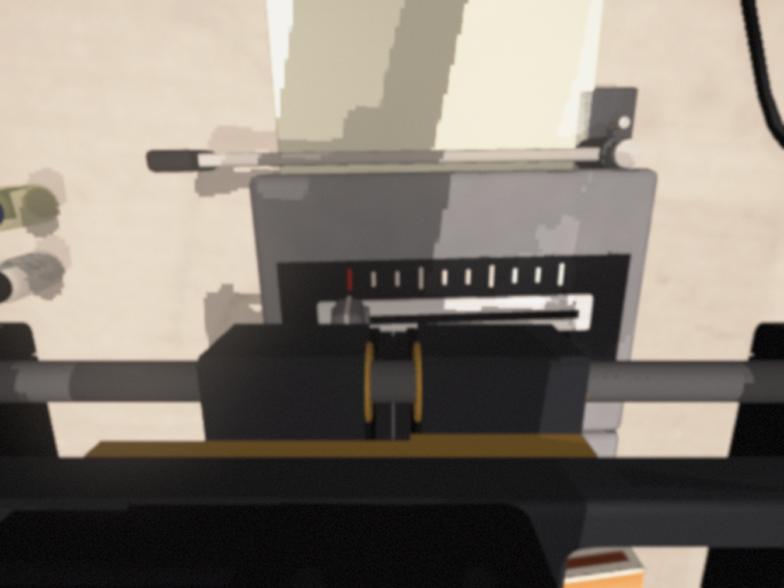

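```bash
cat >> h.py <<'E'
def want(p,yaw,pitch=0,f="wrist"):
    # tool down rotated: z=(−sin,cos,0) yaw deg ; pitch>0 tips the finger ends toward yaw heading
    y=np.radians(yaw); z=np.array([-np.sin(y),np.cos(y),0]); x=np.array([0,0,-1.])
    M=np.column_stack([x,np.cross(z,x),z])
    M=R.from_rotvec(-z*np.radians(pitch)).as_matrix()@M
    s=get_state(); C=R.from_rotvec(s["tool_rot"]).as_matrix()
    best=M
    r=R.from_matrix(best@C.T).as_rotvec(degrees=True)
    print("shift cm",((np.array(p)-s["position"])*100).round(2),"turn",r.round(1))
E
python3 -m handwheel '[{"xyz":[0,1.2,0],"angular":[0,0,0]},{"xyz":[0,0.5,3],"angular":[0,0,0]},{"xyz":[0,0,4],"angular":[0,0,0]}]' 0
python3 - <<'E'
from h import *
st(); want([0.67,-0.132,0.16],4.5)
E
```

```text
time: 4.38
position: [0.6949, -0.0154, 0.1808]
tool_rot: [-1.238, 1.132, 1.262]
ft_force: [0.0, -0.7, 0.7]
grip_width: 0.006
t 4.38 p [ 0.6949 -0.0154  0.1808] x [ 0.019  0.041 -0.999] z [-0.068  0.997  0.04 ] F [ 0.  -0.7  0.7] g 0.06 q [-0.28  0.44  0.39  1.41 -0.21  1.31  1.77]
shift cm [ -2.49 -11.66  -2.08] turn [-2.4  1.1  0.6]
```

```bash
python3 -m handwheel '[{"xyz":[0,-2.2,1],"angular":[-2.4,1.1,-6]},{"xyz":[0,-2.2,0.5],"angular":[0,0,-7]},{"xyz":[0,-2.2,0.5],"angular":[0,0,-7]},{"xyz":[0,-2.2,0],"angular":[0,0,-7]},{"xyz":[0,-2.2,0],"angular":[0,0,-7]}]' 0
python3 -m handwheel '[{"xyz":[0,-0.6,0],"angular":[0,0,-7]},{"xyz":[0,0,0],"angular":[0,0,-7]},{"xyz":[0,0,0],"angular":[0,0,-7]},{"xyz":[0,0,0],"angular":[0,0,-7]},{"xyz":[0,0,0],"angular":[0,0,-7]}]' 0
python3 -m handwheel '[{"xyz":[0,0,0],"angular":[0,0,-7]},{"xyz":[0,0,0],"angular":[0,0,-7]},{"xyz":[0,0,0],"angular":[0,0,-7]}]' 0
python3 - <<'E'
from h import *
st(); want([0.68,-0.132,0.16],-85.5)
snap("wrist","w6",sc=1.4)
O=np.array([.634,-.005]);th=np.radians(4.5);Rm=np.array([[np.cos(th),-np.sin(th)],[np.sin(th),np.cos(th)]])
prev=None
for a,r in [(0,.2),(0.17,.2),(.34,.2),(.51,.195),(.68,.19),(.85,.185),(1.02,.18),(1.19,.175),(1.36,.17),(1.53,.165),(1.7,.16),(1.87,.155),(2.0,.15),(2.1,.15)]:
    d=np.array([-np.sin(a),-np.cos(a)]);o=np.array([-np.cos(a),np.sin(a)])
    p=O+Rm@(np.array([-.012,.082])+r*d-.021*o)
    print(a,p.round(3),None if prev is None else ((p-prev)*100).round(1)); prev=p
E
```

```text
time: 4.8
position: [0.7002, -0.1255, 0.2134]
tool_rot: [-0.819, 1.41, 0.789]
ft_force: [0.6, 0.1, -0.0]
grip_width: 0.003
time: 5.22
position: [0.6973, -0.1501, 0.2154]
tool_rot: [-0.346, 1.553, 0.294]
ft_force: [-0.3, -0.9, -0.2]
grip_width: 0.006
time: 5.47
position: [0.6965, -0.1545, 0.2158]
tool_rot: [-0.055, 1.583, -0.003]
ft_force: [0.3, -0.1, -1.0]
grip_width: 0.007
t 5.47 p [ 0.6965 -0.1545  0.2158] x [-0.012 -0.037 -0.999] z [ 0.999  0.033 -0.014] F [ 0.3 -0.1 -1. ] g 0.06 q [-0.32  0.54  0.73  1.3  -0.32  1.43  0.41]
shift cm [-1.65  2.25 -5.58] turn [ 2.1 -0.7  2.6]
0 [ 0.652 -0.122] None
0.17 [ 0.618 -0.125] [-3.4 -0.3]
0.34 [ 0.584 -0.123] [-3.4  0.2]
0.51 [ 0.553 -0.11 ] [-3.1  1.3]
0.68 [ 0.525 -0.093] [-2.8  1.7]
0.85 [ 0.502 -0.071] [-2.4  2.1]
1.02 [ 0.482 -0.047] [-1.9  2.4]
1.19 [ 0.468 -0.021] [-1.4  2.7]
1.36 [0.459 0.007] [-0.9  2.8]
1.53 [0.454 0.035] [-0.4  2.8]
1.7 [0.455 0.063] [0.  2.8]
1.87 [0.46  0.089] [0.5 2.6]
2.0 [0.468 0.108] [0.8 1.8]
2.1 [0.471 0.122] [0.4 1.5]
```

View pics/w6.png

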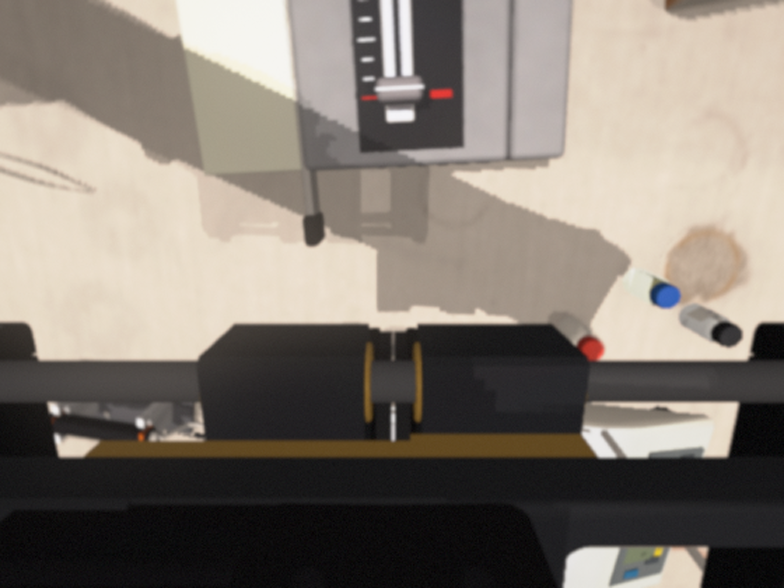

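```bash
python3 - <<'E'
from h import *
d=load("w6"); q=lambda x,y:(x/1.4-.15,y/1.4-.15)
for n,a,z in [("red",(370,98),.099),("redbig",(441,94),.099),("tick1",(368,78),.099),("tick3",(366,40),.099),("griptop stripe",(400,89),.13),("griptop near edge",(400,100),.13),("griptop far edge",(400,76),.13)]: print(n,onz(d,q(*a),z).round(4))
im=d["pixels"][20:110,220:340]; cv2.imwrite("pics/c6.png",cv2.resize(im,None,fx=6,fy=6,interpolation=cv2.INTER_CUBIC))
E
```

```text
red [ 0.6784 -0.0487  0.099 ]
redbig [ 0.7191 -0.0453  0.099 ]
tick1 [ 0.6771 -0.0382  0.099 ]
tick3 [ 0.6756 -0.0189  0.099 ]
griptop stripe [ 0.6955 -0.0477  0.13  ]
griptop near edge [ 0.6957 -0.0529  0.13  ]
griptop far edge [ 0.6953 -0.0417  0.13  ]
```

View pics/c6.png

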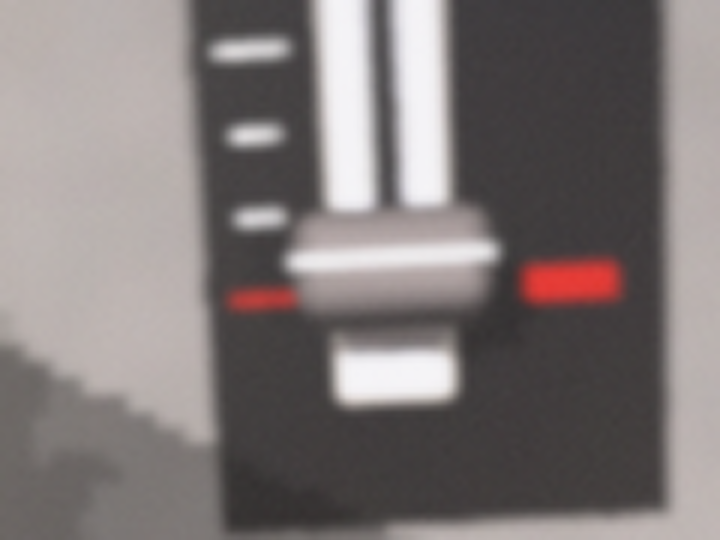

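```bash
python3 -m handwheel '[{"xyz":[-1.2,1,-2.5],"angular":[2.1,-0.7,2.6]},{"xyz":[-0.6,1.2,-3],"angular":[0,0,0]},{"xyz":[0,0,-3.5],"angular":[0,0,0]},{"xyz":[0,0,-3],"angular":[0,0,0]},{"xyz":[0,0,0],"angular":[0,0,0]}]' 0
python3 - <<'E'
from h import *
st(); want([0.675,-0.124,0.045],-85.5)
snap("wrist","w7",sc=1.4)
E
```

```text
time: 5.93
position: [0.6786, -0.1375, 0.0953]
tool_rot: [-0.072, 1.562, 0.057]
ft_force: [-2.1, 0.5, -1.2]
grip_width: 0.004
t 5.93 p [ 0.6786 -0.1375  0.0953] x [ 0.008 -0.01  -1.   ] z [0.997 0.082 0.007] F [-2.1  0.5 -1.2] g 0.04 q [-0.33  0.56  0.68  1.51 -0.36  1.19  0.49]
shift cm [-0.36  1.35 -5.03] turn [ 0.5  0.5 -0.2]
```

View pics/w7.png

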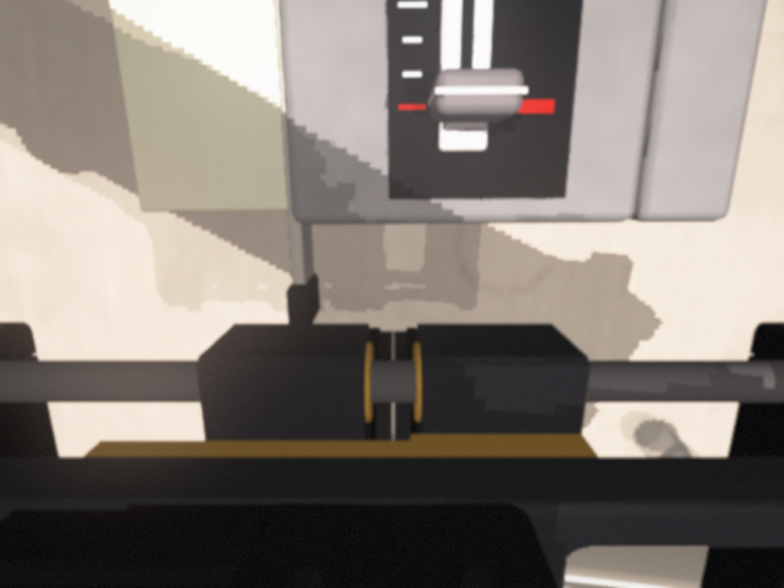

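```bash
python3 -m handwheel '[{"xyz":[0,0.9,-3],"angular":[0.5,0.5,0]},{"xyz":[0,0,-2.5],"angular":[0,0,0]},{"xyz":[-1.5,0,0],"angular":[0,0,0]},{"xyz":[-1.8,0,0],"angular":[0,0,0]},{"xyz":[-2,0,0],"angular":[0,0,0]}]' 0
python3 - <<'E'
from h import *
st()
E
```

```text
time: 6.4
position: [0.6362, -0.1338, 0.0527]
tool_rot: [-0.079, 1.55, 0.062]
ft_force: [0.4, 0.5, 0.7]
grip_width: 0.005
t 6.4 p [ 0.6362 -0.1338  0.0527] x [ 0.02 -0.01 -1.  ] z [0.996 0.09  0.019] F [0.4 0.5 0.7] g 0.04 q [-0.37  0.51  0.69  1.68 -0.36  1.06  0.51]
```

```bash
python3 -m handwheel '[{"xyz":[-2,0.6,-0.6],"angular":[0,-1,0]},{"xyz":[-2,0.6,-0.2],"angular":[0,0,0]},{"xyz":[-2,0.6,0],"angular":[0,0,0]}]' 0
python3 - <<'E'
from h import *
st(); snap("top","t3",(220,130,420,280),4)
E
```

```text
time: 6.65
position: [0.5798, -0.1215, 0.0526]
tool_rot: [-0.085, 1.52, 0.056]
ft_force: [-0.1, -0.6, -0.3]
grip_width: 0.006
t 6.65 p [ 0.5798 -0.1215  0.0526] x [ 0.05  -0.016 -0.999] z [0.995 0.091 0.049] F [-0.1 -0.6 -0.3] g 0.05 q [-0.45  0.37  0.72  1.86 -0.29  0.97  0.48]
```

View pics/t3.png

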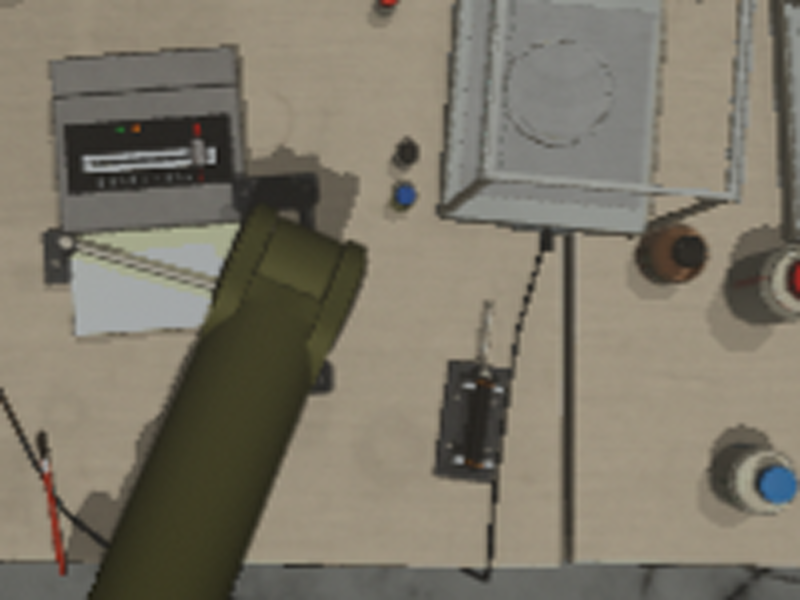

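```bash
python3 -m handwheel '[{"xyz":[-2.9,1.2,-0.5],"angular":[0.5,2,0]},{"xyz":[-2.8,1.7,-0.2],"angular":[0.5,2,0]},{"xyz":[-2.4,2.1,-0.1],"angular":[0,1,0]},{"xyz":[-1.9,2.4,-0.1],"angular":[0,1,0]}]' 0
python3 - <<'E'
from h import *
st()
E
```

```text
time: 7.03
position: [0.4814, -0.0552, 0.0539]
tool_rot: [-0.064, 1.612, 0.065]
ft_force: [0.5, 0.4, -0.1]
grip_width: 0.005
t 7.03 p [ 0.4814 -0.0552  0.0539] x [-0.042 -0.001 -0.999] z [ 0.996  0.082 -0.042] F [ 0.5  0.4 -0.1] g 0.04 q [-0.62  0.19  0.74  2.03 -0.15  1.02  0.27]
```

```bash
python3 -m handwheel '[{"xyz":[-1.4,3.1,-0.5],"angular":[0,-1.5,0]},{"xyz":[-0.7,3,-0.2],"angular":[0,-1,0]},{"xyz":[-0.3,3,-0.1],"angular":[0,0,0]},{"xyz":[0.1,2.8,-0.1],"angular":[0,0,0]}]' 0
python3 - <<'E'
from h import *
st(); snap("top","t4",(150,130,350,280),4)
E
```

```text
time: 7.37
position: [0.4619, 0.0621, 0.0537]
tool_rot: [-0.058, 1.554, 0.06]
ft_force: [-1.0, -0.8, -0.3]
grip_width: 0.009
t 7.37 p [0.4619 0.0621 0.0537] x [ 0.016  0.002 -1.   ] z [0.997 0.075 0.016] F [-1.  -0.8 -0.3] g 0.08 q [-0.82  0.08  0.65  2.12 -0.06  0.94 -0.06]
```

View pics/t4.png

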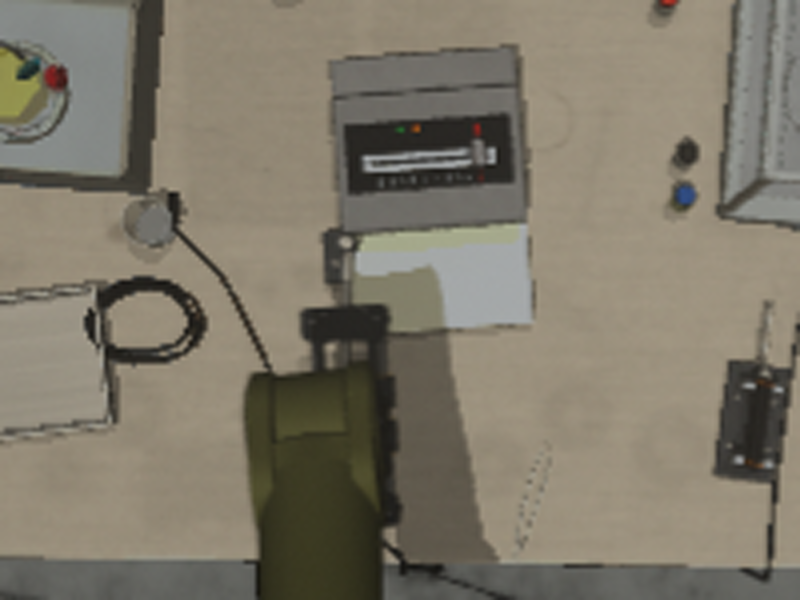

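```bash
python3 -m handwheel '[{"xyz":[0.4,2.6,-0.3],"angular":[0,0,0]},{"xyz":[0.6,2.4,-0.1],"angular":[0,0,0]},{"xyz":[0.5,1.5,-0.1],"angular":[0,0,0]},{"xyz":[0.5,1.2,0],"angular":[0,0,0]}]' 0
python3 -m handwheel '[{"xyz":[0.3,1,0],"angular":[0,0,0]},{"xyz":[0.3,1,0],"angular":[0,0,0]}]' 0
python3 - <<'E'
from h import *
st(); snap("top","t5",(150,130,350,280),4)
E
```

```text
time: 7.75
position: [0.4735, 0.1095, 0.0536]
tool_rot: [-0.094, 1.588, 0.022]
ft_force: [-15.7, -20.0, 11.7]
grip_width: 0.01
time: 7.92
position: [0.4731, 0.1092, 0.0543]
tool_rot: [-0.106, 1.611, -0.006]
ft_force: [-9.0, -17.8, 3.4]
grip_width: 0.005
t 7.92 p [0.4731 0.1092 0.0543] x [-0.039 -0.072 -0.997] z [ 0.997  0.062 -0.044] F [ -9.  -17.8   3.4] g 0.05 q [-0.88  0.19  0.61  2.01 -0.06  1.03 -0.18]
```

View pics/t5.png

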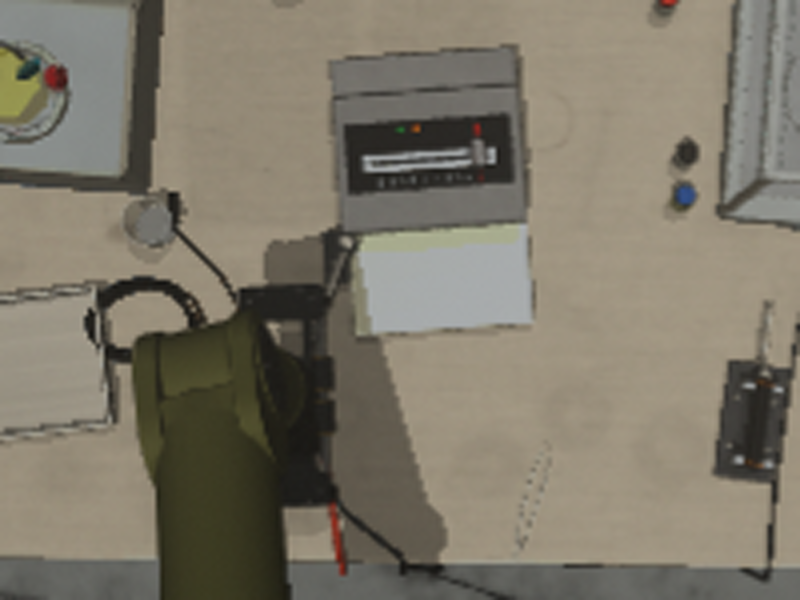

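```bash
python3 -m handwheel '[{"xyz":[-0.3,-2.5,0],"angular":[4,-2,3]},{"xyz":[0,-1,4],"angular":[0,0,7]},{"xyz":[0.5,-1,4],"angular":[0,0,7]},{"xyz":[0.5,-1,4],"angular":[0,0,7]},{"xyz":[0.5,-1,4],"angular":[0,0,7]}]' 0
python3 -m handwheel '[{"xyz":[0.5,-1.5,2],"angular":[0,0,7]},{"xyz":[0.5,-1.5,0],"angular":[0,0,7]},{"xyz":[0.5,-1.5,0],"angular":[0,0,7]},{"xyz":[0.5,-1.5,0],"angular":[0,0,7]},{"xyz":[0.5,-1,0],"angular":[0,0,7]}]' 8.7
python3 -m handwheel '[{"xyz":[0,0,0],"angular":[0,0,7]},{"xyz":[0,0,0],"angular":[0,0,7]},{"xyz":[0,0,0],"angular":[0,0,7]},{"xyz":[0,0,0],"angular":[0,0,7]}]'
python3 - <<'E'
from h import *
st(); want([0.53,-0.005,0.2],4.5,40); snap("top","t6",(150,130,350,280),4)
E
```

```text
time: 8.38
position: [0.4737, 0.03, 0.2095]
tool_rot: [-0.497, 1.541, 0.467]
ft_force: [1.2, 1.8, 0.0]
grip_width: 0.005
time: 8.8
position: [0.5109, -0.0507, 0.2544]
tool_rot: [-0.979, 1.329, 0.934]
ft_force: [-0.2, -0.5, 0.4]
grip_width: 0.295
time: 9.13
position: [0.5159, -0.0623, 0.2654]
tool_rot: [-1.349, 1.086, 1.294]
ft_force: [0.4, -1.1, -0.0]
grip_width: 0.607
t 9.13 p [ 0.5159 -0.0623  0.2654] x [ 0.049  0.009 -0.999] z [-0.164  0.986  0.   ] F [ 0.4 -1.1 -0. ] g 5.28 q [-0.75 -0.05  0.81  1.77  0.03  1.36  1.79]
shift cm [ 1.41  5.73 -6.54] turn [  4.5 -36.9  -4.8]
```

View pics/t6.png

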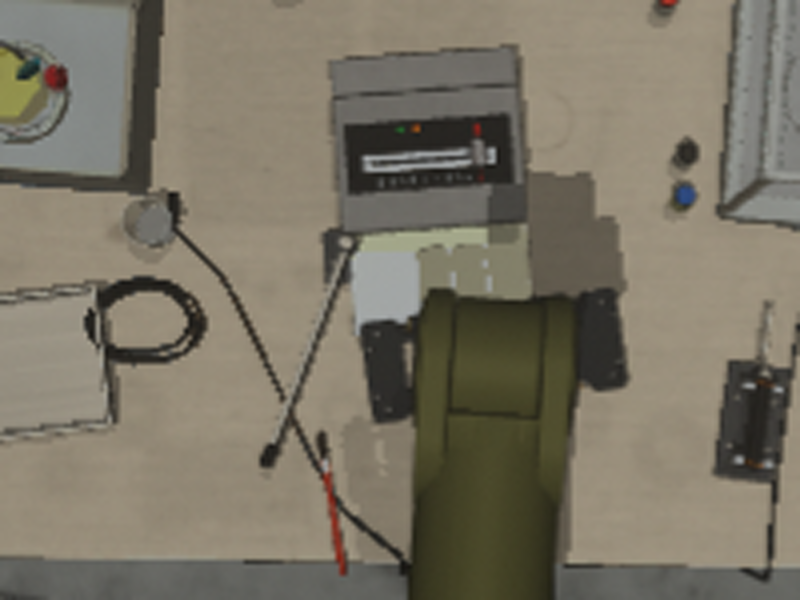

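```bash
python3 -m handwheel '[{"xyz":[0,1.5,0],"angular":[1,-6,-1]},{"xyz":[0,1.5,0],"angular":[1,-6,-1]},{"xyz":[0,1.5,0],"angular":[1,-6,-1]},{"xyz":[0,1,0],"angular":[1,-6,-1]},{"xyz":[0,0,0],"angular":[0,-6.5,0]}]' 0
python3 -m handwheel '[{"xyz":[0,0,-3],"angular":[0,-6.5,0]},{"xyz":[0,0,-3],"angular":[0,-6.5,0]},{"xyz":[0,0,-3],"angular":[0,-6,0]},{"xyz":[0,0,-3],"angular":[0,0,0]},{"xyz":[0,0,0],"angular":[0,0,0]}]' 0
python3 - <<'E'
from h import *
st(); want([0.53,-0.005,0.14],4.5,50); snap("wrist","w8",sc=1.4)
E
```

```text
time: 9.6
position: [0.5205, -0.0205, 0.2749]
tool_rot: [-1.427, 0.836, 1.01]
ft_force: [0.2, 0.1, 0.1]
grip_width: 0.442
time: 10.02
position: [0.5379, -0.024, 0.2134]
tool_rot: [-1.468, 0.724, 0.897]
ft_force: [-1.3, 0.0, -1.7]
grip_width: 0.071
t 10.02 p [ 0.5379 -0.024   0.2134] x [ 0.508  0.066 -0.859] z [-0.118  0.993  0.007] F [-1.3  0.  -1.7] g 0.62 q [ 0.15 -0.28 -0.07  2.19 -0.19  0.72  1.87]
shift cm [-0.79  1.9  -7.34] turn [  1.5 -19.2  -2.3]
```

View pics/w8.png

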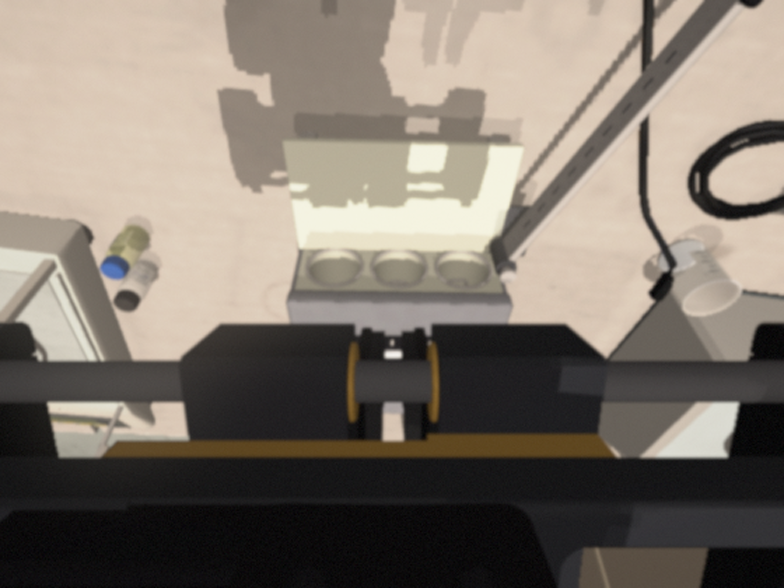

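```bash
python3 -m handwheel '[{"xyz":[0.5,0.5,-2],"angular":[0,-2,0]},{"xyz":[0.5,0.5,-2],"angular":[0,-4,-1]},{"xyz":[0.5,0.4,-2],"angular":[0,-4,-1]},{"xyz":[0.5,0,-1.5],"angular":[0,-4,0]},{"xyz":[0,0,0],"angular":[0,-4,0]}]' 0
python3 - <<'E'
from h import *
st(); want([0.53,-0.005,0.14],4.5,50); d=snap("wrist","w9",sc=1.4)
P=proj(d,[[.63,.05,.05]])[0]; print(P)
E
```

```text
time: 10.48
position: [0.5741, -0.0049, 0.1619]
tool_rot: [-1.536, 0.514, 0.638]
ft_force: [-1.1, 0.6, 0.0]
grip_width: 0.004
t 10.48 p [ 0.5741 -0.0049  0.1619] x [ 0.741  0.057 -0.669] z [-0.087  0.996 -0.012] F [-1.1  0.6  0. ] g 0.04 q [ 0.06 -0.26 -0.05  2.44 -0.51  0.14  2.13]
shift cm [-4.41 -0.01 -2.19] turn [ 0.8 -1.9 -0.5]
[339.1521433  156.23358807]
```

View pics/w9.png

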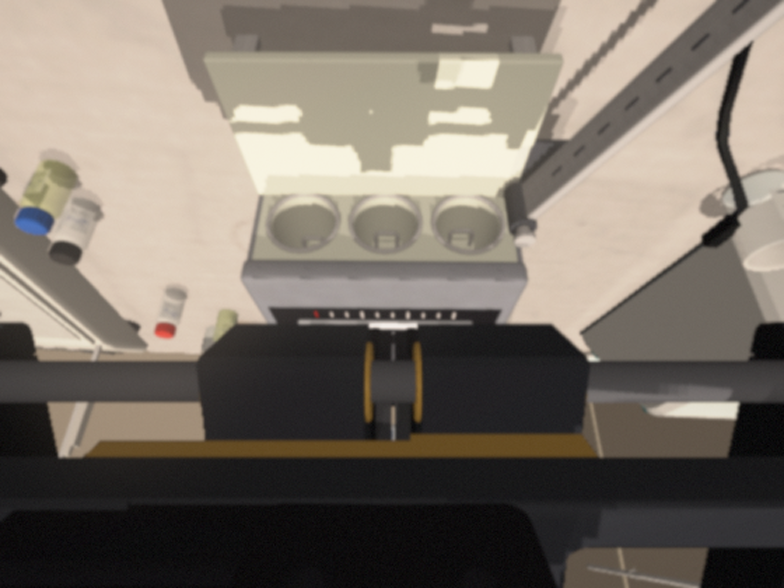

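```bash
python3 - <<'E'
from h import *
d=load("w9"); im=d["pixels"][130:190,175:375]; im=cv2.flip(im,-1)
cv2.imwrite("pics/c9.png",cv2.resize(im,None,fx=4,fy=4,interpolation=cv2.INTER_CUBIC))
E
```

```text
(no output)
```

View pics/c9.png

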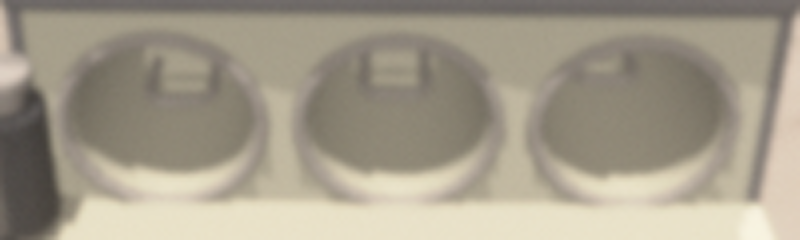

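```bash
python3 - <<'E'
from h import *
d=load("w9"); O=np.array([.634,-.005]);th=np.radians(4.5);Rm=np.array([[np.cos(th),-np.sin(th)],[np.sin(th),np.cos(th)]])
q=lambda x,y:(374.6-x/4,189.6-y/4)
for n,a,z in [("L bar l",(158,91),.0453),("L bar r",(214,93),.0453),("M l",(365,86),.0453),("M r",(427,86),.0453),("R l",(582,73),.0453),("R r",(632,74),.0453),
  ("mouth L bot",(160,200),.032),("mouth M bot",(397,200),.032),("mouth R bot",(640,202),.032),("mouth M top",(397,33),.072),("mouth L top",(160,35),.072),("mouth R top",(640,35),.072),("deck l",(5,10),.098),("deck r",(797,12),.098)]:
    p=onz(d,q(*a),z); f=Rm.T@(p[:2]-O); print(n,p.round(4),"furn",(f*1000).round(1))
E
```

```text
L bar l [0.6528 0.0522 0.0453] furn [23.2 55.6]
L bar r [0.6534 0.0389 0.0453] furn [22.8 42.2]
M l [0.6601 0.0035 0.0453] furn [26.6  6.4]
M r [ 0.6616 -0.0114  0.0453] furn [27.  -8.5]
R l [ 0.6712 -0.0489  0.0453] furn [ 33.6 -46.7]
R r [ 0.672  -0.0611  0.0453] furn [ 33.5 -58.9]
mouth L bot [0.6295 0.047  0.032 ] furn [-0.4 52.2]
mouth M bot [ 0.635  -0.0063  0.032 ] furn [ 0.9 -1.4]
mouth R bot [ 0.64   -0.0614  0.032 ] furn [  1.5 -56.7]
mouth M top [ 0.6424 -0.005   0.072 ] furn [ 8.4 -0.7]
mouth L top [0.6361 0.0459 0.072 ] furn [ 6.1 50.6]
mouth R top [ 0.6473 -0.0578  0.072 ] furn [  9.1 -53.7]
deck l [0.6016 0.0647 0.098 ] furn [-26.9  72. ]
deck r [ 0.6166 -0.0809  0.098 ] furn [-23.3 -74.4]
```

```bash
python3 -m handwheel '[{"xyz":[-1,-1,1],"angular":[0,6.5,0]},{"xyz":[-1,-2,3],"angular":[0,6.5,0]},{"xyz":[-1,-2.5,3],"angular":[0,7,0]},{"xyz":[-0.5,-3,2],"angular":[0,7,0]},{"xyz":[-0.5,-3,2],"angular":[0,7,0]}]' 0
python3 -m handwheel '[{"xyz":[-0.5,-3.2,0],"angular":[0,5,-1]},{"xyz":[-0.5,-3.2,0],"angular":[0,5,-2]},{"xyz":[0,-3.2,0],"angular":[0,0,-2]},{"xyz":[0,-3.2,0],"angular":[0,0,-2]},{"xyz":[0,-3.2,0],"angular":[0,0,-2]}]' 8.7
python3 - <<'E'
from h import *
st(); want([0.52,-0.31,0.26],-5)
E
```

```text
time: 10.95
position: [0.5436, -0.0874, 0.2621]
tool_rot: [-1.381, 0.863, 1.036]
ft_force: [1.4, 1.3, 0.6]
grip_width: 0.002
time: 11.37
position: [0.5459, -0.2637, 0.2944]
tool_rot: [-1.227, 1.097, 1.007]
ft_force: [0.6, 0.1, 0.1]
grip_width: 0.297
t 11.37 p [ 0.5459 -0.2637  0.2944] x [ 0.195  0.    -0.981] z [0.084 0.996 0.017] F [0.6 0.1 0.1] g 2.58 q [ 0.5   0.07 -0.04  1.62 -0.09  1.28  1.96]
shift cm [-2.59 -4.63 -3.44] turn [-0.  11.3 -0.1]
```

```bash
python3 -m handwheel '[{"xyz":[-1,-2.3,-1.5],"angular":[0,6,0]},{"xyz":[-1,-2.3,-2],"angular":[0,5.3,0]},{"xyz":[0,0,0],"angular":[0,0,0]},{"xyz":[0,0,0],"angular":[0,0,0]}]'
python3 - <<'E'
from h import *
st(); want([0.52,-0.31,0.26],-5); snap("wrist","w10",sc=1.4)
E
```

```text
time: 11.7
position: [0.5263, -0.3304, 0.274]
tool_rot: [-1.147, 1.287, 1.107]
ft_force: [0.3, 0.3, 1.3]
grip_width: 0.6
t 11.7 p [ 0.5263 -0.3304  0.274 ] x [-0.002 -0.034 -0.999] z [ 0.117  0.993 -0.034] F [0.3 0.3 1.3] g 5.22 q [ 0.51  0.23 -0.01  1.46  0.03  1.43  1.95]
shift cm [-0.63  2.04 -1.4 ] turn [ 1.9 -0.1  1.7]
```

View pics/w10.png

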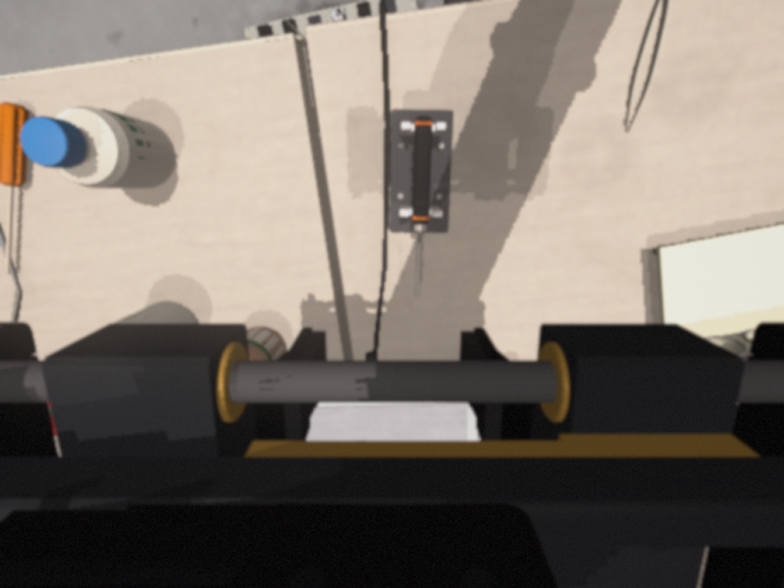

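```bash
python3 - <<'E'
from h import *
d=load("w10"); t=load("t2")
q=lambda x,y:(x/1.4-.15,y/1.4-.15)
Q=lambda x,y:(220+(x)/4-.4,130+y/4-.4)
A=[]
for n,a,z in [("rear",(424,120),.066),("front",(420,219),.066),("rodend",(418,290),.032),("postRL",(406,126),.061),("postRR",(440,126),.061),("postFL",(406,213),.061),("postFR",(436,212),.061)]:
    p=onz(d,q(*a),z);A.append(p); print(n,p.round(4))
print("yaw",np.degrees(np.arctan2(*(A[1]-A[0])[[1,0]])), np.linalg.norm(A[1]-A[0]))
print("posts mid",((A[3]+A[4])/2).round(4),((A[5]+A[6])/2).round(4))
for n,a,b in [("rear",(424,120),(478,466)),("front",(420,219),(485,373))]:
    p,e=tri([(d,q(*a)),(t,Q(*b))]);print(n,p.round(4),np.round(e,4))
E
```

```text
rear [ 0.4191 -0.301   0.066 ]
front [ 0.4951 -0.3119  0.066 ]
rodend [ 0.5639 -0.3199  0.032 ]
postRL [ 0.4213 -0.3154  0.061 ]
postRR [ 0.4245 -0.2886  0.061 ]
postFL [ 0.4893 -0.3229  0.061 ]
postFR [ 0.4913 -0.298   0.061 ]
yaw -8.134954163014172 0.07679725317850114
posts mid [ 0.4229 -0.302   0.061 ] [ 0.4903 -0.3105  0.061 ]
rear [ 0.4205 -0.3019  0.0832] [0.0005 0.0005]
front [ 0.5012 -0.3131  0.0379] [0.0038 0.0038]
```

```bash
python3 -m handwheel '[{"xyz":[-2.2,0.8,-3],"angular":[1.9,0,-0.6]},{"xyz":[-2.2,0.8,-3],"angular":[0,0,0]},{"xyz":[-2,0.7,-3],"angular":[0,0,0]},{"xyz":[0,0,0],"angular":[0,0,0]}]' 5.5
python3 - <<'E'
from h import *
st(); want([0.462,-0.307,0.039],-7.3); snap("wrist","w11",sc=1.4)
E
```

```text
time: 12.08
position: [0.4628, -0.3052, 0.1894]
tool_rot: [-1.126, 1.269, 1.103]
ft_force: [-0.6, 0.2, -1.6]
grip_width: 0.635
t 12.08 p [ 0.4628 -0.3052  0.1894] x [ 0.008 -0.012 -1.   ] z [ 0.128  0.992 -0.01 ] F [-0.6  0.2 -1.6] g 5.52 q [ 0.54  0.13 -0.01  1.75  0.01  1.25  1.97]
shift cm [ -0.08  -0.18 -15.04] turn [0.7 0.4 0.1]
```

View pics/w11.png

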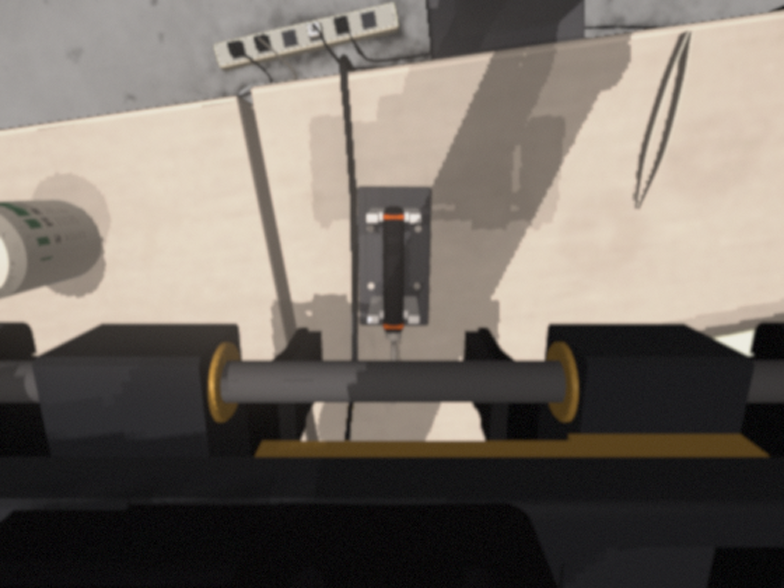

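```bash
python3 - <<'E'
from h import *
d=load("w11"); d0=load("w10")
q=lambda x,y:(x/1.4-.15,y/1.4-.15)
A=[]
for n,a,b in [("rearorange",(394,217),(424,120)),("frontorange",(394,327),(420,219)),("postRL",(371,217),(406,126)),("postRR",(415,217),(440,126)),("postFL",(374,320),(406,213)),("postFR",(414,320),(436,212))]:
    p,e=tri([(d,q(*a)),(d0,q(*b))]);A.append(onz(d,q(*a),.066 if 'or' in n else .061)); print(n,p.round(4),np.round(e,4),A[-1].round(4))
print((A[2]+A[3])/2,(A[4]+A[5])/2)
E
```

```text
rearorange [ 0.4204 -0.3012  0.0772] [0.0003 0.0003] [ 0.4216 -0.3011  0.066 ]
frontorange [ 0.4955 -0.3112  0.0641] [0.0006 0.0006] [ 0.495  -0.3105  0.066 ]
postRL [ 0.4207 -0.3158  0.0569] [0.0005 0.0005] [ 0.4202 -0.316   0.061 ]
postRR [ 0.4241 -0.2879  0.0563] [0.0003 0.0003] [ 0.4238 -0.2877  0.061 ]
postFL [ 0.489  -0.3232  0.0644] [0.0003 0.0003] [ 0.49   -0.3238  0.061 ]
postFR [ 0.491  -0.2974  0.0672] [0.001 0.001] [ 0.4934 -0.2965  0.061 ]
[ 0.42196099 -0.3018571   0.061     ] [ 0.49166086 -0.31014297  0.061     ]
```

```bash
python3 -m handwheel '[{"xyz":[0,-0.1,-4],"angular":[0.7,0.4,0]},{"xyz":[0,-0.1,-4],"angular":[0,0,0]},{"xyz":[0,0,-4],"angular":[0,0,0]},{"xyz":[0,0,-2],"angular":[0,0,0]},{"xyz":[0,0,0],"angular":[0,0,0]}]' 5.5
python3 - <<'E'
from h import *
st(); want([0.4625,-0.3065,0.040],-7)
E
```

```text
time: 12.55
position: [0.4832, -0.3133, 0.0711]
tool_rot: [-1.154, 1.251, 1.073]
ft_force: [0.0, -0.2, 0.3]
grip_width: 0.633
t 12.55 p [ 0.4832 -0.3133  0.0711] x [ 0.042 -0.027 -0.999] z [ 0.125  0.992 -0.021] F [ 0.  -0.2  0.3] g 5.51 q [ 0.54  0.25 -0.01  1.86  0.01  0.98  1.97]
shift cm [-2.07  0.68 -3.11] turn [1.5 2.4 0.2]
```

```bash
python3 -m handwheel '[{"xyz":[-1.8,0.6,0],"angular":[1.5,2.4,0]},{"xyz":[-0.2,0,-1],"angular":[0,0,0]},{"xyz":[-0.2,0,-1],"angular":[0,0.4,0]},{"xyz":[-0.2,0,-1],"angular":[0,0.3,0]},{"xyz":[0,0,0],"angular":[0,0,0]}]' 5.5
python3 - <<'E'
from h import *
st(); want([0.4625,-0.3065,0.040],-7)
E
```

```text
time: 12.97
position: [0.4713, -0.3112, 0.052]
tool_rot: [-1.132, 1.268, 1.106]
ft_force: [-0.6, 0.6, -0.7]
grip_width: 0.636
t 12.97 p [ 0.4713 -0.3112  0.052 ] x [ 0.008 -0.014 -1.   ] z [ 0.122  0.992 -0.013] F [-0.6  0.6 -0.7] g 5.53 q [ 0.54  0.28 -0.01  1.87  0.01  0.98  1.97]
shift cm [-0.88  0.47 -1.2 ] turn [0.8 0.4 0. ]
```

```bash
python3 -m handwheel '[{"xyz":[-1,0.5,0],"angular":[0.8,0.4,0]},{"xyz":[-0.1,0,-0.8],"angular":[0,0,0]},{"xyz":[-0.1,0,-0.8],"angular":[0,0,0]},{"xyz":[0,0,0],"angular":[0,0,0]}]' 5.5
python3 - <<'E'
from h import *
st(); want([0.4625,-0.3065,0.040],-7)
E
```

```text
time: 13.3
position: [0.4601, -0.3064, 0.0363]
tool_rot: [-1.121, 1.262, 1.116]
ft_force: [0.1, 0.6, -0.4]
grip_width: 0.631
t 13.3 p [ 0.4601 -0.3064  0.0363] x [ 0.004 -0.001 -1.   ] z [ 0.122  0.993 -0.001] F [ 0.1  0.6 -0.4] g 5.49 q [ 0.55  0.28 -0.01  1.9   0.    0.96  1.99]
shift cm [ 0.24 -0.01  0.37] turn [ 0.1  0.2 -0. ]
```

```bash
python3 -m handwheel '[{"xyz":[0.2,0,0.3],"angular":[0,0,0]},{"xyz":[0,0,0],"angular":[0,0,0]},{"xyz":[0,0,0],"angular":[0,0,0]},{"xyz":[0,0,0],"angular":[0,0,0]},{"xyz":[0,0,0],"angular":[0,0,0]}]' 0 35
python3 -m handwheel '[{"xyz":[0,0,0],"angular":[0,0,0]},{"xyz":[0,0,0],"angular":[0,0,0]},{"xyz":[0,0,0],"angular":[0,0,0]}]'
python3 - <<'E'
from h import *
st(); want([0.4625,-0.3065,0.040],-7)
E
```

```text
time: 13.72
position: [0.4623, -0.3066, 0.0393]
tool_rot: [-1.121, 1.262, 1.115]
ft_force: [0.4, -0.1, -0.7]
grip_width: 0.338
time: 13.97
position: [0.4627, -0.3066, 0.0397]
tool_rot: [-1.122, 1.262, 1.115]
ft_force: [-0.3, -0.5, -2.0]
grip_width: 0.156
t 13.97 p [ 0.4627 -0.3066  0.0397] x [ 0.004 -0.001 -1.   ] z [ 0.122  0.993 -0.001] F [-0.3 -0.5 -2. ] g 1.36 q [ 0.55  0.28 -0.01  1.89  0.    0.96  1.98]
shift cm [-0.02  0.01  0.03] turn [0.1 0.3 0. ]
```

```bash
python3 -m handwheel '[{"xyz":[0,0,2.5],"angular":[0,0,0]},{"xyz":[0,0,3],"angular":[0,0,0]},{"xyz":[0,0,3],"angular":[0,0,0]},{"xyz":[0,3,0],"angular":[0,0,2]},{"xyz":[0,3.5,0],"angular":[0,0,2]}]'
python3 -m handwheel '[{"xyz":[0,3.5,0],"angular":[0,0,2]},{"xyz":[0.5,3.5,0],"angular":[0,0,2]},{"xyz":[0.5,3.5,0],"angular":[0,0,2]},{"xyz":[0.5,2.5,0],"angular":[0,0,1]},{"xyz":[0,0,0],"angular":[0,0,0]}]'
python3 - <<'E'
from h import *
st(); want([0.5086,-0.068,0.10],4.5); snap("top","t7",(200,130,360,250),5)
snap("scene","s2",(150,150,350,300),4)
E
```

```text
time: 14.38
position: [0.4584, -0.2468, 0.1256]
tool_rot: [-1.165, 1.241, 1.162]
ft_force: [0.1, 1.8, -1.2]
grip_width: 0.159
time: 14.8
position: [0.4734, -0.1059, 0.1277]
tool_rot: [-1.265, 1.174, 1.257]
ft_force: [-0.4, 0.6, -1.2]
grip_width: 0.161
t 14.8 p [ 0.4734 -0.1059  0.1277] x [ 0.004 -0.002 -1.   ] z [-0.071  0.998 -0.002] F [-0.4  0.6 -1.2] g 1.4 q [ 0.35  0.05 -0.19  1.97  0.01  1.12  1.8 ]
shift cm [ 3.52  3.79 -2.77] turn [0.1 0.2 0.5]
```

View pics/t7.png

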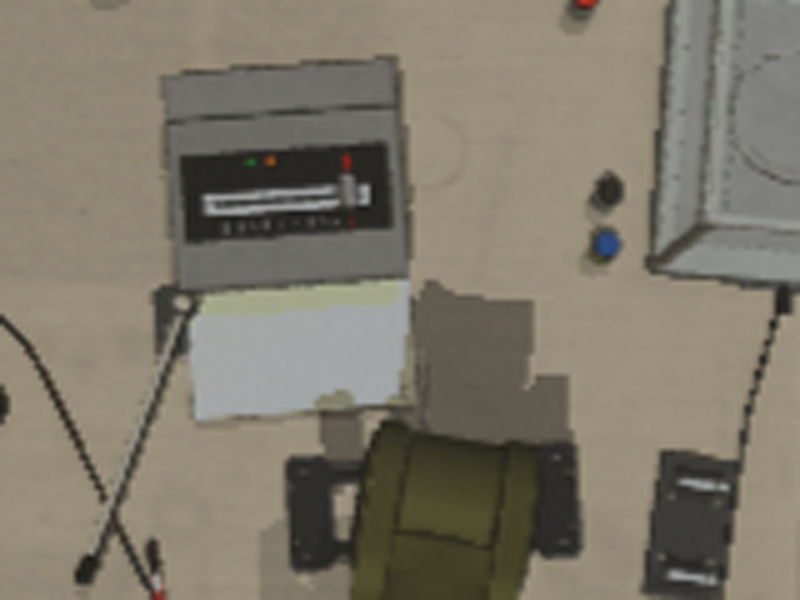

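View pics/s2.png

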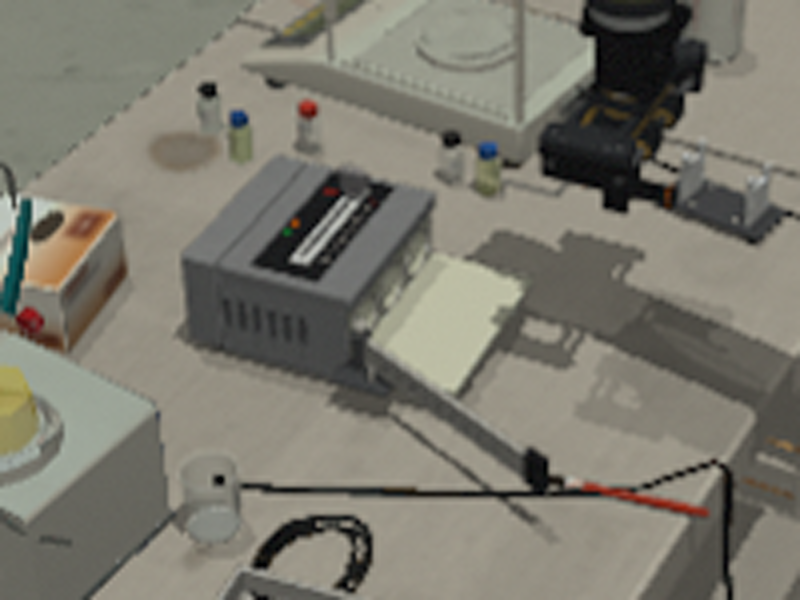

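```bash
python3 - <<'E'
from h import *
d=load("s2"); t=load("t7")
for P in [[.578,-.098,.106],[.578,-.098,.120],[.533,-.1015,.120]]:
    u=proj(d,[P])[0]; print((u-[150,150])*4+1.5, (proj(t,[P])[0]-[200,130])*5+2)
E
```

```text
[503.02206032 194.51131552] [418.99858951 358.41047552]
[503.04543712 180.88517315] [419.4137957  357.22875133]
[552.29390589 192.86998044] [423.49917702 420.89727628]
```

```bash
python3 - <<'E'
from h import *
im=load("s2")["pixels"][170:215,260:330]; cv2.imwrite("pics/c.png",cv2.resize(im,None,fx=10,fy=10,interpolation=cv2.INTER_CUBIC))
E
```

```text
(no output)
```

View pics/c.png

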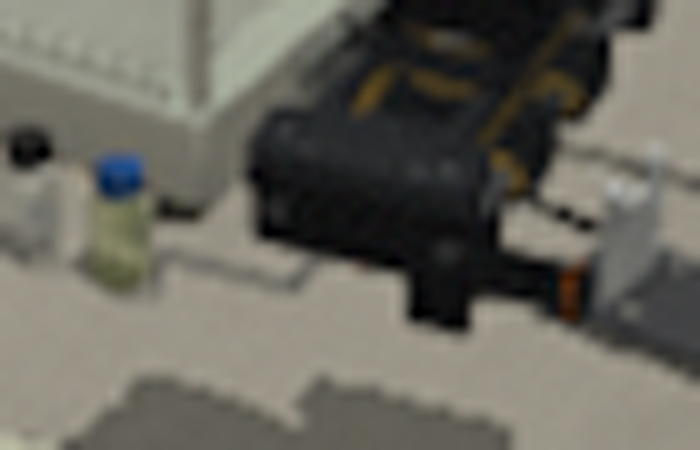

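```bash
python3 -m handwheel '[{"xyz":[1,2,-1.5],"angular":[0,0,0.5]},{"xyz":[1,1.8,-1.5],"angular":[0,0,0]},{"xyz":[0,0,-1],"angular":[0,0,0]},{"xyz":[0,0,-1],"angular":[0,0,0]},{"xyz":[0,0,0],"angular":[0,0,0]}]'
python3 - <<'E'
from h import *
st(); want([0.5086,-0.068,0.072],4.5)
E
```

```text
time: 15.32
position: [0.4927, -0.081, 0.0759]
tool_rot: [-1.264, 1.184, 1.247]
ft_force: [-0.7, -0.8, -1.2]
grip_width: 0.152
t 15.32 p [ 0.4927 -0.081   0.0759] x [ 0.004 -0.01  -1.   ] z [-0.062  0.998 -0.01 ] F [-0.7 -0.8 -1.2] g 1.33 q [ 0.31  0.14 -0.21  1.99  0.04  1.02  1.7 ]
shift cm [ 1.59  1.3  -0.39] turn [0.6 0.3 1. ]
```

```bash
python3 -m handwheel '[{"xyz":[0.8,1.2,-0.2],"angular":[0.6,0.3,1]},{"xyz":[0,0.1,0],"angular":[0,0,0]},{"xyz":[0,0,0],"angular":[0,0,0]}]'
python3 - <<'E'
from h import *
st(); want([0.5086,-0.068,0.072],4.5)
snap("top","t8",(200,130,360,250),5)
snap("scene","s3",(150,150,350,300),4)
E
```

```text
time: 15.57
position: [0.5006, -0.0712, 0.0736]
tool_rot: [-1.262, 1.175, 1.266]
ft_force: [0.8, -0.6, -0.4]
grip_width: 0.157
t 15.57 p [ 0.5006 -0.0712  0.0736] x [-0.003  0.001 -1.   ] z [-0.074  0.997  0.001] F [ 0.8 -0.6 -0.4] g 1.36 q [ 0.3   0.16 -0.22  1.97  0.04  1.02  1.7 ]
shift cm [ 0.8   0.32 -0.16] turn [-0.  -0.2  0.2]
```

View pics/t8.png

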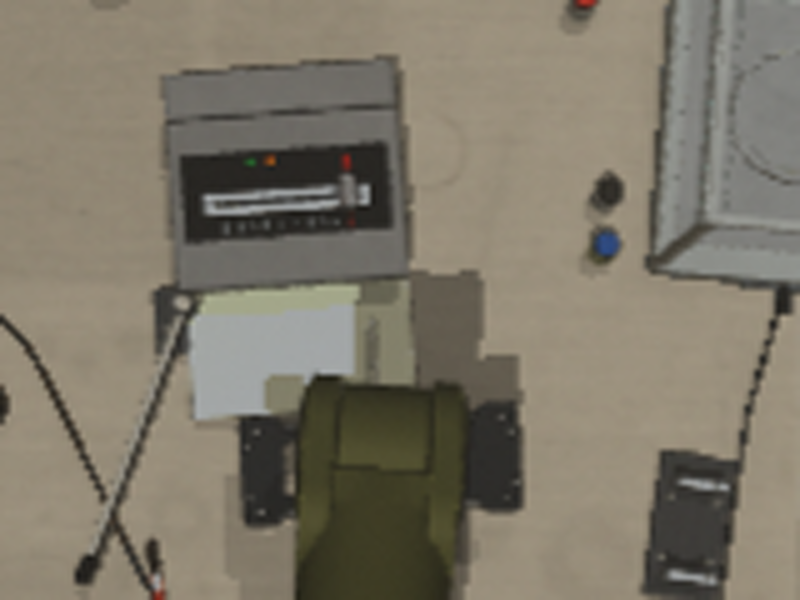

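View pics/s3.png

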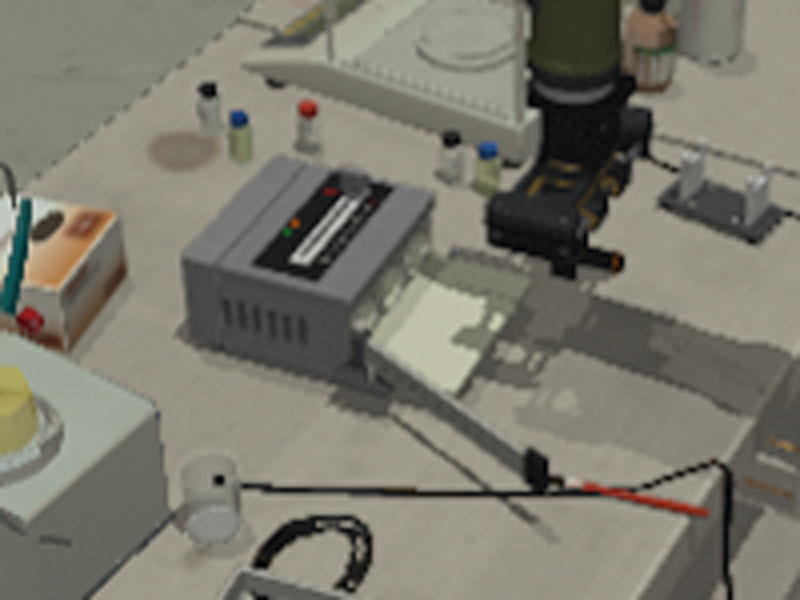

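```bash
python3 -m handwheel '[{"xyz":[0.8,0.3,-0.15],"angular":[0,-0.2,0.2]},{"xyz":[0,0,0],"angular":[0,0,0]},{"xyz":[1,0.1,0],"angular":[0,0,0]},{"xyz":[1,0.08,0],"angular":[0,0,0]}]'
python3 - <<'E'
from h import *
st(); want([0.5774,-0.0626,0.072],4.5)
E
```

```text
time: 16.0
position: [0.5301, -0.0669, 0.0736]
tool_rot: [-1.268, 1.17, 1.262]
ft_force: [1.4, -0.3, -0.9]
grip_width: 0.162
t 16.0 p [ 0.5301 -0.0669  0.0736] x [ 0.004 -0.001 -1.   ] z [-0.077  0.997 -0.001] F [ 1.4 -0.3 -0.9] g 1.41 q [ 0.28  0.21 -0.23  1.91  0.06  1.03  1.68]
shift cm [ 4.73  0.43 -0.16] turn [0.  0.2 0.1]
```

```bash
python3 -m handwheel '[{"xyz":[1.2,0.1,-0.1],"angular":[0,0,0]},{"xyz":[1.2,0.1,-0.1],"angular":[0,0,0]},{"xyz":[1.2,0.1,-0.1],"angular":[0,0,0]},{"xyz":[0.8,0.06,0],"angular":[0,0,0]},{"xyz":[0,0,0],"angular":[0,0,0]}]'
python3 - <<'E'
from h import *
st(); want([0.5774,-0.0626,0.072],4.5)
E
```

```text
time: 16.42
position: [0.5827, -0.0624, 0.0713]
tool_rot: [-1.271, 1.166, 1.259]
ft_force: [0.0, -0.3, -1.1]
grip_width: 0.156
t 16.42 p [ 0.5827 -0.0624  0.0713] x [ 0.009 -0.    -1.   ] z [-0.077  0.997 -0.001] F [ 0.  -0.3 -1.1] g 1.36 q [ 0.25  0.31 -0.22  1.79  0.08  1.04  1.65]
shift cm [-0.53 -0.02  0.07] turn [0.  0.5 0.1]
```

```bash
python3 -m handwheel '[{"xyz":[-0.6,-0.05,0],"angular":[0,0.5,0]},{"xyz":[0,0,-0.5],"angular":[0,0,0]},{"xyz":[0,0,-0.4],"angular":[0,0,0]},{"xyz":[0,0,-0.3],"angular":[0,0,0]},{"xyz":[0,0,0],"angular":[0,0,0]}]'
python3 - <<'E'
from h import *
st(); want([0.5774,-0.0626,0.0607],4.5)
E
```

```text
time: 16.83
position: [0.5748, -0.063, 0.0576]
tool_rot: [-1.265, 1.175, 1.269]
ft_force: [-0.5, 1.1, -0.5]
grip_width: 0.156
t 16.83 p [ 0.5748 -0.063   0.0576] x [-0.004 -0.001 -1.   ] z [-0.077  0.997 -0.   ] F [-0.5  1.1 -0.5] g 1.35 q [ 0.25  0.32 -0.22  1.81  0.08  1.03  1.65]
shift cm [0.26 0.04 0.31] turn [ 0.  -0.2  0.1]
```

```bash
python3 -m handwheel '[{"xyz":[-1,-0.08,0.1],"angular":[0,0,0]},{"xyz":[-1,-0.08,0],"angular":[0,0,0]},{"xyz":[-1,-0.08,0],"angular":[0,0,0]},{"xyz":[-1,-0.08,0],"angular":[0,0,0]},{"xyz":[-1,-0.08,0],"angular":[0,0,0]}]'
python3 - <<'E'
from h import *
st()
E
```

```text
time: 17.25
position: [0.5227, -0.0672, 0.0581]
tool_rot: [-1.265, 1.173, 1.267]
ft_force: [-0.3, -0.7, -0.3]
grip_width: 0.155
t 17.25 p [ 0.5227 -0.0672  0.0581] x [-0.002 -0.    -1.   ] z [-0.077  0.997 -0.   ] F [-0.3 -0.7 -0.3] g 1.35 q [ 0.28  0.22 -0.23  1.93  0.06  1.    1.68]
```

```bash
python3 -m handwheel '[{"xyz":[-1,-0.08,0],"angular":[0,0,0]},{"xyz":[-1,-0.08,0],"angular":[0,0,0]},{"xyz":[-1,-0.08,0],"angular":[0,0,0]}]'
python3 - <<'E'
from h import *
st(); snap("scene","s4",(220,190,300,250),10);snap("top","t9",(200,130,360,250),5)
E
```

```text
time: 17.5
position: [0.4897, -0.0701, 0.0584]
tool_rot: [-1.266, 1.174, 1.266]
ft_force: [0.3, -0.5, -1.5]
grip_width: 0.155
t 17.5 p [ 0.4897 -0.0701  0.0584] x [-0.001 -0.001 -1.   ] z [-0.077  0.997 -0.001] F [ 0.3 -0.5 -1.5] g 1.35 q [ 0.3   0.16 -0.23  2.01  0.04  0.98  1.7 ]
```

View pics/s4.png

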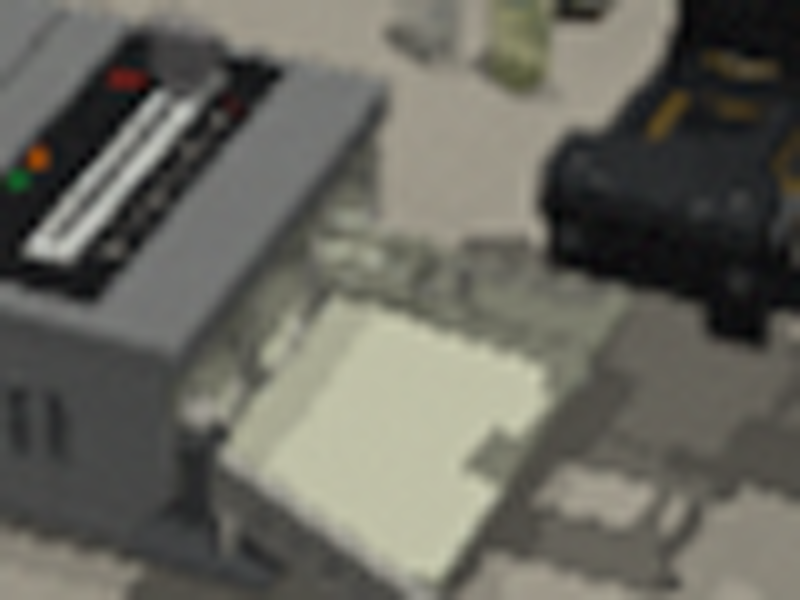

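View pics/t9.png

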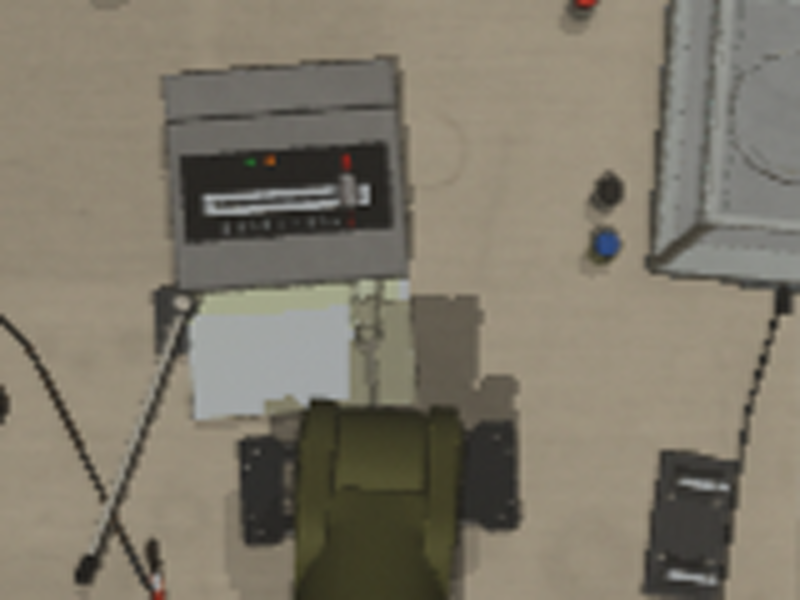

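```bash
python3 -m handwheel '[{"xyz":[-1,-0.08,0],"angular":[0,0,0]},{"xyz":[-1,-0.08,0],"angular":[0,0,0]},{"xyz":[-1,-0.08,0],"angular":[0,0,0]},{"xyz":[-1,-0.08,0],"angular":[0,0,0]},{"xyz":[0,0,0],"angular":[0,0,0]}]'
python3 - <<'E'
from h import *
st(); snap("scene","s5",(220,190,300,250),10);snap("top","t10",(200,130,360,250),5)
E
```

```text
time: 18.02
position: [0.4475, -0.0736, 0.0588]
tool_rot: [-1.267, 1.173, 1.264]
ft_force: [-0.0, -0.1, -1.0]
grip_width: 0.156
t 18.02 p [ 0.4475 -0.0736  0.0588] x [ 0.001 -0.001 -1.   ] z [-0.076  0.997 -0.001] F [-0.  -0.1 -1. ] g 1.35 q [ 0.32  0.07 -0.22  2.1   0.02  0.97  1.73]
```

View pics/s5.png

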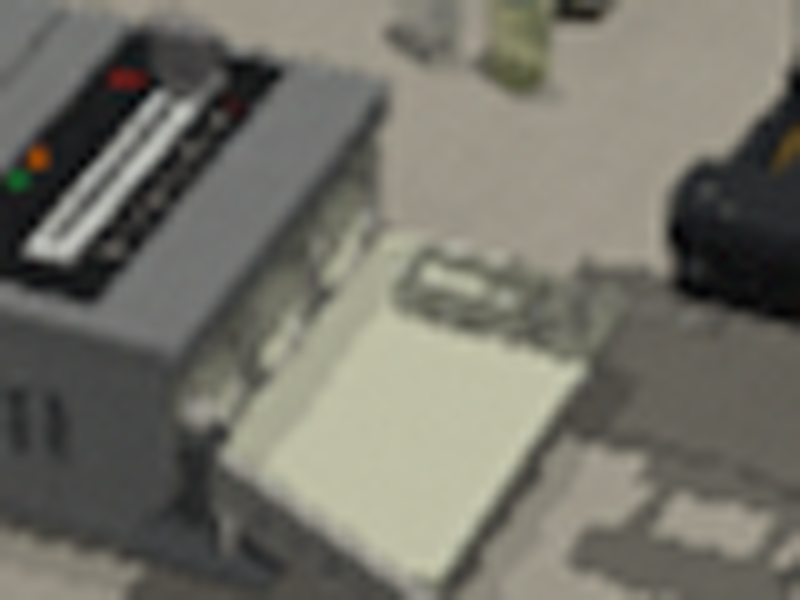

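View pics/t10.png

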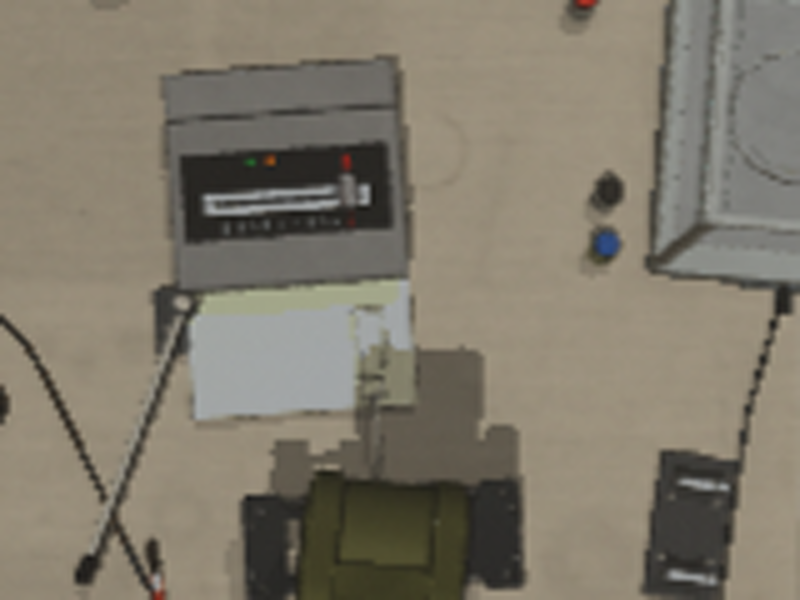

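```bash
python3 -m handwheel '[{"xyz":[0.3,0,0.5],"angular":[0,0,0]},{"xyz":[0,0,1.5],"angular":[0,0,0]},{"xyz":[0,0,1.8],"angular":[0,0,0]},{"xyz":[0.5,1.5,0],"angular":[0,0,0]},{"xyz":[1,2,0],"angular":[0,0,0]}]'
python3 - <<'E'
from h import *
st(); want([0.5045,-0.0162,0.072],4.5)
E
```

```text
time: 18.53
position: [0.4693, -0.0417, 0.1002]
tool_rot: [-1.264, 1.175, 1.257]
ft_force: [0.0, 0.1, -0.7]
grip_width: 0.156
t 18.53 p [ 0.4693 -0.0417  0.1002] x [ 0.003 -0.003 -1.   ] z [-0.07   0.998 -0.003] F [ 0.   0.1 -0.7] g 1.36 q [ 0.28  0.05 -0.26  2.02  0.02  1.06  1.66]
shift cm [ 3.52  2.55 -2.82] turn [0.2 0.2 0.5]
```

```bash
python3 -m handwheel '[{"xyz":[1.2,1.5,0],"angular":[0.2,0.2,0.5]},{"xyz":[1,1,-0.8],"angular":[0,0,0]},{"xyz":[0.3,0.2,-0.9],"angular":[0,0,0]},{"xyz":[0.3,0.1,-0.9],"angular":[0,0,0]},{"xyz":[0,0,0],"angular":[0,0,0]}]'
python3 - <<'E'
from h import *
st(); want([0.5045,-0.0162,0.072],4.5)
E
```

```text
time: 18.95
position: [0.5051, -0.0077, 0.0765]
tool_rot: [-1.274, 1.159, 1.266]
ft_force: [-0.4, -0.4, -1.2]
grip_width: 0.158
t 18.95 p [ 0.5051 -0.0077  0.0765] x [ 0.009  0.003 -1.   ] z [-0.085  0.996  0.002] F [-0.4 -0.4 -1.2] g 1.37 q [ 0.23  0.15 -0.29  1.97  0.05  1.02  1.58]
shift cm [-0.06 -0.85 -0.45] turn [-0.2  0.5 -0.4]
```

```bash
python3 -m handwheel '[{"xyz":[0,-0.8,-0.3],"angular":[-0.2,0.5,-0.4]},{"xyz":[0,0,0],"angular":[0,0,0]},{"xyz":[0,0,0],"angular":[0,0,0]}]'
python3 - <<'E'
from h import *
st(); want([0.5045,-0.0162,0.072],4.5)
E
```

```text
time: 19.2
position: [0.5036, -0.0186, 0.072]
tool_rot: [-1.263, 1.177, 1.267]
ft_force: [-0.4, 0.4, -1.0]
grip_width: 0.158
t 19.2 p [ 0.5036 -0.0186  0.072 ] x [-0.004 -0.001 -1.   ] z [-0.075  0.997 -0.001] F [-0.4  0.4 -1. ] g 1.37 q [ 0.24  0.16 -0.28  1.97  0.05  1.02  1.59]
shift cm [ 0.09  0.24 -0.  ] turn [ 0.1 -0.2  0.2]
```

```bash
python3 -m handwheel '[{"xyz":[1,0.3,0],"angular":[0,-0.2,0.2]},{"xyz":[1.1,0.1,-0.05],"angular":[0,0,0]},{"xyz":[1,0.08,-0.05],"angular":[0,0,0]},{"xyz":[0,0,0],"angular":[0,0,0]}]'
python3 - <<'E'
from h import *
st(); want([0.5673,-0.0113,0.072],4.5)
E
```

```text
time: 19.53
position: [0.5377, -0.0158, 0.0719]
tool_rot: [-1.267, 1.174, 1.262]
ft_force: [-0.1, 0.8, 0.1]
grip_width: 0.155
t 19.53 p [ 0.5377 -0.0158  0.0719] x [ 0.002 -0.003 -1.   ] z [-0.075  0.997 -0.003] F [-0.1  0.8  0.1] g 1.35 q [ 0.23  0.22 -0.28  1.9   0.07  1.03  1.56]
shift cm [2.96 0.45 0.01] turn [0.2 0.1 0.2]
```

```bash
python3 -m handwheel '[{"xyz":[1,0.3,-0.05],"angular":[0.2,0.1,0.2]},{"xyz":[1,0.1,-0.05],"angular":[0,0,0]},{"xyz":[0.7,0.06,0],"angular":[0,0,0]},{"xyz":[0,0,0],"angular":[0,0,0]}]'
python3 - <<'E'
from h import *
st(); want([0.5673,-0.0113,0.072],4.5)
E
```

```text
time: 19.87
position: [0.568, -0.0107, 0.0711]
tool_rot: [-1.266, 1.17, 1.267]
ft_force: [0.5, -0.3, -0.5]
grip_width: 0.159
t 19.87 p [ 0.568  -0.0107  0.0711] x [ 0.     0.001 -1.   ] z [-0.079  0.997  0.001] F [ 0.5 -0.3 -0.5] g 1.38 q [ 0.21  0.29 -0.27  1.82  0.09  1.04  1.55]
shift cm [-0.07 -0.06  0.09] turn [-0.1  0.  -0. ]
```

Descend and draw out.

```bash
python3 -m handwheel '[{"xyz":[0,0,-0.5],"angular":[0,0,0]},{"xyz":[0,0,-0.4],"angular":[0,0,0]},{"xyz":[0,0,-0.25],"angular":[0,0,0]},{"xyz":[0,0,0],"angular":[0,0,0]}]'
python3 - <<'E'
from h import *
st()
E
python3 -m handwheel '[{"xyz":[-1,-0.08,0],"angular":[0,0,0]},{"xyz":[-1,-0.08,0],"angular":[0,0,0]},{"xyz":[-1,-0.08,0],"angular":[0,0,0]},{"xyz":[-1,-0.08,0],"angular":[0,0,0]},{"xyz":[-1,-0.08,0],"angular":[0,0,0]}]'
python3 - <<'E'
from h import *
st()
E
```

```text
time: 20.2
position: [0.5671, -0.0106, 0.0578]
tool_rot: [-1.265, 1.171, 1.269]
ft_force: [0.3, 0.8, -1.4]
grip_width: 0.154
t 20.2 p [ 0.5671 -0.0106  0.0578] x [-0.002  0.001 -1.   ] z [-0.079  0.997  0.001] F [ 0.3  0.8 -1.4] g 1.34 q [ 0.21  0.3  -0.27  1.83  0.09  1.02  1.55]
time: 20.62
position: [0.515, -0.0149, 0.0574]
tool_rot: [-1.266, 1.17, 1.268]
ft_force: [0.5, 0.5, 0.6]
grip_width: 0.159
t 20.62 p [ 0.515  -0.0149  0.0574] x [-0.     0.001 -1.   ] z [-0.079  0.997  0.001] F [0.5 0.5 0.6] g 1.39 q [ 0.23  0.2  -0.28  1.96  0.06  0.99  1.57]
```

```bash
python3 -m handwheel '[{"xyz":[-1.2,-0.09,0.05],"angular":[0,0,0]},{"xyz":[-1.2,-0.09,0.05],"angular":[0,0,0]},{"xyz":[-1.2,-0.09,0],"angular":[0,0,0]},{"xyz":[-1.2,-0.09,0],"angular":[0,0,0]},{"xyz":[-1.2,-0.09,0],"angular":[0,0,0]}]'
python3 -m handwheel '[{"xyz":[-0.9,-0.08,0],"angular":[0,0,0]},{"xyz":[0,0,0],"angular":[0,0,0]}]'
python3 - <<'E'
from h import *
st(); snap("scene","s6",(220,190,300,250),10);snap("top","t11",(200,130,360,250),5)
E
```

```text
time: 21.03
position: [0.4498, -0.0202, 0.0589]
tool_rot: [-1.267, 1.17, 1.266]
ft_force: [0.6, -0.3, -0.8]
grip_width: 0.158
time: 21.2
position: [0.437, -0.0216, 0.0587]
tool_rot: [-1.266, 1.173, 1.266]
ft_force: [0.1, 0.2, -0.8]
grip_width: 0.158
t 21.2 p [ 0.437  -0.0216  0.0587] x [-0.    -0.001 -1.   ] z [-0.077  0.997 -0.001] F [ 0.1  0.2 -0.8] g 1.38 q [ 0.27  0.04 -0.28  2.13  0.01  0.97  1.62]
```

View pics/t11.png

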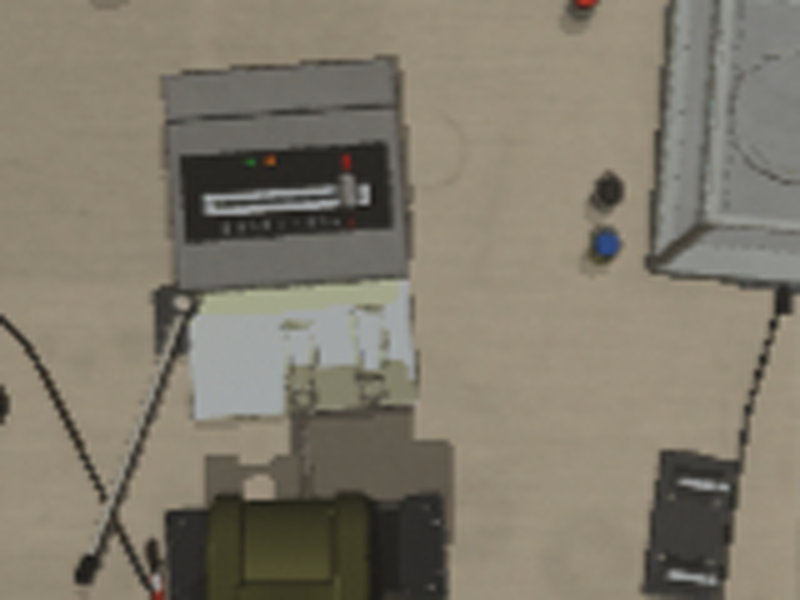

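View pics/s6.png

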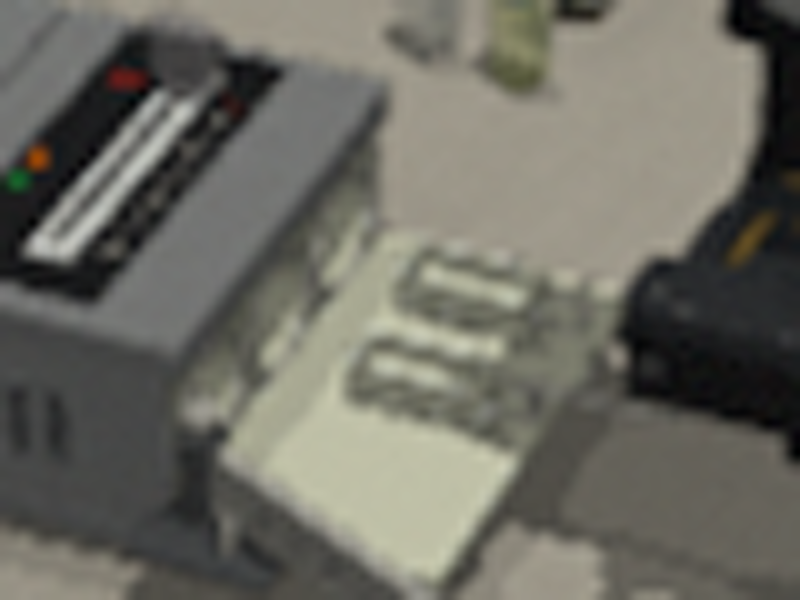

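```bash
python3 -m handwheel '[{"xyz":[0.3,0,0.5],"angular":[0,0,0]},{"xyz":[0.1,0,1.5],"angular":[0,0,0]},{"xyz":[0.2,0,1.8],"angular":[0,0,0]},{"xyz":[0.8,1.5,0],"angular":[0,0,0]},{"xyz":[1.2,1.5,0],"angular":[0,0,0]}]'
python3 -m handwheel '[{"xyz":[1.2,1,0],"angular":[0,0,0]},{"xyz":[1,0.5,-0.6],"angular":[0,0,0]},{"xyz":[0.4,0.3,-0.9],"angular":[0,0,0]},{"xyz":[0.2,0,-0.7],"angular":[0,0,0]},{"xyz":[0,0,0],"angular":[0,0,0]}]'
python3 - <<'E'
from h import *
st(); want([0.5006,0.0337,0.072],4.5)
E
```

```text
time: 21.72
position: [0.4676, 0.0064, 0.1]
tool_rot: [-1.264, 1.174, 1.26]
ft_force: [-0.1, 0.4, -1.5]
grip_width: 0.157
time: 22.13
position: [0.5046, 0.0298, 0.0801]
tool_rot: [-1.269, 1.163, 1.258]
ft_force: [-0.3, -0.2, -0.7]
grip_width: 0.154
t 22.13 p [0.5046 0.0298 0.0801] x [ 0.011  0.002 -1.   ] z [-0.076  0.997  0.001] F [-0.3 -0.2 -0.7] g 1.34 q [ 0.2   0.15 -0.33  1.97  0.05  1.02  1.49]
shift cm [-0.4   0.39 -0.81] turn [-0.1  0.6  0.1]
```

```bash
python3 -m handwheel '[{"xyz":[0,0.4,-0.8],"angular":[0,0.6,0.1]},{"xyz":[0,0,0],"angular":[0,0,0]},{"xyz":[1,0.08,0],"angular":[0,0,0]},{"xyz":[1,0.08,0],"angular":[0,0,0]},{"xyz":[0,0,0],"angular":[0,0,0]}]'
python3 - <<'E'
from h import *
st(); want([0.5584,0.0383,0.072],4.5)
E
```

```text
time: 22.55
position: [0.5245, 0.0338, 0.0702]
tool_rot: [-1.262, 1.175, 1.268]
ft_force: [0.6, 1.0, -0.4]
grip_width: 0.155
t 22.55 p [0.5245 0.0338 0.0702] x [-0.004  0.001 -1.   ] z [-0.076  0.997  0.001] F [ 0.6  1.  -0.4] g 1.35 q [ 0.18  0.21 -0.33  1.92  0.08  1.03  1.47]
shift cm [3.39 0.45 0.18] turn [-0.  -0.2  0.1]
```

```bash
python3 -m handwheel '[{"xyz":[0.9,0.25,0.2],"angular":[0,-0.2,0.1]},{"xyz":[1,0.1,0],"angular":[0,0,0]},{"xyz":[1,0.08,0],"angular":[0,0,0]},{"xyz":[0.3,0,0],"angular":[0,0,0]},{"xyz":[0,0,0],"angular":[0,0,0]}]'
python3 - <<'E'
from h import *
st(); want([0.5584,0.0383,0.072],4.5)
E
```

```text
time: 22.97
position: [0.5618, 0.0382, 0.0736]
tool_rot: [-1.266, 1.169, 1.264]
ft_force: [0.5, 0.7, -1.4]
grip_width: 0.154
t 22.97 p [0.5618 0.0382 0.0736] x [ 0.003  0.001 -1.   ] z [-0.077  0.997  0.001] F [ 0.5  0.7 -1.4] g 1.34 q [ 0.17  0.28 -0.32  1.83  0.1   1.04  1.45]
shift cm [-0.34  0.01 -0.16] turn [-0.   0.2  0.1]
```

```bash
python3 -m handwheel '[{"xyz":[-0.35,0,-0.4],"angular":[0,0.2,0.1]},{"xyz":[0,0,-0.5],"angular":[0,0,0]},{"xyz":[0,0,-0.45],"angular":[0,0,0]},{"xyz":[0,0,-0.1],"angular":[0,0,0]},{"xyz":[0,0,0],"angular":[0,0,0]}]'
python3 - <<'E'
from h import *
st()
E
```

```text
time: 23.38
position: [0.5567, 0.038, 0.0572]
tool_rot: [-1.265, 1.173, 1.269]
ft_force: [0.2, -0.7, -1.5]
grip_width: 0.155
t 23.38 p [0.5567 0.038  0.0572] x [-0.003  0.    -1.   ] z [-0.079  0.997  0.001] F [ 0.2 -0.7 -1.5] g 1.35 q [ 0.17  0.29 -0.32  1.85  0.1   1.02  1.45]
```

```bash
python3 -m handwheel '[{"xyz":[-1,-0.08,0.05],"angular":[0,0,0]},{"xyz":[-1,-0.08,0],"angular":[0,0,0]},{"xyz":[-1.2,-0.09,0],"angular":[0,0,0]},{"xyz":[-1.2,-0.09,0],"angular":[0,0,0]},{"xyz":[-1.2,-0.09,0],"angular":[0,0,0]}]'
python3 -m handwheel '[{"xyz":[-1.2,-0.09,0],"angular":[0,0,0]},{"xyz":[-1.2,-0.09,0],"angular":[0,0,0]},{"xyz":[-1.2,-0.09,0],"angular":[0,0,0]},{"xyz":[-1.2,-0.09,0],"angular":[0,0,0]},{"xyz":[0,0,0],"angular":[0,0,0]}]'
python3 - <<'E'
from h import *
st(); snap("scene","s7",(220,190,300,250),10);snap("top","t12",(200,130,360,250),5)
E
```

```text
time: 23.8
position: [0.4996, 0.0337, 0.0575]
tool_rot: [-1.266, 1.17, 1.268]
ft_force: [-0.2, -0.9, -1.0]
grip_width: 0.158
time: 24.22
position: [0.445, 0.0291, 0.0576]
tool_rot: [-1.267, 1.172, 1.267]
ft_force: [-0.8, -0.4, -1.3]
grip_width: 0.158
t 24.22 p [0.445  0.0291 0.0576] x [-0.001 -0.001 -1.   ] z [-0.078  0.997 -0.001] F [-0.8 -0.4 -1.3] g 1.38 q [ 0.21  0.06 -0.34  2.11  0.03  0.97  1.5 ]
```

View pics/t12.png

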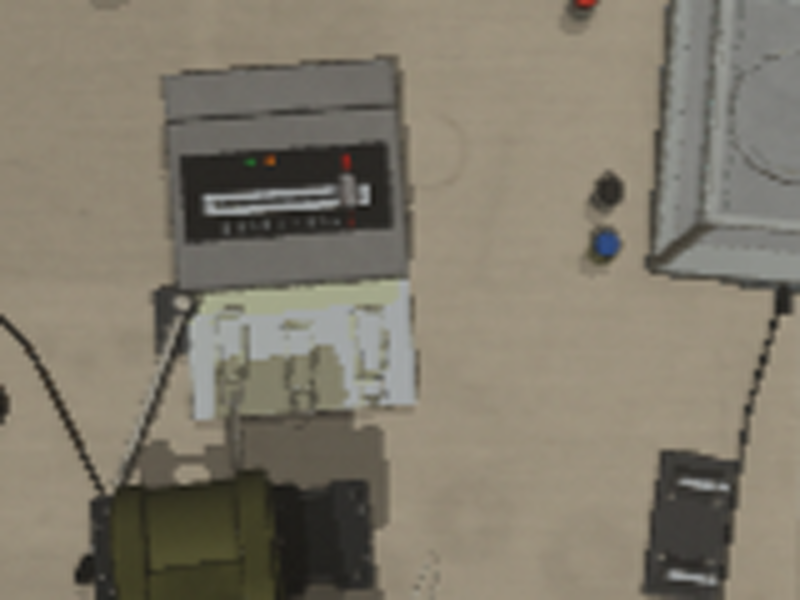

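View pics/s7.png

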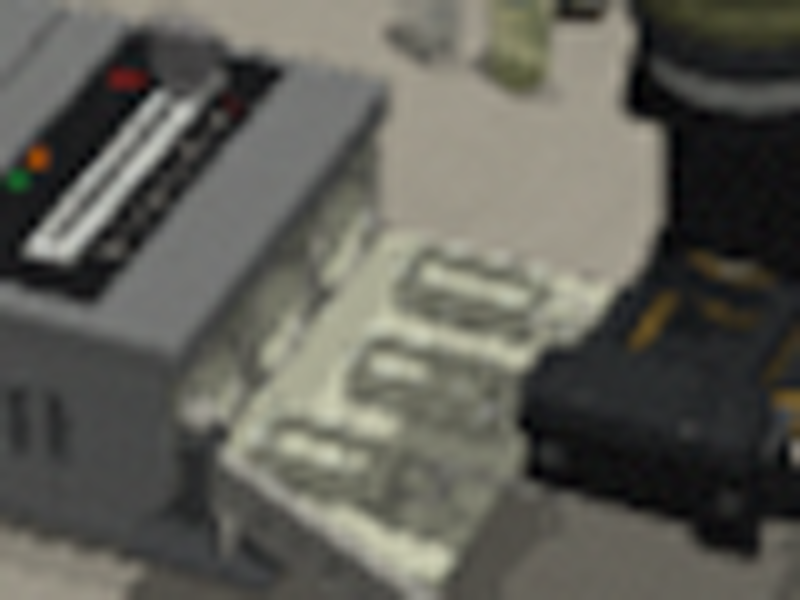

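```bash
python3 -m handwheel '[{"xyz":[0.3,0,0.5],"angular":[0,0,0]},{"xyz":[0.1,0,1.8],"angular":[0,0,0]},{"xyz":[0.2,0,2.5],"angular":[0,0,0]},{"xyz":[0,-2,2.5],"angular":[0,0,-1]},{"xyz":[0,-3.5,0],"angular":[0,0,-1]}]'
python3 -m handwheel '[{"xyz":[0.1,-3.7,0],"angular":[0,0,-1]},{"xyz":[0.1,-3.7,0],"angular":[0,0,-1]},{"xyz":[0.1,-3.7,0],"angular":[0,0,-1]},{"xyz":[0.1,-3.7,0],"angular":[0,0,-1]},{"xyz":[0.1,-3.7,0],"angular":[0,0,-1]}]'
python3 -m handwheel '[{"xyz":[0.1,-3.5,0],"angular":[0,0,-1.5]},{"xyz":[0,-2.5,0],"angular":[0,0,-1.5]},{"xyz":[0,0,0],"angular":[0,0,0]}]'
python3 - <<'E'
from h import *
st(); want([0.4627,-0.3066,0.0397],-7)
E
```

```text
time: 24.73
position: [0.4573, -0.0192, 0.1353]
tool_rot: [-1.249, 1.177, 1.249]
ft_force: [2.8, -0.8, -0.8]
grip_width: 0.156
time: 25.15
position: [0.47, -0.211, 0.1422]
tool_rot: [-1.197, 1.209, 1.177]
ft_force: [1.2, 1.0, -0.9]
grip_width: 0.155
time: 25.4
position: [0.4717, -0.2859, 0.144]
tool_rot: [-1.155, 1.243, 1.121]
ft_force: [-0.3, -0.4, -0.2]
grip_width: 0.16
t 25.4 p [ 0.4717 -0.2859  0.144 ] x [ 0.02  -0.009 -1.   ] z [ 0.094  0.996 -0.007] F [-0.3 -0.4 -0.2] g 1.39 q [ 0.52  0.15 -0.02  1.82  0.    1.15  1.97]
shift cm [ -0.9   -2.07 -10.43] turn [ 0.5  1.2 -1.6]
```

```bash
python3 -m handwheel '[{"xyz":[-0.8,-2,-1],"angular":[0.5,1.2,-1.6]},{"xyz":[-0.2,0,-2],"angular":[0,0,0]},{"xyz":[-0.2,0,-2],"angular":[0,0,0]},{"xyz":[-0.2,0,-1],"angular":[0,0,0]},{"xyz":[0,0,0],"angular":[0,0,0]}]'
python3 - <<'E'
from h import *
st(); want([0.4627,-0.3066,0.0397],-7)
E
```

```text
time: 25.82
position: [0.462, -0.3125, 0.0845]
tool_rot: [-1.12, 1.266, 1.11]
ft_force: [-0.6, 0.2, -1.0]
grip_width: 0.155
t 25.82 p [ 0.462  -0.3125  0.0845] x [ 0.004 -0.004 -1.   ] z [ 0.127  0.992 -0.004] F [-0.6  0.2 -1. ] g 1.34 q [ 0.55  0.23 -0.    1.85  0.    1.05  1.99]
shift cm [ 0.07  0.59 -4.48] turn [0.2 0.2 0.3]
```

```bash
python3 -m handwheel '[{"xyz":[0.05,0.6,0],"angular":[0.2,0.2,0.3]},{"xyz":[-0.05,0,-0.8],"angular":[0,0,0]},{"xyz":[-0.05,0,-0.8],"angular":[0,0,0]},{"xyz":[0,0,0],"angular":[0,0,0]}]'
python3 - <<'E'
from h import *
st(); want([0.4627,-0.3066,0.0397],-7)
E
```

```text
time: 26.15
position: [0.4646, -0.3048, 0.0696]
tool_rot: [-1.124, 1.261, 1.119]
ft_force: [-0.6, 0.1, -1.7]
grip_width: 0.158
t 26.15 p [ 0.4646 -0.3048  0.0696] x [ 0.004 -0.001 -1.   ] z [ 0.118  0.993 -0.001] F [-0.6  0.1 -1.7] g 1.37 q [ 0.54  0.25 -0.01  1.87  0.    1.02  1.98]
shift cm [-0.19 -0.18 -2.99] turn [ 0.1  0.2 -0.2]
```

```bash
python3 -m handwheel '[{"xyz":[-0.2,-0.15,-0.5],"angular":[0.1,0.2,-0.2]},{"xyz":[0,0,-0.6],"angular":[0,0,0]},{"xyz":[0,0,-0.6],"angular":[0,0,0]},{"xyz":[0,0,0],"angular":[0,0,0]}]'
python3 - <<'E'
from h import *
st(); want([0.4627,-0.3066,0.0397],-7)
E
```

```text
time: 26.48
position: [0.4636, -0.3063, 0.0522]
tool_rot: [-1.121, 1.263, 1.118]
ft_force: [0.1, -0.4, -1.8]
grip_width: 0.157
t 26.48 p [ 0.4636 -0.3063  0.0522] x [ 0.002 -0.001 -1.   ] z [ 0.12   0.993 -0.   ] F [ 0.1 -0.4 -1.8] g 1.36 q [ 0.54  0.27 -0.01  1.88  0.    0.99  1.98]
shift cm [-0.09 -0.03 -1.25] turn [ 0.   0.1 -0.1]
```

```bash
python3 -m handwheel '[{"xyz":[-0.1,0,-0.5],"angular":[0,0,0]},{"xyz":[0,0,-0.5],"angular":[0,0,0]},{"xyz":[0,0,-0.15],"angular":[0,0,0]},{"xyz":[0,0,0],"angular":[0,0,0]}]'
python3 - <<'E'
from h import *
st(); want([0.4627,-0.3066,0.0397],-7)
E
```

```text
time: 26.82
position: [0.4625, -0.3066, 0.0396]
tool_rot: [-1.121, 1.263, 1.118]
ft_force: [-0.9, 0.1, 2.4]
grip_width: 0.163
t 26.82 p [ 0.4625 -0.3066  0.0396] x [ 0.002 -0.001 -1.   ] z [ 0.121  0.993 -0.001] F [-0.9  0.1  2.4] g 1.41 q [ 0.54  0.28 -0.01  1.89  0.    0.97  1.99]
shift cm [0.02 0.   0.01] turn [ 0.   0.1 -0.1]
```

Seated (force turned upward at the same height). Open and rise.

```bash
python3 -m handwheel '[{"xyz":[0,0,0],"angular":[0,0,0]},{"xyz":[0,0,0],"angular":[0,0,0]},{"xyz":[0,0,0],"angular":[0,0,0]},{"xyz":[0,0,0],"angular":[0,0,0]},{"xyz":[0,0,0.2],"angular":[0,0,0]}]' 5.5 35
python3 -m handwheel '[{"xyz":[0,0,2],"angular":[0,0,0]},{"xyz":[0,0,3],"angular":[0,0,0]},{"xyz":[0,0,4],"angular":[0,0,0]},{"xyz":[0,0,4],"angular":[0,0,0]},{"xyz":[0,0,3],"angular":[0,0,0]}]'
python3 - <<'E'
from h import *
st(); snap("wrist","w12",sc=1.4)
E
```

```text
time: 27.23
position: [0.4631, -0.307, 0.0423]
tool_rot: [-1.122, 1.263, 1.116]
ft_force: [-0.2, 0.2, 0.1]
grip_width: 0.448
time: 27.65
position: [0.4563, -0.3029, 0.2005]
tool_rot: [-1.109, 1.268, 1.132]
ft_force: [0.8, -1.0, 0.5]
grip_width: 0.627
t 27.65 p [ 0.4563 -0.3029  0.2005] x [-0.012  0.008 -1.   ] z [0.121 0.993 0.006] F [ 0.8 -1.   0.5] g 5.46 q [ 0.54  0.13 -0.01  1.73  0.    1.3   1.99]
```

View pics/w12.png

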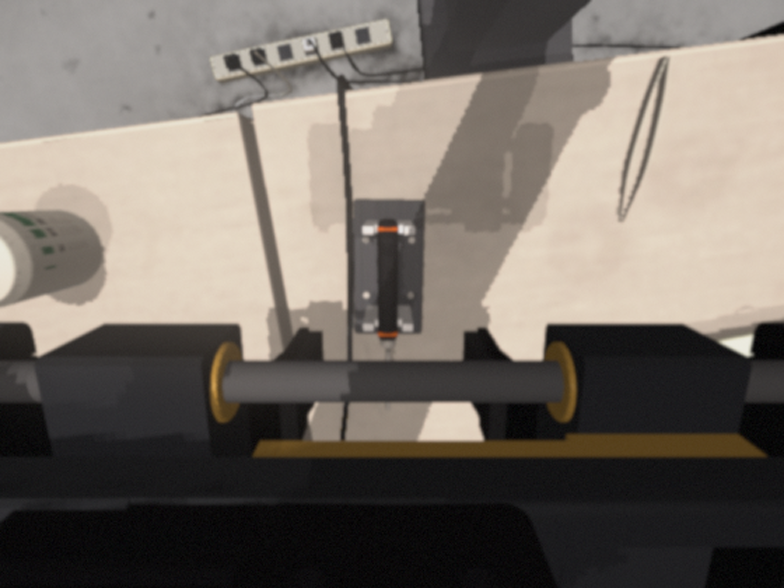

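```bash
python3 -m handwheel '[{"xyz":[1.5,2.5,2],"angular":[0,0,2]},{"xyz":[2.3,3.2,1],"angular":[0,0,2]},{"xyz":[2.3,3.2,1],"angular":[0,0,2]},{"xyz":[2.3,3.2,1],"angular":[0,0,2]},{"xyz":[2.3,3.2,0],"angular":[0,0,2]}]'
python3 -m handwheel '[{"xyz":[2.3,3.2,0],"angular":[0,0,1]},{"xyz":[2.3,3.2,0],"angular":[0,0,0]},{"xyz":[2,3.2,0],"angular":[0,0,0]},{"xyz":[1.5,3,0],"angular":[0,0,0]},{"xyz":[0,0,0],"angular":[0,0,0]}]'
python3 - <<'E'
from h import *
st();want([0.66,-0.02,0.26],4.5); snap("wrist","w13",sc=1.4)
E
```

```text
time: 28.12
position: [0.5643, -0.1599, 0.2665]
tool_rot: [-1.245, 1.194, 1.227]
ft_force: [0.3, 0.1, 1.1]
grip_width: 0.632
time: 28.53
position: [0.652, -0.0168, 0.2681]
tool_rot: [-1.266, 1.169, 1.246]
ft_force: [-1.3, 1.9, -0.4]
grip_width: 0.631
t 28.53 p [ 0.652  -0.0168  0.2681] x [ 0.014 -0.002 -1.   ] z [-0.066  0.998 -0.003] F [-1.3  1.9 -0.4] g 5.49 q [ 0.17  0.31 -0.24  1.38  0.08  1.44  1.57]
shift cm [ 0.8  -0.32 -0.81] turn [0.1 0.8 0.7]
```

View pics/w13.png

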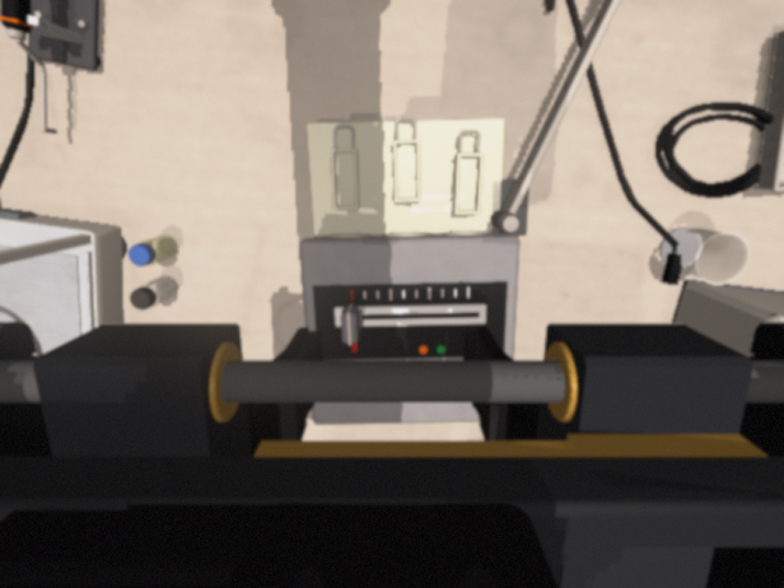

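```bash
python3 - <<'E'
from h import *
d=load("w13")
q=lambda x,y:(x/1.4-.15,y/1.4-.15)
im=d["pixels"][75:165,215:355]; cv2.imwrite("pics/c13.png",cv2.resize(im,None,fx=5.5,fy=5.5,interpolation=cv2.INTER_CUBIC))
E
```

```text
(no output)
```

View pics/c13.png

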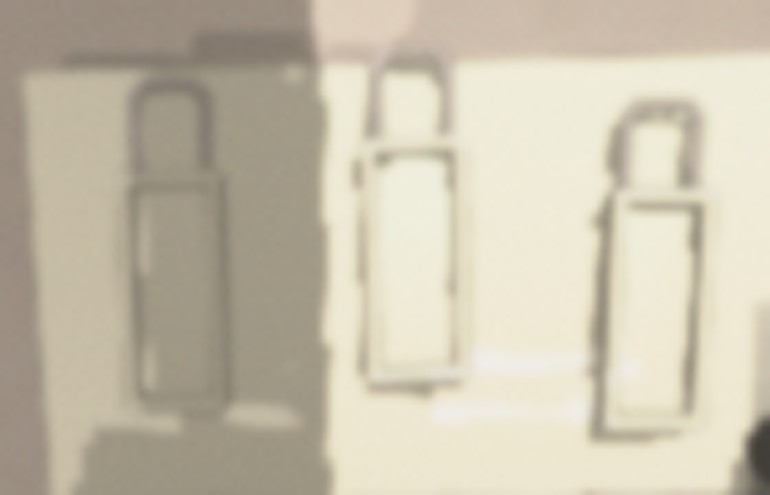

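```bash
python3 - <<'E'
from h import *
d=load("w13")
q=lambda x,y:(215+x/5.5-.4,75+y/5.5-.4)
for n,c in [("R",[(130,177),(220,177),(140,402),(228,402)]),("M",[(366,146),(458,146),(370,380),(463,378)]),("L",[(613,193),(707,200),(605,420),(695,428)])]:
    P=np.array([onz(d,q(*a),.049) for a in c]); m=P.mean(0); ax=(P[2]+P[3]-P[0]-P[1])/2
    print(n,m.round(4),"len",np.linalg.norm(ax).round(4),"w",np.linalg.norm(P[1]-P[0]).round(4),"yaw",np.degrees(np.arctan2(ax[1],ax[0])).round(1))
E
```

```text
R [ 0.5919 -0.061   0.049 ] len 0.0462 w 0.0187 yaw 4.6
M [ 0.5831 -0.0119  0.049 ] len 0.0474 w 0.0191 yaw 5.4
L [0.5895 0.0397 0.049 ] len 0.0469 w 0.0197 yaw 3.7
```

```bash
python3 -m handwheel '[{"xyz":[-2,1.8,-2],"angular":[0.1,0.8,0]},{"xyz":[-2,1.9,-3],"angular":[0,0,0]},{"xyz":[-2,1.9,-3],"angular":[0,0,0]},{"xyz":[-0.8,0,-3],"angular":[0,0,0]},{"xyz":[0,0,0],"angular":[0,0,0]}]' 3.4
python3 - <<'E'
from h import *
st();want([0.5895,0.0397,0.036],4)
E
```

```text
time: 29.0
position: [0.5808, 0.0321, 0.1557]
tool_rot: [-1.259, 1.184, 1.246]
ft_force: [-2.0, -1.1, -1.2]
grip_width: 0.407
t 29.0 p [0.5808 0.0321 0.1557] x [ 0.003 -0.008 -1.   ] z [-0.059  0.998 -0.008] F [-2.  -1.1 -1.2] g 3.54 q [ 0.13  0.23 -0.27  1.71  0.07  1.21  1.47]
shift cm [  0.87   0.76 -11.97] turn [0.4 0.2 0.6]
```

```bash
python3 -m handwheel '[{"xyz":[0.7,0.8,-2],"angular":[0.4,0.2,0.6]},{"xyz":[0,0,-2.5],"angular":[0,0,0]},{"xyz":[-0.2,0,-2],"angular":[0,0,0]},{"xyz":[-0.2,0,0],"angular":[0,0,0]},{"xyz":[0,0,0],"angular":[0,0,0]}]' 3.4
python3 - <<'E'
from h import *
st();want([0.5895,0.0397,0.036],4)
E
```

```text
time: 29.42
position: [0.5878, 0.0334, 0.0953]
tool_rot: [-1.261, 1.177, 1.247]
ft_force: [-0.0, 0.2, 0.3]
grip_width: 0.394
t 29.42 p [0.5878 0.0334 0.0953] x [ 0.008 -0.004 -1.   ] z [-0.062  0.998 -0.004] F [-0.   0.2  0.3] g 3.43 q [ 0.12  0.29 -0.27  1.76  0.09  1.09  1.46]
shift cm [ 0.17  0.63 -5.93] turn [0.2 0.4 0.5]
```

```bash
python3 -m handwheel '[{"xyz":[0.1,0.7,0],"angular":[0.2,0.4,0.5]},{"xyz":[0,0,-1.2],"angular":[0,0,0]},{"xyz":[-0.1,0,-1.2],"angular":[0,0,0]},{"xyz":[-0.1,0,0],"angular":[0,0,0]}]' 3.4
python3 - <<'E'
from h import *
st();want([0.5895,0.0397,0.036],4)
E
```

```text
time: 29.75
position: [0.5923, 0.0389, 0.0765]
tool_rot: [-1.265, 1.169, 1.25]
ft_force: [-1.1, -0.6, -0.8]
grip_width: 0.392
t 29.75 p [0.5923 0.0389 0.0765] x [ 0.011 -0.    -1.   ] z [-0.068  0.998 -0.001] F [-1.1 -0.6 -0.8] g 3.41 q [ 0.12  0.32 -0.27  1.77  0.1   1.06  1.45]
shift cm [-0.28  0.08 -4.05] turn [0.  0.6 0.1]
```

```bash
python3 -m handwheel '[{"xyz":[-0.3,0.1,-0.6],"angular":[0,0.6,0.1]},{"xyz":[-0.1,0,-1],"angular":[0,0.1,0]},{"xyz":[-0.1,0,-1],"angular":[0,0.1,0]},{"xyz":[-0.1,0,-0.9],"angular":[0,0,0]},{"xyz":[0,0,0],"angular":[0,0,0]}]' 3.4
python3 - <<'E'
from h import *
st();want([0.5895,0.0397,0.036],4)
E
```

```text
time: 30.17
position: [0.5855, 0.04, 0.0381]
tool_rot: [-1.259, 1.179, 1.264]
ft_force: [-0.9, 0.1, -0.4]
grip_width: 0.392
t 30.17 p [0.5855 0.04   0.0381] x [-0.004 -0.001 -1.   ] z [-0.07   0.998 -0.   ] F [-0.9  0.1 -0.4] g 3.41 q [ 0.11  0.36 -0.26  1.8   0.11  1.    1.44]
shift cm [ 0.4  -0.03 -0.21] turn [ 0.  -0.3 -0. ]
```

```bash
python3 -m handwheel '[{"xyz":[0.3,0,-0.2],"angular":[0,-0.3,0]},{"xyz":[0,0,0],"angular":[0,0,0]},{"xyz":[0,0,0],"angular":[0,0,0]},{"xyz":[0,0,0],"angular":[0,0,0]},{"xyz":[0,0,0],"angular":[0,0,0]}]' 0 15
python3 - <<'E'
from h import *
st(); snap("top","t13",(100,150,260,270),5)
E
```

```text
time: 30.58
position: [0.5883, 0.0402, 0.035]
tool_rot: [-1.261, 1.176, 1.261]
ft_force: [0.5, -0.7, -0.8]
grip_width: 0.25
t 30.58 p [0.5883 0.0402 0.035 ] x [-0. -0. -1.] z [-0.07   0.998 -0.   ] F [ 0.5 -0.7 -0.8] g 2.17 q [ 0.11  0.37 -0.26  1.8   0.11  0.99  1.44]
```

View pics/t13.png

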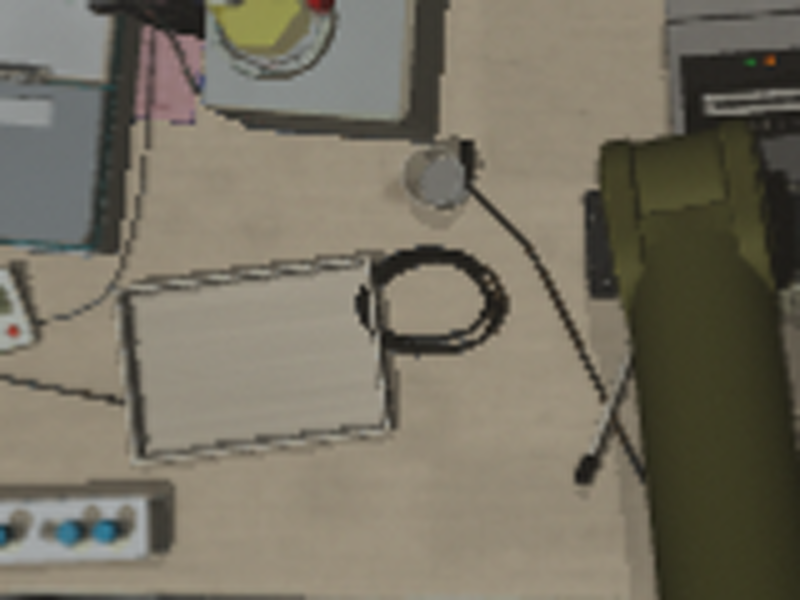

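```bash
cat > tray.py <<'E'
from h import *
import sys
def tray(f,c,x0,y0,s):
    d=load(f); P=np.array([onz(d,(x0+a/s-.4,y0+b/s-.4),.031) for a,b in c])
    m=P.mean(0); yv=(P[0]+P[3]-P[1]-P[2])/2; xv=(P[0]+P[1]-P[2]-P[3])/2
    print("center",m.round(4),"w",np.linalg.norm(yv).round(3),"d",np.linalg.norm(xv).round(3),"yaw",np.degrees(np.arctan2(-yv[0],yv[1])).round(1),np.degrees(np.arctan2(xv[1],xv[0])).round(1))
    th=np.arctan2(-yv[0],yv[1])
    for t in [(.01,.055),(.01,0),(.01,-.055)]:
        print(t,(m[:2]+np.array([[np.cos(th),-np.sin(th)],[np.sin(th),np.cos(th)]])@t).round(4))
E
python3 - <<'E'
from tray import *
tray("t13",[(120,293),(373,257),(393,428),(140,460)],100,150,5)
E
```

```text
center [0.4998 0.3936 0.031 ] w 0.19 d 0.127 yaw 8.5 8.3
(0.01, 0.055) [0.5016 0.4495]
(0.01, 0) [0.5097 0.3951]
(0.01, -0.055) [0.5179 0.3407]
```

```bash
python3 -m handwheel '[{"xyz":[0,0,1.5],"angular":[0,0,0]},{"xyz":[0,0,3],"angular":[0,0,0]},{"xyz":[0,0.5,3],"angular":[0,0,0]},{"xyz":[-0.8,2,3],"angular":[0,0,0]},{"xyz":[-0.8,3.5,1],"angular":[0,0,0]}]'
python3 -m handwheel '[{"xyz":[-0.8,3.8,0],"angular":[0,0,1]},{"xyz":[-0.8,3.8,0],"angular":[0,0,1]},{"xyz":[-0.8,3.8,0],"angular":[0,0,1]},{"xyz":[-0.8,3.8,0],"angular":[0,0,1]},{"xyz":[-0.8,3.8,0],"angular":[0,0,0]}]'
python3 -m handwheel '[{"xyz":[-0.8,3.8,0],"angular":[0,0,0]},{"xyz":[-0.8,3.8,0],"angular":[0,0,0]},{"xyz":[-0.5,3,0],"angular":[0,0,0]},{"xyz":[0,0,0],"angular":[0,0,0]}]'
python3 - <<'E'
from h import *
st();want([0.5016,0.4495,0.016],8.5)
E
```

```text
time: 31.05
position: [0.5699, 0.0904, 0.1502]
tool_rot: [-1.251, 1.193, 1.253]
ft_force: [0.8, 0.1, 0.2]
grip_width: 0.251
time: 31.47
position: [0.5328, 0.2838, 0.159]
tool_rot: [-1.303, 1.15, 1.286]
ft_force: [0.6, 0.3, 0.0]
grip_width: 0.248
time: 31.8
position: [0.5047, 0.4053, 0.1612]
tool_rot: [-1.305, 1.137, 1.297]
ft_force: [-1.5, 0.5, -0.3]
grip_width: 0.249
t 31.8 p [0.5047 0.4053 0.1612] x [ 0.009  0.003 -1.   ] z [-0.128  0.992  0.002] F [-1.5  0.5 -0.3] g 2.16 q [-0.35  0.38 -0.47  1.53  0.18  1.26  0.85]
shift cm [ -0.31   4.42 -14.52] turn [-0.2  0.5  1.2]
```

```bash
python3 -m handwheel '[{"xyz":[-0.3,3.8,0],"angular":[-0.2,0.5,1.2]},{"xyz":[0,0.6,-2],"angular":[0,0,0]},{"xyz":[0,0,-2.5],"angular":[0,0,0]},{"xyz":[-0.1,0,-2],"angular":[0,0,0]},{"xyz":[0,0,0],"angular":[0,0,0]}]'
python3 - <<'E'
from h import *
st();want([0.5016,0.4495,0.016],8.5)
E
```

```text
time: 32.22
position: [0.4996, 0.4501, 0.0961]
tool_rot: [-1.323, 1.126, 1.323]
ft_force: [-1.3, -0.9, -1.7]
grip_width: 0.25
t 32.22 p [0.4996 0.4501 0.0961] x [ 0.003  0.003 -1.   ] z [-0.157  0.988  0.003] F [-1.3 -0.9 -1.7] g 2.17 q [-0.42  0.49 -0.47  1.53  0.23  1.18  0.8 ]
shift cm [ 0.2  -0.06 -8.01] turn [-0.2  0.2 -0.5]
```

```bash
python3 -m handwheel '[{"xyz":[0,0,-2],"angular":[0,0,0]},{"xyz":[-0.1,0,-2],"angular":[0,0,0]},{"xyz":[-0.1,0,-1.5],"angular":[0,0,0]},{"xyz":[-0.1,0,-0.8],"angular":[0,0,0]},{"xyz":[0,0,0],"angular":[0,0,0]}]'
python3 - <<'E'
from h import *
st();want([0.5016,0.4495,0.016],8.5)
E
```

```text
time: 32.63
position: [0.4993, 0.4494, 0.0354]
tool_rot: [-1.323, 1.123, 1.319]
ft_force: [-0.8, 0.4, -1.4]
grip_width: 0.253
t 32.63 p [0.4993 0.4494 0.0354] x [ 0.007  0.005 -1.   ] z [-0.154  0.988  0.004] F [-0.8  0.4 -1.4] g 2.2 q [-0.43  0.54 -0.45  1.58  0.26  1.07  0.77]
shift cm [ 0.23  0.01 -1.94] turn [-0.3  0.4 -0.4]
```

```bash
python3 -m handwheel '[{"xyz":[0,0,-0.8],"angular":[-0.3,0.4,0]},{"xyz":[0,0,-0.7],"angular":[0,0,0]},{"xyz":[0,0,-0.3],"angular":[0,0,0]},{"xyz":[0,0,0],"angular":[0,0,0]}]'
python3 - <<'E'
from h import *
st();want([0.5016,0.4495,0.015],8.5)
E
```

```text
time: 32.97
position: [0.5022, 0.4501, 0.02]
tool_rot: [-1.322, 1.128, 1.319]
ft_force: [-0.8, -1.2, -1.4]
grip_width: 0.253
t 32.97 p [0.5022 0.4501 0.02  ] x [ 0.004  0.002 -1.   ] z [-0.153  0.988  0.002] F [-0.8 -1.2 -1.4] g 2.2 q [-0.44  0.57 -0.45  1.58  0.27  1.05  0.77]
shift cm [-0.06 -0.06 -0.5 ] turn [-0.1  0.2 -0.3]
```

```bash
python3 -m handwheel '[{"xyz":[0,0,-0.3],"angular":[0,0,0]},{"xyz":[0,0,-0.25],"angular":[0,0,0]},{"xyz":[0,0,-0.2],"angular":[0,0,0]},{"xyz":[0,0,0],"angular":[0,0,0]}]'
python3 - <<'E'
from h import *
st();want([0.5016,0.4495,0.015],8.5)
E
```

```text
time: 33.3
position: [0.5032, 0.4509, 0.0134]
tool_rot: [-1.321, 1.126, 1.318]
ft_force: [0.1, -0.3, -1.1]
grip_width: 0.251
t 33.3 p [0.5032 0.4509 0.0134] x [ 0.006  0.004 -1.   ] z [-0.152  0.988  0.003] F [ 0.1 -0.3 -1.1] g 2.19 q [-0.44  0.58 -0.44  1.58  0.28  1.04  0.77]
shift cm [-0.16 -0.14  0.16] turn [-0.2  0.3 -0.3]
```

```bash
python3 -m handwheel '[{"xyz":[0,0,0],"angular":[0,0,0]},{"xyz":[0,0,0],"angular":[0,0,0]},{"xyz":[0,0,0],"angular":[0,0,0]},{"xyz":[0,0,2],"angular":[0,0,0]},{"xyz":[0,0,4],"angular":[0,0,0]}]' 3.4
python3 -m handwheel '[{"xyz":[0,0,4],"angular":[0,0,0]},{"xyz":[0.2,-2.5,2.5],"angular":[0,0,0]},{"xyz":[0.8,-3.8,0],"angular":[0,0,-1]},{"xyz":[0.8,-3.8,0],"angular":[0,0,-1]},{"xyz":[0.8,-3.8,0],"angular":[0,0,-1]}]'
python3 -m handwheel '[{"xyz":[0.8,-3.8,0],"angular":[0,0,-1]},{"xyz":[0.8,-3.8,0],"angular":[0,0,0]},{"xyz":[0.8,-3.8,0],"angular":[0,0,0]},{"xyz":[0.8,-3.8,0],"angular":[0,0,0]},{"xyz":[0.8,-3.8,0],"angular":[0,0,0]}]'
python3 - <<'E'
from h import *
st();want([0.5831,-0.0119,0.036],5.4); snap("top","t14",(100,150,260,270),5)
E
```

```text
time: 33.72
position: [0.4989, 0.4467, 0.0663]
tool_rot: [-1.323, 1.141, 1.323]
ft_force: [0.8, -0.4, -0.6]
grip_width: 0.382
time: 34.13
position: [0.5218, 0.3208, 0.1458]
tool_rot: [-1.29, 1.136, 1.298]
ft_force: [0.4, -0.2, -0.3]
grip_width: 0.39
time: 34.55
position: [0.5631, 0.1238, 0.1502]
tool_rot: [-1.282, 1.136, 1.282]
ft_force: [0.7, 0.5, -0.2]
grip_width: 0.385
t 34.55 p [0.5631 0.1238 0.1502] x [ 0.014  0.016 -1.   ] z [-0.105  0.994  0.014] F [ 0.7  0.5 -0.2] g 3.35 q [ 0.05  0.22 -0.35  1.74  0.07  1.18  1.36]
shift cm [  2.   -13.57 -11.42] turn [-0.9  0.8 -0.6]
```

View pics/t14.png

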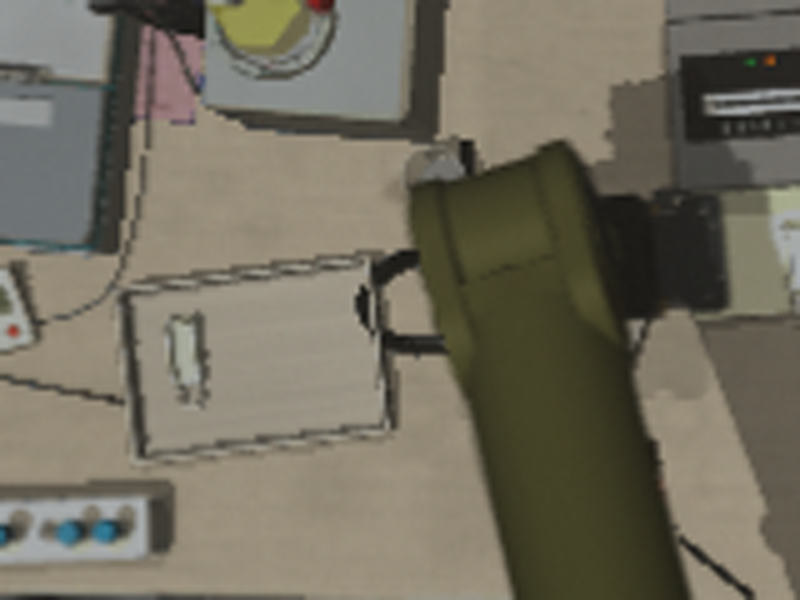

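```bash
python3 -m handwheel '[{"xyz":[0.7,-3.5,0],"angular":[-0.9,0.8,-0.6]},{"xyz":[0.5,-3.5,0],"angular":[0,0,0]},{"xyz":[0.3,-3.5,-1],"angular":[0,0,0]},{"xyz":[0,-2.4,-2],"angular":[0,0,0]},{"xyz":[0,0,0],"angular":[0,0,0]}]'
python3 - <<'E'
from h import *
st();want([0.5831,-0.0119,0.036],5.4)
E
```

```text
time: 35.02
position: [0.5811, -0.019, 0.1226]
tool_rot: [-1.276, 1.175, 1.254]
ft_force: [-1.2, -1.5, -0.5]
grip_width: 0.389
t 35.02 p [ 0.5811 -0.019   0.1226] x [ 0.008 -0.01  -1.   ] z [-0.075  0.997 -0.011] F [-1.2 -1.5 -0.5] g 3.39 q [ 0.2   0.25 -0.26  1.75  0.08  1.14  1.57]
shift cm [ 0.2   0.71 -8.66] turn [0.6 0.5 1.1]
```

```bash
python3 -m handwheel '[{"xyz":[0.1,0.7,-1],"angular":[0.6,0.5,1.1]},{"xyz":[0,0,-2],"angular":[0,0,0]},{"xyz":[-0.1,0,-1.5],"angular":[0,0,0]},{"xyz":[-0.1,0,0],"angular":[0,0,0]}]'
python3 - <<'E'
from h import *
st();want([0.5831,-0.0119,0.036],5.4)
E
```

```text
time: 35.35
position: [0.5817, -0.0087, 0.0769]
tool_rot: [-1.278, 1.157, 1.281]
ft_force: [-1.6, -0.2, 0.3]
grip_width: 0.389
t 35.35 p [ 0.5817 -0.0087  0.0769] x [ 0.002  0.004 -1.   ] z [-0.097  0.995  0.004] F [-1.6 -0.2  0.3] g 3.39 q [ 0.2   0.3  -0.26  1.79  0.08  1.06  1.57]
shift cm [ 0.14 -0.32 -4.09] turn [-0.2  0.1 -0.2]
```

```bash
python3 -m handwheel '[{"xyz":[0.1,-0.3,0],"angular":[-0.2,0.1,-0.2]},{"xyz":[0,0,-1],"angular":[0,0,0]},{"xyz":[-0.1,0,-1],"angular":[0,0,0]},{"xyz":[-0.1,0,-0.8],"angular":[0,0,0]},{"xyz":[0,0,0],"angular":[0,0,0]}]'
python3 - <<'E'
from h import *
st();want([0.5831,-0.0119,0.036],5.4)
E
```

```text
time: 35.77
position: [0.5821, -0.0055, 0.0485]
tool_rot: [-1.283, 1.155, 1.283]
ft_force: [-1.0, 0.1, -0.4]
grip_width: 0.397
t 35.77 p [ 0.5821 -0.0055  0.0485] x [ 0.003  0.003 -1.   ] z [-0.102  0.995  0.003] F [-1.   0.1 -0.4] g 3.45 q [ 0.19  0.34 -0.26  1.81  0.1   1.01  1.56]
shift cm [ 0.1  -0.64 -1.25] turn [-0.2  0.2 -0.4]
```

```bash
python3 -m handwheel '[{"xyz":[0,0,0.8],"angular":[0,0,0]},{"xyz":[0,-0.6,0],"angular":[-0.2,0.2,-0.4]},{"xyz":[0,0,0],"angular":[0,0,0]},{"xyz":[0,0,0],"angular":[0,0,0]}]'
python3 - <<'E'
from h import *
st();want([0.5831,-0.0119,0.036],5.4); snap("top","t15",(230,170,330,245),8)
E
```

```text
time: 36.1
position: [0.5826, -0.0118, 0.0579]
tool_rot: [-1.279, 1.163, 1.279]
ft_force: [-0.5, 0.8, -1.2]
grip_width: 0.398
t 36.1 p [ 0.5826 -0.0118  0.0579] x [-0. -0. -1.] z [-0.095  0.996 -0.   ] F [-0.5  0.8 -1.2] g 3.46 q [ 0.19  0.33 -0.26  1.8   0.1   1.03  1.57]
shift cm [ 0.05 -0.01 -2.19] turn [ 0. -0. -0.]
```

View pics/t15.png

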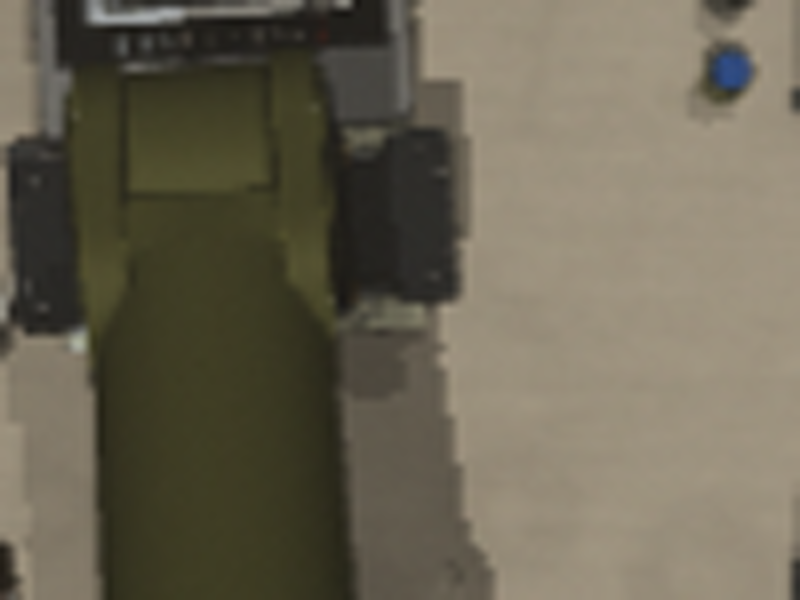

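```bash
python3 -m handwheel '[{"xyz":[0,0,-0.7],"angular":[0,0,0]},{"xyz":[0,0,-0.7],"angular":[0,0,0]},{"xyz":[0,0,-0.6],"angular":[0,0,0]},{"xyz":[0,0,0],"angular":[0,0,0]}]'
python3 - <<'E'
from h import *
st();want([0.5831,-0.0119,0.036],5.4)
E
```

```text
time: 36.48
position: [0.5831, -0.0127, 0.0367]
tool_rot: [-1.279, 1.163, 1.276]
ft_force: [-0.9, 0.6, -0.9]
grip_width: 0.394
t 36.48 p [ 0.5831 -0.0127  0.0367] x [ 0.002 -0.001 -1.   ] z [-0.093  0.996 -0.001] F [-0.9  0.6 -0.9] g 3.43 q [ 0.19  0.35 -0.25  1.81  0.11  0.99  1.56]
shift cm [-0.    0.08 -0.07] turn [0.1 0.1 0. ]
```

```bash
python3 -m handwheel '[{"xyz":[0,0,-0.1],"angular":[0,0,0]},{"xyz":[0,0,0],"angular":[0,0,0]},{"xyz":[0,0,0],"angular":[0,0,0]},{"xyz":[0,0,0],"angular":[0,0,0]},{"xyz":[0,0,0],"angular":[0,0,0]}]' 0 15
python3 -m handwheel '[{"xyz":[0,0,1.5],"angular":[0,0,0]},{"xyz":[0,0,3],"angular":[0,0,0]},{"xyz":[0,0,3],"angular":[0,0,0]},{"xyz":[-0.5,2,3],"angular":[0,0,0]},{"xyz":[-0.6,3.5,1],"angular":[0,0,0]}]'
python3 -m handwheel '[{"xyz":[-0.7,3.8,0],"angular":[0,0,1]},{"xyz":[-0.7,3.8,0],"angular":[0,0,1]},{"xyz":[-0.7,3.8,0],"angular":[0,0,1]},{"xyz":[-0.7,3.8,0],"angular":[0,0,0]},{"xyz":[-0.7,3.8,0],"angular":[0,0,0]}]'
python3 -m handwheel '[{"xyz":[-0.7,3.8,0],"angular":[0,0,0]},{"xyz":[-0.7,3.8,0],"angular":[0,0,0]},{"xyz":[-0.5,3.5,0],"angular":[0,0,0]},{"xyz":[0,2,0],"angular":[0,0,0]},{"xyz":[0,0,0],"angular":[0,0,0]}]'
python3 - <<'E'
from h import *
st();want([0.5097,0.3951,0.016],8.5); snap("top","t16",(100,150,260,270),5)
E
```

```text
time: 36.9
position: [0.5822, -0.0123, 0.0343]
tool_rot: [-1.278, 1.164, 1.278]
ft_force: [-0.5, -0.7, -0.3]
grip_width: 0.251
time: 37.32
position: [0.5675, 0.034, 0.1487]
tool_rot: [-1.267, 1.181, 1.274]
ft_force: [1.5, -0.2, 0.6]
grip_width: 0.253
time: 37.73
position: [0.5349, 0.227, 0.1564]
tool_rot: [-1.306, 1.15, 1.294]
ft_force: [0.1, 0.4, -0.3]
grip_width: 0.25
time: 38.15
position: [0.5084, 0.3754, 0.1583]
tool_rot: [-1.31, 1.137, 1.306]
ft_force: [-1.0, 0.0, -0.5]
grip_width: 0.249
t 38.15 p [0.5084 0.3754 0.1583] x [ 0.005  0.002 -1.   ] z [-0.136  0.991  0.001] F [-1.   0.  -0.5] g 2.17 q [-0.29  0.36 -0.49  1.57  0.17  1.25  0.9 ]
shift cm [  0.13   1.97 -14.23] turn [-0.1  0.3  0.7]
```

View pics/t16.png

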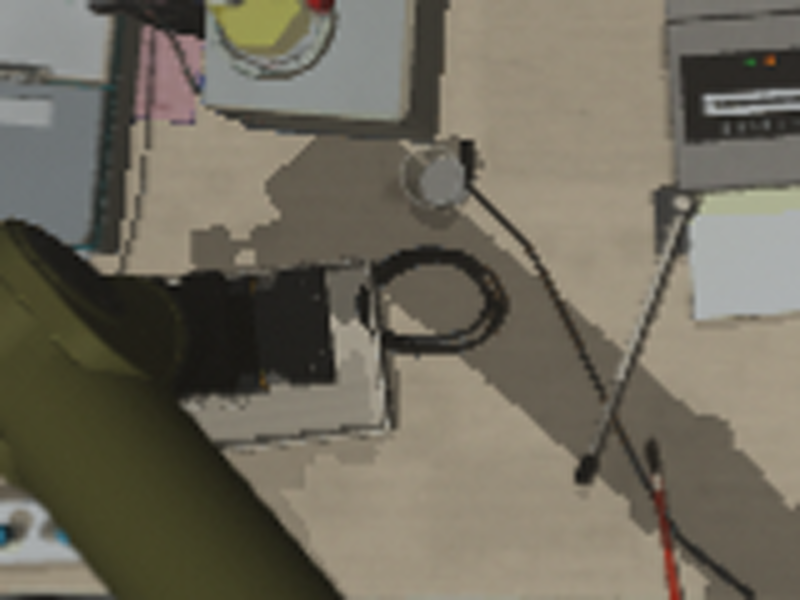

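```bash
python3 -m handwheel '[{"xyz":[0.1,2,0],"angular":[-0.1,0.3,0.7]},{"xyz":[0,0,-2],"angular":[0,0,0]},{"xyz":[0,0,-3],"angular":[0,0,0]},{"xyz":[-0.1,0,-3],"angular":[0,0,0]},{"xyz":[-0.1,0,-1],"angular":[0,0,0]}]'
python3 - <<'E'
from h import *
st();want([0.5097,0.3951,0.016],8.5)
E
```

```text
time: 38.62
position: [0.5133, 0.3895, 0.07]
tool_rot: [-1.319, 1.133, 1.306]
ft_force: [-0.7, -0.0, -1.3]
grip_width: 0.253
t 38.62 p [0.5133 0.3895 0.07  ] x [ 0.009 -0.002 -1.   ] z [-0.142  0.99  -0.003] F [-0.7 -0.  -1.3] g 2.2 q [-0.33  0.46 -0.47  1.63  0.23  1.1   0.86]
shift cm [-0.36  0.56 -5.4 ] turn [0.1 0.5 0.3]
```

```bash
python3 -m handwheel '[{"xyz":[-0.3,0.5,-1],"angular":[0.1,0.5,0.3]},{"xyz":[0,0,-1.3],"angular":[0,0,0]},{"xyz":[0,0,-1.2],"angular":[0,0,0]},{"xyz":[0,0,-0.8],"angular":[0,0,0]},{"xyz":[0,0,0],"angular":[0,0,0]}]'
python3 - <<'E'
from h import *
st();want([0.5097,0.3951,0.016],8.5)
E
```

```text
time: 39.03
position: [0.5123, 0.3899, 0.0234]
tool_rot: [-1.315, 1.141, 1.312]
ft_force: [-0.3, -0.7, -1.2]
grip_width: 0.251
t 39.03 p [0.5123 0.3899 0.0234] x [-0.    -0.003 -1.   ] z [-0.142  0.99  -0.003] F [-0.3 -0.7 -1.2] g 2.18 q [-0.34  0.51 -0.45  1.65  0.26  1.04  0.84]
shift cm [-0.26  0.52 -0.74] turn [ 0.2 -0.   0.3]
```

```bash
python3 -m handwheel '[{"xyz":[0,0.5,-0.2],"angular":[0.2,0,0]},{"xyz":[0,0,-0.3],"angular":[0,0,0]},{"xyz":[0,0,-0.2],"angular":[0,0,0]},{"xyz":[0,0,-0.1],"angular":[0,0,0]},{"xyz":[0,0,0],"angular":[0,0,0]}]'
python3 - <<'E'
from h import *
st()
E
```

```text
time: 39.45
position: [0.5141, 0.397, 0.0172]
tool_rot: [-1.313, 1.133, 1.312]
ft_force: [0.1, -0.2, -1.1]
grip_width: 0.249
t 39.45 p [0.5141 0.397  0.0172] x [ 0.003  0.003 -1.   ] z [-0.142  0.99   0.003] F [ 0.1 -0.2 -1.1] g 2.17 q [-0.35  0.53 -0.45  1.65  0.26  1.02  0.83]
```

```bash
python3 -m handwheel '[{"xyz":[0,0,-0.3],"angular":[0,0,0]},{"xyz":[0,0,-0.15],"angular":[0,0,0]},{"xyz":[0,0,0],"angular":[0,0,0]}]'
python3 - <<'E'
from h import *
st()
E
```

```text
time: 39.7
position: [0.5146, 0.3976, 0.0134]
tool_rot: [-1.313, 1.131, 1.312]
ft_force: [-0.4, 0.1, -1.1]
grip_width: 0.255
t 39.7 p [0.5146 0.3976 0.0134] x [ 0.005  0.005 -1.   ] z [-0.142  0.99   0.004] F [-0.4  0.1 -1.1] g 2.22 q [-0.35  0.53 -0.45  1.65  0.26  1.01  0.83]
```

```bash
python3 -m handwheel '[{"xyz":[0,0,0],"angular":[0,0,0]},{"xyz":[0,0,0],"angular":[0,0,0]},{"xyz":[0,0,0],"angular":[0,0,0]},{"xyz":[0,0,2],"angular":[0,0,0]},{"xyz":[0,0,4],"angular":[0,0,0]}]' 3.4
python3 -m handwheel '[{"xyz":[0,0,4],"angular":[0,0,0]},{"xyz":[0.2,-2.5,2.5],"angular":[0,0,0]},{"xyz":[0.7,-3.8,0],"angular":[0,0,-1]},{"xyz":[0.7,-3.8,0],"angular":[0,0,-1]},{"xyz":[0.7,-3.8,0],"angular":[0,0,-1]}]'
python3 -m handwheel '[{"xyz":[0.7,-3.8,0],"angular":[0,0,-1]},{"xyz":[0.7,-3.8,0],"angular":[0,0,0]},{"xyz":[0.7,-3.8,0],"angular":[0,0,0]},{"xyz":[0.7,-3.8,0],"angular":[0,0,0]},{"xyz":[0.7,-3.8,0],"angular":[0,0,0]}]'
python3 -m handwheel '[{"xyz":[0.7,-3.8,0],"angular":[0,0,0]},{"xyz":[0.5,-3.8,0],"angular":[0,0,0]},{"xyz":[0.3,-3.8,0],"angular":[0,0,0]},{"xyz":[0,-2,0],"angular":[0,0,0]},{"xyz":[0,0,0],"angular":[0,0,0]}]'
python3 - <<'E'
from h import *
st();want([0.5919,-0.061,0.036],4.6); snap("top","t17",(100,150,260,270),5)
E
```

```text
time: 40.12
position: [0.51, 0.3932, 0.0662]
tool_rot: [-1.313, 1.147, 1.318]
ft_force: [0.3, -0.5, -0.6]
grip_width: 0.383
time: 40.53
position: [0.5312, 0.2668, 0.1451]
tool_rot: [-1.282, 1.143, 1.291]
ft_force: [0.2, -0.6, -0.0]
grip_width: 0.39
time: 40.95
position: [0.5672, 0.0693, 0.149]
tool_rot: [-1.274, 1.144, 1.274]
ft_force: [2.0, 0.7, 0.4]
grip_width: 0.392
time: 41.37
position: [0.5828, -0.0841, 0.1511]
tool_rot: [-1.271, 1.153, 1.258]
ft_force: [-0.5, -0.3, -0.5]
grip_width: 0.39
t 41.37 p [ 0.5828 -0.0841  0.1511] x [ 0.017  0.007 -1.   ] z [-0.08   0.997  0.006] F [-0.5 -0.3 -0.5] g 3.39 q [ 0.31  0.24 -0.23  1.71  0.05  1.19  1.71]
shift cm [  0.91   2.31 -11.51] turn [-0.4  1.   0. ]
```

View pics/t17.png

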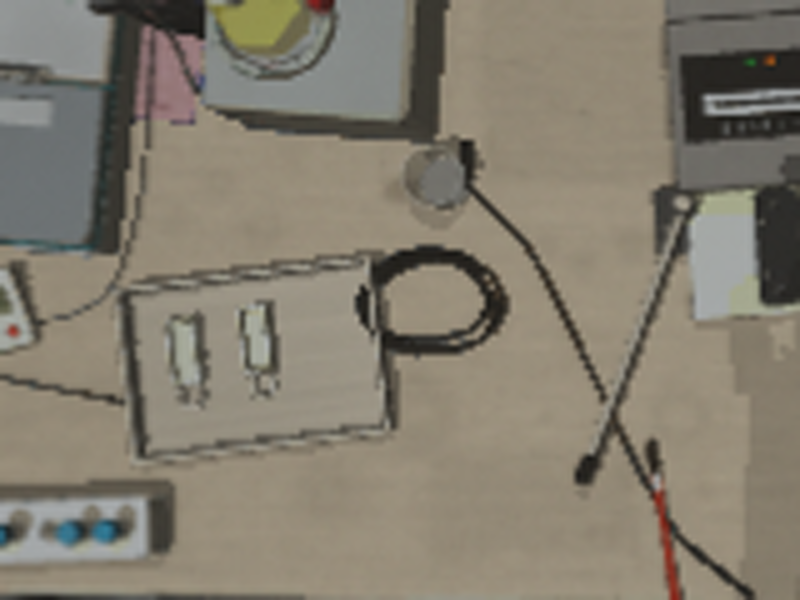

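Two boats stand in the tray; the tray is unmoved. Now the third.

```bash
python3 -m handwheel '[{"xyz":[0.8,2.3,-1],"angular":[-0.4,1,0]},{"xyz":[0,0,-2],"angular":[0,0,0]},{"xyz":[-0.1,0,-2.5],"angular":[0,0,0]},{"xyz":[-0.1,0,-1],"angular":[0,0,0]},{"xyz":[0,0,0],"angular":[0,0,0]}]'
python3 - <<'E'
from h import *
st();want([0.5919,-0.061,0.036],4.6)
E
```

```text
time: 41.83
position: [0.5909, -0.0505, 0.0871]
tool_rot: [-1.271, 1.16, 1.271]
ft_force: [-1.3, 0.4, -0.0]
grip_width: 0.39
t 41.83 p [ 0.5909 -0.0505  0.0871] x [ 0.005  0.005 -1.   ] z [-0.086  0.996  0.004] F [-1.3  0.4 -0. ] g 3.4 q [ 0.26  0.31 -0.25  1.75  0.08  1.08  1.64]
shift cm [ 0.1  -1.05 -5.11] turn [-0.3  0.3 -0.3]
```

```bash
python3 -m handwheel '[{"xyz":[0.1,-1,-0.8],"angular":[-0.3,0.3,-0.3]},{"xyz":[0,0,-0.8],"angular":[0,0,0]},{"xyz":[0,0,-0.4],"angular":[0,0,0]},{"xyz":[0,0,0],"angular":[0,0,0]}]'
python3 - <<'E'
from h import *
st();want([0.5919,-0.061,0.036],4.6)
E
```

```text
time: 42.17
position: [0.5933, -0.0587, 0.0678]
tool_rot: [-1.272, 1.167, 1.269]
ft_force: [0.3, -0.2, 0.2]
grip_width: 0.39
t 42.17 p [ 0.5933 -0.0587  0.0678] x [ 0.002 -0.    -1.   ] z [-0.084  0.996 -0.   ] F [ 0.3 -0.2  0.2] g 3.4 q [ 0.26  0.34 -0.24  1.76  0.09  1.05  1.64]
shift cm [-0.14 -0.23 -3.18] turn [ 0.   0.1 -0.2]
```

```bash
python3 -m handwheel '[{"xyz":[-0.1,-0.25,-0.5],"angular":[0,0,-0.2]},{"xyz":[0,0,-0.8],"angular":[0,0,0]},{"xyz":[0,0,-0.8],"angular":[0,0,0]},{"xyz":[0,0,-0.6],"angular":[0,0,0]},{"xyz":[0,0,0],"angular":[0,0,0]}]'
python3 - <<'E'
from h import *
st();want([0.5919,-0.061,0.036],4.6)
E
```

```text
time: 42.58
position: [0.5934, -0.0625, 0.0399]
tool_rot: [-1.27, 1.168, 1.263]
ft_force: [-0.4, -0.2, -0.0]
grip_width: 0.392
t 42.58 p [ 0.5934 -0.0625  0.0399] x [ 0.005 -0.001 -1.   ] z [-0.079  0.997 -0.001] F [-0.4 -0.2 -0. ] g 3.41 q [ 0.26  0.37 -0.24  1.78  0.1   1.    1.63]
shift cm [-0.15  0.15 -0.39] turn [0.  0.3 0.1]
```

```bash
python3 -m handwheel '[{"xyz":[-0.1,0.1,-0.4],"angular":[0,0.2,0]},{"xyz":[0,0,0],"angular":[0,0,0]},{"xyz":[0,0,0],"angular":[0,0,0]},{"xyz":[0,0,0],"angular":[0,0,0]},{"xyz":[0,0,0],"angular":[0,0,0]}]' 0 15
python3 -m handwheel '[{"xyz":[0,0,1.5],"angular":[0,0,0]},{"xyz":[0,0,3],"angular":[0,0,0]},{"xyz":[0,0,3],"angular":[0,0,0]},{"xyz":[-0.5,2,3],"angular":[0,0,0]},{"xyz":[-0.6,3.5,1],"angular":[0,0,0]}]'
python3 -m handwheel '[{"xyz":[-0.7,3.8,0],"angular":[0,0,1]},{"xyz":[-0.7,3.8,0],"angular":[0,0,1]},{"xyz":[-0.7,3.8,0],"angular":[0,0,1]},{"xyz":[-0.7,3.8,0],"angular":[0,0,0]},{"xyz":[-0.7,3.8,0],"angular":[0,0,0]}]'
python3 -m handwheel '[{"xyz":[-0.7,3.8,0],"angular":[0,0,0]},{"xyz":[-0.7,3.8,0],"angular":[0,0,0]},{"xyz":[-0.5,3.5,0],"angular":[0,0,0]},{"xyz":[-0.3,2.6,0],"angular":[0,0,0]},{"xyz":[0,0,0],"angular":[0,0,0]}]'
python3 - <<'E'
from h import *
st();want([0.5179,0.3407,0.016],8.5); snap("top","t18",(100,150,260,270),5)
E
```

```text
time: 43.0
position: [0.5922, -0.0612, 0.0351]
tool_rot: [-1.268, 1.171, 1.266]
ft_force: [0.1, 0.3, -0.7]
grip_width: 0.247
time: 43.42
position: [0.5771, -0.0143, 0.1496]
tool_rot: [-1.256, 1.186, 1.263]
ft_force: [1.2, -0.6, 0.3]
grip_width: 0.255
time: 43.83
position: [0.5442, 0.1787, 0.1575]
tool_rot: [-1.297, 1.155, 1.283]
ft_force: [0.4, 0.4, -0.7]
grip_width: 0.249
time: 44.25
position: [0.5149, 0.3336, 0.16]
tool_rot: [-1.301, 1.141, 1.294]
ft_force: [-0.7, 0.3, -0.6]
grip_width: 0.248
t 44.25 p [0.5149 0.3336 0.16  ] x [ 0.008  0.002 -1.   ] z [-0.122  0.993  0.001] F [-0.7  0.3 -0.6] g 2.16 q [-0.22  0.31 -0.49  1.62  0.16  1.24  0.96]
shift cm [  0.3    0.71 -14.4 ] turn [-0.1  0.4  1.5]
```

View pics/t18.png

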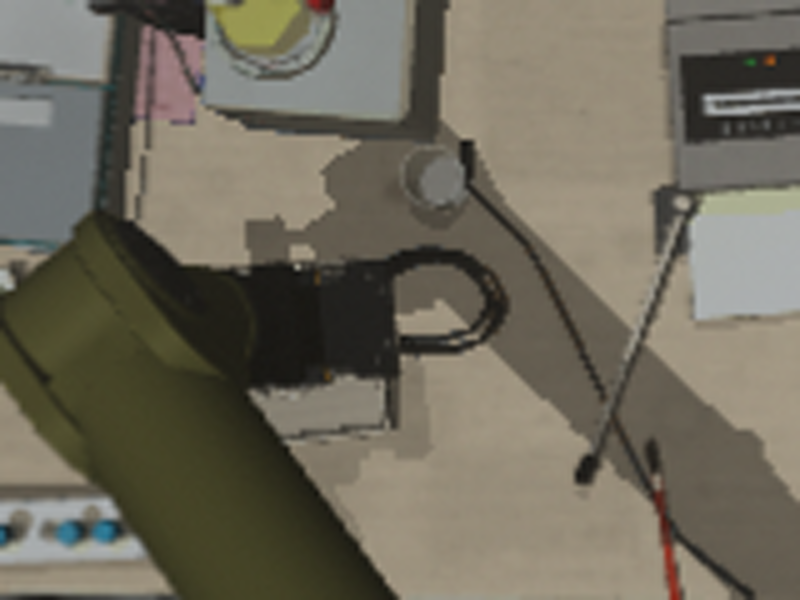

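```bash
python3 -m handwheel '[{"xyz":[0,1.5,0],"angular":[-0.1,0.4,1.5]},{"xyz":[0,0,-2],"angular":[0,0,0]},{"xyz":[0,0,-3],"angular":[0,0,0]},{"xyz":[-0.1,0,-3],"angular":[0,0,0]},{"xyz":[-0.1,0,-1],"angular":[0,0,0]}]'
python3 - <<'E'
from h import *
st();want([0.5165,0.347,0.0135],8.5)
E
```

```text
time: 44.72
position: [0.5189, 0.3431, 0.0719]
tool_rot: [-1.321, 1.131, 1.305]
ft_force: [-1.1, -2.1, -1.2]
grip_width: 0.255
t 44.72 p [0.5189 0.3431 0.0719] x [ 0.011 -0.001 -1.   ] z [-0.144  0.99  -0.003] F [-1.1 -2.1 -1.2] g 2.22 q [-0.25  0.41 -0.47  1.69  0.22  1.09  0.93]
shift cm [-0.24  0.39 -5.84] turn [0.1 0.7 0.2]
```

```bash
python3 -m handwheel '[{"xyz":[-0.2,0.5,-1],"angular":[0.1,0.7,0.2]},{"xyz":[0,0,-1.3],"angular":[0,0,0]},{"xyz":[0,0,-1.2],"angular":[0,0,0]},{"xyz":[0,0,-0.5],"angular":[0,0,0]},{"xyz":[0,0,0],"angular":[0,0,0]}]'
python3 - <<'E'
from h import *
st();want([0.5165,0.347,0.0135],8.5)
E
```

```text
time: 45.13
position: [0.5187, 0.344, 0.0284]
tool_rot: [-1.314, 1.142, 1.315]
ft_force: [-0.1, 0.8, -0.7]
grip_width: 0.251
t 45.13 p [0.5187 0.344  0.0284] x [-0.002 -0.002 -1.   ] z [-0.142  0.99  -0.002] F [-0.1  0.8 -0.7] g 2.19 q [-0.26  0.47 -0.46  1.71  0.24  1.03  0.91]
shift cm [-0.22  0.3  -1.49] turn [ 0.1 -0.1  0.3]
```

```bash
python3 -m handwheel '[{"xyz":[-0.2,0.3,-0.6],"angular":[0.1,0,0.3]},{"xyz":[0,0,-0.5],"angular":[0,0,0]},{"xyz":[0,0,-0.2],"angular":[0,0,0]},{"xyz":[0,0,0],"angular":[0,0,0]}]'
python3 - <<'E'
from h import *
st();want([0.5165,0.347,0.0135],8.5)
E
```

```text
time: 45.47
position: [0.5181, 0.3484, 0.0164]
tool_rot: [-1.317, 1.134, 1.318]
ft_force: [-0.2, -0.1, -0.8]
grip_width: 0.255
t 45.47 p [0.5181 0.3484 0.0164] x [ 0.001  0.002 -1.   ] z [-0.148  0.989  0.001] F [-0.2 -0.1 -0.8] g 2.22 q [-0.27  0.48 -0.46  1.71  0.25  1.    0.91]
shift cm [-0.16 -0.14 -0.29] turn [-0.1  0.  -0. ]
```

```bash
python3 -m handwheel '[{"xyz":[0,0,-0.2],"angular":[0,0,0]},{"xyz":[0,0,-0.1],"angular":[0,0,0]},{"xyz":[0,0,0],"angular":[0,0,0]}]'
python3 -m handwheel '[{"xyz":[0,0,0],"angular":[0,0,0]},{"xyz":[0,0,0],"angular":[0,0,0]},{"xyz":[0,0,0],"angular":[0,0,0]},{"xyz":[0,0,1.5],"angular":[0,0,0]},{"xyz":[0,0,3],"angular":[0,0,0]}]' 3.2
python3 -m handwheel '[{"xyz":[0,0,4],"angular":[0,0,0]},{"xyz":[0.5,0,4],"angular":[0,0,0]},{"xyz":[1,0,4],"angular":[0,0,0]},{"xyz":[2,0,3],"angular":[0,0,0]},{"xyz":[2,0.5,0],"angular":[0,0,0]}]' 0
python3 - <<'E'
from h import *
st(); snap("wrist","w14",sc=1.4)
E
```

```text
time: 45.72
position: [0.5185, 0.349, 0.0141]
tool_rot: [-1.318, 1.132, 1.317]
ft_force: [0.7, 0.2, -0.8]
grip_width: 0.25
time: 46.13
position: [0.5154, 0.3464, 0.0548]
tool_rot: [-1.317, 1.141, 1.322]
ft_force: [0.6, 0.8, -0.2]
grip_width: 0.362
time: 46.55
position: [0.5675, 0.3523, 0.218]
tool_rot: [-1.321, 1.135, 1.323]
ft_force: [0.9, 0.1, 0.9]
grip_width: 0.078
t 46.55 p [0.5675 0.3523 0.218 ] x [-0.003 -0.001 -1.   ] z [-0.153  0.988 -0.   ] F [0.9 0.1 0.9] g 0.68 q [-0.24  0.4  -0.48  1.39  0.18  1.39  1.01]
```

View pics/w14.png

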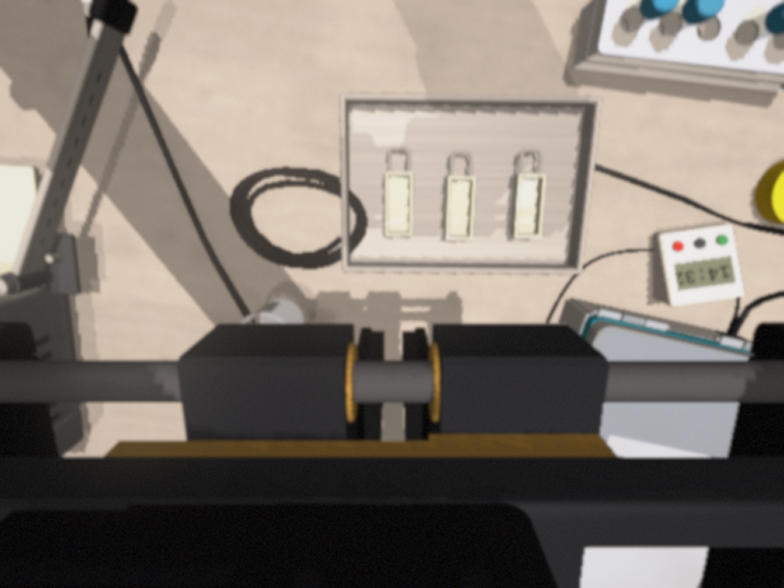

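```bash
python3 - <<'E'
import numpy as np
O=np.array([.634,-.005]);th=np.radians(4.5);Rm=np.array([[np.cos(th),-np.sin(th)],[np.sin(th),np.cos(th)]])
prev=None
for a,r,off in [(2.0,.15,.045),(2.0,.15,.021),(1.85,.155,.021),(1.7,.16,.021),(1.53,.165,.021),(1.36,.17,.021),(1.19,.175,.021),(1.02,.18,.021),(.85,.185,.021),(.68,.19,.021),(.51,.195,.021),(.34,.2,.021),(.17,.2,.021),(0,.2,.021)]:
    d=np.array([-np.sin(a),-np.cos(a)]);o=np.array([-np.cos(a),np.sin(a)])
    p=O+Rm@(np.array([-.012,.082])+r*d+off*o)
    print(a,p.round(3),None if prev is None else ((p-prev)*100).round(1)); prev=p
E
python3 -m handwheel '[{"xyz":[-1,-2.5,0],"angular":[0,0,-7]},{"xyz":[-1,-2.5,0],"angular":[0,0,-7]},{"xyz":[-1,-2.5,0],"angular":[0,0,-7]},{"xyz":[-1,-2.5,0],"angular":[0,0,-7]},{"xyz":[-1,-2.5,0],"angular":[0,0,-7]}]' 0
python3 -m handwheel '[{"xyz":[-1,-2,0],"angular":[0,0,-7]},{"xyz":[-1,-2,0],"angular":[0,0,-7]},{"xyz":[0,0,0],"angular":[0,0,-7]},{"xyz":[0,0,0],"angular":[0,0,-7]},{"xyz":[0,0,0],"angular":[0,0,-7]}]' 0
python3 -m handwheel '[{"xyz":[0,0,0],"angular":[0,0,-7]},{"xyz":[0,0,0],"angular":[0,0,-7]},{"xyz":[0,0,0],"angular":[0,0,-7]},{"xyz":[0,0,0],"angular":[0,0,-3]}]' 0
python3 - <<'E'
from h import *
st(); want([.489,.169,.045],-85.5)
E
```

```text
2.0 [0.49 0.17] None
2.0 [0.482 0.147] [-0.8 -2.3]
1.85 [0.468 0.127] [-1.4 -2. ]
1.7 [0.457 0.105] [-1.1 -2.2]
1.53 [0.449 0.077] [-0.8 -2.8]
1.36 [0.447 0.047] [-0.3 -3. ]
1.19 [0.449 0.017] [ 0.3 -3. ]
1.02 [ 0.458 -0.013] [ 0.8 -3. ]
0.85 [ 0.472 -0.042] [ 1.4 -2.9]
0.68 [ 0.491 -0.069] [ 1.9 -2.7]
0.51 [ 0.515 -0.093] [ 2.4 -2.4]
0.34 [ 0.544 -0.112] [ 2.9 -1.9]
0.17 [ 0.576 -0.121] [ 3.3 -0.9]
0 [ 0.61  -0.125] [ 3.4 -0.4]
time: 47.02
position: [0.5204, 0.2312, 0.2147]
tool_rot: [-0.851, 1.389, 0.862]
ft_force: [0.0, 0.4, 0.9]
grip_width: 0.006
time: 47.43
position: [0.4978, 0.1805, 0.2153]
tool_rot: [-0.372, 1.531, 0.372]
ft_force: [0.3, -0.1, 0.9]
grip_width: 0.006
time: 47.77
position: [0.4972, 0.1797, 0.2158]
tool_rot: [-0.035, 1.562, 0.032]
ft_force: [0.3, -0.6, -0.6]
grip_width: 0.004
t 47.77 p [0.4972 0.1797 0.2158] x [ 0.008 -0.002 -1.   ] z [0.999 0.043 0.008] F [ 0.3 -0.6 -0.6] g 0.03 q [-0.11  0.07 -0.3   1.76  0.03  1.3  -0.38]
shift cm [ -0.82  -1.07 -17.08] turn [0.1 0.5 2. ]
```

```bash
python3 -m handwheel '[{"xyz":[-0.3,0,-3.8],"angular":[0,0.5,2]},{"xyz":[-0.3,0,-3.9],"angular":[0,0,0]},{"xyz":[-0.3,0,-3.9],"angular":[0,0,0]},{"xyz":[-0.3,0,-3],"angular":[0,0,0]},{"xyz":[0,0,0],"angular":[0,0,0]}]' 0
python3 - <<'E'
from h import *
st(); want([.489,.165,.045],-85.5)
E
```

```text
time: 48.18
position: [0.4867, 0.1808, 0.0695]
tool_rot: [-0.059, 1.559, 0.062]
ft_force: [-1.3, -0.7, 0.1]
grip_width: 0.004
t 48.18 p [0.4867 0.1808 0.0695] x [ 0.011  0.002 -1.   ] z [0.997 0.077 0.011] F [-1.3 -0.7  0.1] g 0.03 q [-0.13  0.19 -0.31  1.95  0.07  1.   -0.39]
shift cm [ 0.23 -1.58 -2.45] turn [-0.1  0.6  0.1]
```

```bash
python3 -m handwheel '[{"xyz":[0.2,-0.5,-2],"angular":[0,0.6,0]},{"xyz":[-0.4,-2,-0.3],"angular":[0,0,0]},{"xyz":[-0.8,-2.2,-0.2],"angular":[0,0,0]},{"xyz":[-1.4,-2,-0.1],"angular":[0,0,0]},{"xyz":[-1.1,-2.2,-0.1],"angular":[0,0,0]}]' 0
python3 - <<'E'
from h import *
st()
E
```

```text
time: 48.6
position: [0.4549, 0.0973, 0.0466]
tool_rot: [-0.062, 1.563, 0.075]
ft_force: [0.4, 0.4, 0.1]
grip_width: 0.007
t 48.6 p [0.4549 0.0973 0.0466] x [ 0.006  0.009 -1.   ] z [0.996 0.087 0.007] F [0.4 0.4 0.1] g 0.06 q [-0.01  0.11 -0.26  2.09  0.03  0.94 -0.2 ]
```

```bash
python3 -m handwheel '[{"xyz":[-0.6,-2,0],"angular":[0,0,0]},{"xyz":[-0.3,-3,0],"angular":[0,0,0]},{"xyz":[0.3,-3,0],"angular":[0,0,0]},{"xyz":[0.8,-3,0],"angular":[0,0,0]}]' 0
python3 - <<'E'
from h import *
st(); snap("top","t19",(150,130,350,280),4)
E
```

```text
time: 48.93
position: [0.4582, -0.0128, 0.054]
tool_rot: [-0.066, 1.554, 0.083]
ft_force: [1.6, 0.5, 0.1]
grip_width: 0.002
t 48.93 p [ 0.4582 -0.0128  0.054 ] x [ 0.015  0.012 -1.   ] z [0.995 0.095 0.016] F [1.6 0.5 0.1] g 0.02 q [ 0.13  0.07 -0.15  2.11 -0.    0.95  0.07]
```

View pics/t19.png

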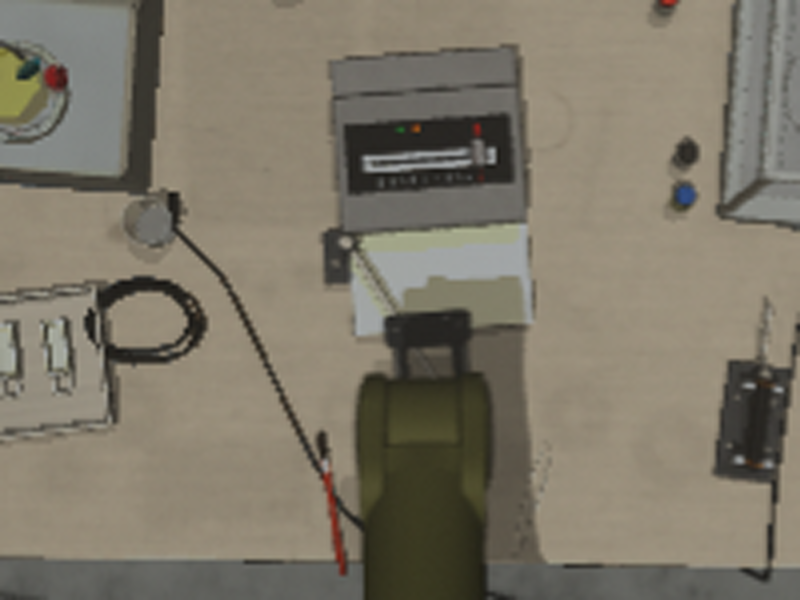

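Bar follows. Continue.

```bash
python3 -m handwheel '[{"xyz":[1.3,-2.9,-0.5],"angular":[-0.5,0.5,0]},{"xyz":[1.8,-2.7,-0.2],"angular":[0,0,0]},{"xyz":[2.3,-2.4,-0.1],"angular":[0,0,0]},{"xyz":[2.8,-1.9,-0.1],"angular":[0,0,0]}]' 0
python3 - <<'E'
from h import *
st()
E
```

```text
time: 49.32
position: [0.5459, -0.1212, 0.0536]
tool_rot: [-0.07, 1.554, 0.069]
ft_force: [-0.2, 0.7, -0.1]
grip_width: 0.003
t 49.32 p [ 0.5459 -0.1212  0.0536] x [ 0.016  0.    -1.   ] z [0.996 0.089 0.016] F [-0.2  0.7 -0.1] g 0.03 q [ 0.23  0.27 -0.06  1.88  0.02  0.98  0.25]
```

```bash
python3 -m handwheel '[{"xyz":[2.4,-0.3,-0.4],"angular":[0,0.5,0]},{"xyz":[2,-0.1,-0.1],"angular":[0,0,0]},{"xyz":[1.5,0,-0.1],"angular":[0,0,0]},{"xyz":[1,0,0],"angular":[0,0,0]},{"xyz":[1,0,0],"angular":[0,0,0]}]' 0
python3 - <<'E'
from h import *
st(); snap("top","t20",(220,130,420,280),4)
E
```

```text
time: 49.73
position: [0.6225, -0.1343, 0.0539]
tool_rot: [-0.062, 1.584, 0.06]
ft_force: [-43.0, 4.3, 27.2]
grip_width: 0.007
t 49.73 p [ 0.6225 -0.1343  0.0539] x [-0.014 -0.002 -1.   ] z [ 0.997  0.077 -0.014] F [-43.    4.3  27.2] g 0.06 q [ 0.21  0.43 -0.05  1.65  0.03  1.07  0.23]
```

View pics/t20.png

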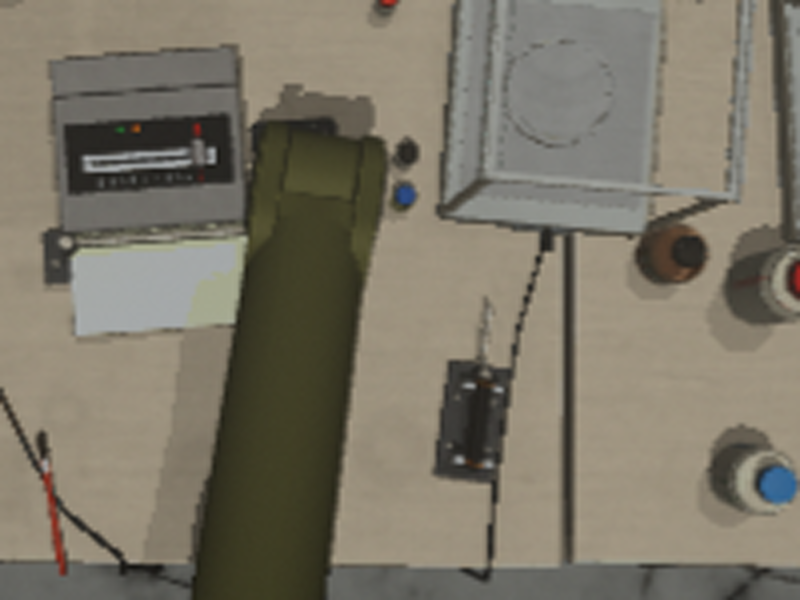

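```bash
python3 -m handwheel '[{"xyz":[-1.5,0,0],"angular":[0,0,0]},{"xyz":[-2,0,0.5],"angular":[0,0,0]},{"xyz":[-1,0,3],"angular":[0,0,0]},{"xyz":[-0.5,0,4],"angular":[0,0,0]},{"xyz":[-0.5,0,4],"angular":[0,0,0]}]' 0
python3 -m handwheel '[{"xyz":[-1.5,-2,3],"angular":[0,0,0]},{"xyz":[-2.5,-2.5,2],"angular":[0,0,0]},{"xyz":[-2.5,-2.5,0],"angular":[0,0,0]},{"xyz":[0,0,0],"angular":[0,0,0]}]' 0
python3 - <<'E'
from h import *
st(); snap("top","t21",(220,130,420,280),4);snap("top","t22",(100,150,260,270),5);snap("scene","s8",(150,150,350,300),4)
E
```

```text
time: 50.2
position: [0.5575, -0.1323, 0.168]
tool_rot: [-0.057, 1.609, 0.065]
ft_force: [0.8, 0.4, 0.7]
grip_width: 0.005
time: 50.53
position: [0.4968, -0.2029, 0.2397]
tool_rot: [-0.068, 1.584, 0.065]
ft_force: [-0.3, -0.4, -0.4]
grip_width: 0.006
t 50.53 p [ 0.4968 -0.2029  0.2397] x [-0.014 -0.002 -1.   ] z [ 0.996  0.084 -0.014] F [-0.3 -0.4 -0.4] g 0.05 q [0.33 0.08 0.01 1.7  0.01 1.37 0.42]
```

View pics/t21.png

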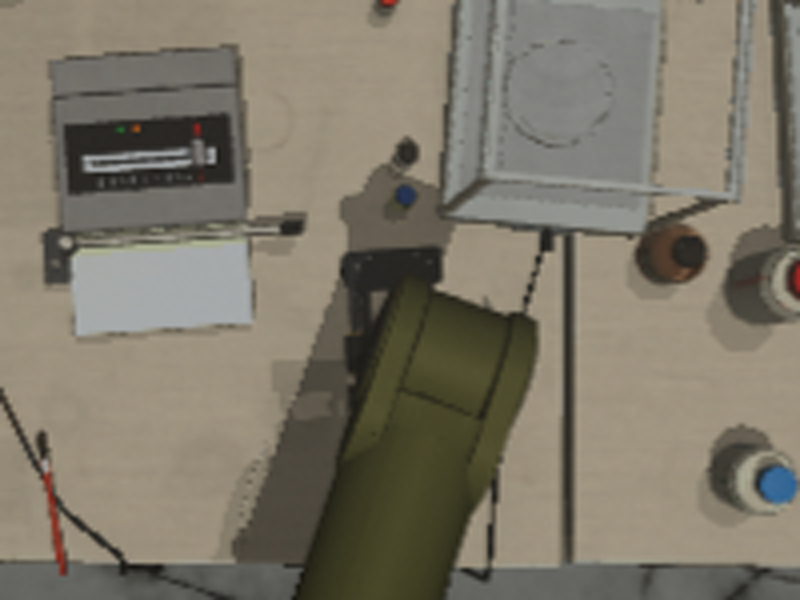

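View pics/t22.png

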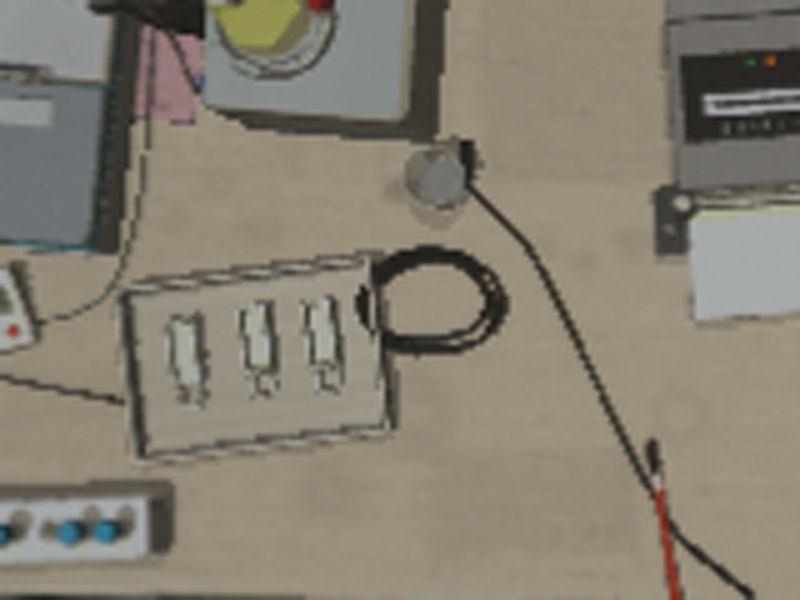

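View pics/s8.png

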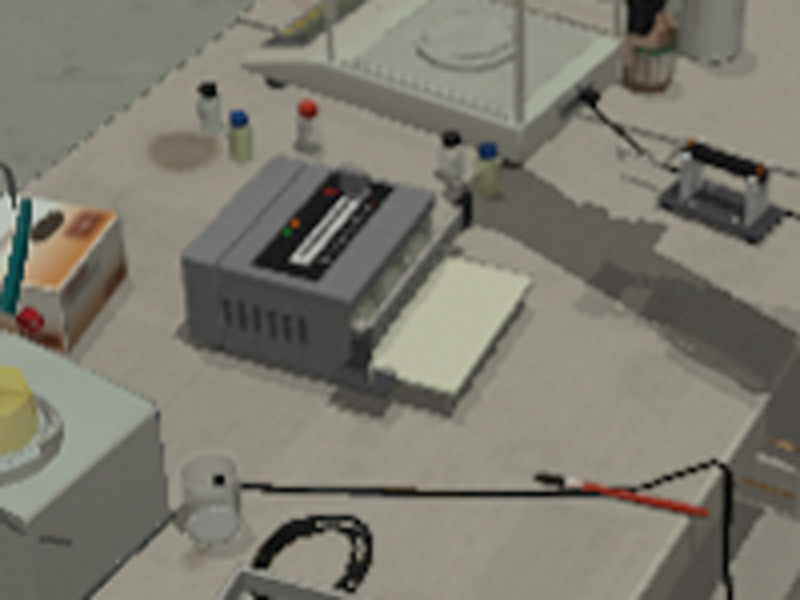

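```bash
python3 - <<'E'
from h import *
d=load("w14"); q=lambda x,y:(x/1.4-.15,y/1.4-.15)
c=np.array([.4998,.3936]);th=np.radians(8.5);Rm=np.array([[np.cos(th),-np.sin(th)],[np.sin(th),np.cos(th)]])
for a in [(398,204),(460,208),(529,205)]: print((Rm.T@(onz(d,q(*a),.027)[:2]-c)).round(4))
print(close_job())
E
```

```text
[ 0.0134 -0.0479]
[0.0162 0.0007]
[0.0136 0.0546]
the job is handed in; nothing more can be done
None
```

I carried out every step of the task and handed the job in at about 50.5 s of the 210 s; no verdict was reported.

I slid the heater control to zero, then swung the guard bar open to its stop. All three boats were present. I drew each out by its loop with the hook rod, so the fingers touched them only once they lay on the shelf. I put the rod back in its rest, stood the boats in the tray and pushed the guard bar shut again.

Last checks, all from camera images after the arm was clear unless noted:
- **Heater control:** the grip lines up with the red zero mark, within 1 mm when measured just after sliding it and unchanged in the final view.
- **Guard bar:** shut, with its tab at the same image position as at the start.
- **Hook rod:** lying in both notches of its rest. I released it within 1 mm of where I had picked it up.
- **Boats:** upright on the tray floor, at about (13, -48), (16, 1) and (14, 55) mm in the tray's frame. These were measured just after the third boat was placed and look the same in the final picture, well inside the limits.
- **Tray and bystanders:** none of them visibly moved.
- **Robot:** fingers in free air, touching nothing.

Two things did not go smoothly:
- **Guard bar closing:** pushing it shut pressed the fingers against its stop with a wrist force of about 51 N for a moment. That is below the 120 N wrist limit. The 40 N limit is for the arm or gripper body, and this was the fingers.
- **Second boat:** on the first approach the gripper had drifted about 6 mm sideways. I lifted and realigned it before grasping.

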